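# Load the sample carrier, latch its gate and click up the carry handle

## Robot

A 7-joint arm with a two-finger parallel gripper is mounted at the origin on the work surface. World frame = base frame: x ahead of the robot, y to its left, z up, the work surface at z = 0. Lengths are in m, angles in rad, forces in N, time in s.
With the tool pointing down it reaches from about 0.425 to 0.925 m from the base axis. Payload 6.8 kg.
Tool frame: the origin (TCP) lies between the finger pads; the fingertips stand r.tcp_to_tips ahead of it and the grasp point (between the pads) lies 3 mm ahead of it (r.tcp_to_tips is the distance from the TCP to the fingertips, in m); z points along the fingers, y is the line along which they close (so a half turn about z gives the same grasp; the last joint's range is limited). The gripper opens to 85 mm and grips with 20 to 120 N. Pads are 22 mm wide; open, the fingers measure 114 mm over their backs; the gripper's body (76 mm by 85 mm) begins 54 mm behind the grasp point. The pads swing forward as they close: fully open they stand 13 mm farther back than shut.
Start: joints at [-1.36, 0.477, 0.022, 1.555, -0.011, 1.109, -0.083], TCP at [0.212, 0.641, 0.253] pointing down, gripper open.
Joint ranges: [-2.96, 2.96], [-0.34, 2.1], [-1.41, 1.46], [0.24, 2.44], [-1.37, 4.51], [0.17, 1.92], [-2.96, 2.96]. Speed limits (rad/s): [2.39, 2.39, 3.14, 3.14, 3.14, 3.14, 3.14].

## Interface

Orientations are given as a rotation vector (axis times angle).
In Python, from bench import r gives the robot as it stands. The module is installed in compiled form; this text tells all that it offers.
- The arm moves only by the tool step_arm, never from a script. Its argument "moves" is a list of rows, each an object of numbers: "rx", "ry", "rz": the turn, a rotation vector about the tool's x, y, z in degrees; "dx", "dy", "dz": the shift along the tool's x, y, z in mm; "gripper": the opening, from -1 (shut) to 1 (fully open). In form: [{"rx": .., "ry": .., "rz": .., "dx": .., "dy": .., "dz": .., "gripper": ..}, ...]. A call has 1 to 20 rows; each row shifts and turns the commanded pose from where the row before left it, along the tool's axes as they then stand; what a row does not reach is not made up. A row lasts 1/8 s, in which the tool goes at most 62.5 mm and 10.7 degrees, less where a joint would pass 70% of its speed; a pose out of reach is approached as far as the arm can. A call is refused whole if a number of a shift passes 62.5 or a number of a turn 10.7, either way. A call with a gripper value outside its range is refused whole. The fingers move at their own pace and stop on an object; "grip_force" is the grip in N (left out, the last holds). Time passes only in rows, so rows that do not move let the fingers close. It gives the time, the measured TCP pose, the force, the opening and the grip force at its end, in the units of the state.
- r.get_obs(): the state, without advancing time (a new reading comes with each control period).
- r.grab_frame(name): name is "scene" or "side" or "wrist"; returns the picture (480x640x3 uint8, blue, green, red); there is no depth.
- r.camera_info(name): a dict with "mtx" (3x3 intrinsics, pixels), "rvec" (rotation vector, rad) and "tvec" (3), from world to camera coordinates, as OpenCV has them. Camera axes: x right, y down, z forward; pixel columns grow to the right and rows downward; lengths in m; the calibration is good to about 2 mm. A picture is of the moment at which its call begins: read the wrist's pose just before it. camera_info takes no time and is no camera call; for the wrist camera it gives the pose at the moment of the call.
- r.hand_in(): hands the job in; it is judged then, once.
The state is a dict: "clock": time; "joints": joint angles; "qvel": joint speeds; "tau": joint torques, N m; "tcp_pos": TCP position; "orientation": TCP orientation; "contact_force": force on the tool from outside, world axes, zero at the start; "moment": the same for the moment, N m; "grip_width": finger opening in m; "gripper_force": force on a finger pad.
Only numpy, scipy, OpenCV 4.12 (cv2) and the standard library are available. Lean on these libraries where they do the work, as an engineer would, in place of code of your own. Each camera call takes 0.05 s, during which the arm holds its last target. There are 200 camera calls.

## Task

The sample carrier has to go across to the test machine: stand the pots that lie tipped over in the brown tray upright, lids up, on the floor of the carrier's lane among the ones already standing there. Then push the carrier's end gate shut and lift its latch bar over so that it drops home behind the gate's striker pin, and last swing the carry handle up until it clicks fully home in its upright detent. All pots must be left standing in the lane; leave the loupe, steel test block, beaker and spanner on the bench where they are.

Things in the scene. Friction and masses are not known exactly. Their poses are not given: they have to be found in the camera images.
- carrier: blue one-lane sample carrier, fixed; origin on the bench under the lane's middle; x across the lane (robot side -x), y along it. Lane inside: x -29 to 29, y -180 to 180 mm, floor 6 mm up, side walls 24 mm high, 5 mm thick; end plate 50 mm high at y 180, gate at y -188. Outside the -x wall stand the handle's lugs and hubs, 34 mm high, at y -99 to -85 and 85 to 112; on the +x wall a 36 mm high latch bracket at y -105 to -85
- pot1_c (a point): round white sample pot with a blue screw lid, 48 mm diameter, 64 mm tall, 0.11 kg, straight-sided; this point is its centre, half-way up; z axis runs from base to lid (lid end is +z). Lies on its side in the tray; it may be absent
- pot2_c (a point): round white sample pot with a blue screw lid, 48 mm diameter, 64 mm tall, 0.11 kg, straight-sided; this point is its centre, half-way up; z axis runs from base to lid (lid end is +z). Lies on its side in the tray; it may be absent
- pot3_c (a point): round white sample pot with a blue screw lid, 48 mm diameter, 64 mm tall, 0.11 kg, straight-sided; this point is its centre, half-way up; z axis runs from base to lid (lid end is +z). Lies on its side in the tray; it may be absent
- kept1_c (a point): round white sample pot with a blue screw lid, 48 mm diameter, 64 mm tall, 0.11 kg, straight-sided; this point is its centre, half-way up; z axis runs from base to lid (lid end is +z). Already stands in the lane near its closed (+y) end
- kept2_c (a point): round white sample pot with a blue screw lid, 48 mm diameter, 64 mm tall, 0.11 kg, straight-sided; this point is its centre, half-way up; z axis runs from base to lid (lid end is +z). Already stands somewhere in the middle of the lane; there is always room for three more pots
- tray: dark brown specimen tray 300 x 260 mm, fixed; origin under its centre; its floor is 4 mm above the bench, the rim 12 mm. Three small white ceramic pieces (8 mm high) lie along its -y rim
- gate (a joint): end gate, rad: 0 = shut across the lane's -y end, 1.57 = open, pointing along the carrier's -y; stays where left (0.012 Nm friction). Plate 68 mm wide, 6 mm thick, 10 to 52 mm above the bench; upright hinge at the carrier's -x side; opens outwards, so its outer (-y) face is pushed to shut it
- gate_edge (a point): point on the gate 66 mm from its hinge axis, mid thickness, 31 mm above the bench; a striker pin of 6 mm diameter sticks 26 mm out of this free edge 11 mm lower
- gate_hinge (a point): hinge axis of the gate (upright), 31 mm above the bench, at carrier (-34, -188) mm
- latch (a joint): latch bar outside the carrier's +x wall, rad: 0 = home (level along the wall pointing to -y, hook end down behind the shut gate's striker pin), 3.14 = thrown back (level, pointing to +y); falls freely by its weight either side of upright. If the gate is not fully shut the hook stops on the pin
- latch_tab (a point): grip point on the latch bar's red round tab, 12 mm diameter, 28 mm long, level along the carrier's +x; free all round, can be pinched from above (fingers closing along the carrier's y) and turns between the fingers. 17 mm from the bar's face, 85 mm from the hinge; 20 mm above the bench thrown back, 32 mm when home
- latch_hinge (a point): hinge axis of the latch bar (along the carrier's x), 26 mm above the bench, at carrier (48.5, -95) mm
- handle (a joint): bail carry handle, rad: 0 = folded down level on the carrier's -x side, 1.85 = upright and fully home over the lane; falls back if let go early. Between 1.3 and 1.6 a sprung plunger resists (up to 5 N at the grip); past it the handle snaps to its stop at 1.85 and stays. Swings about the hinge, -x towards +z
- handle_grip (a point): middle of the handle's black rubber grip: 16 mm diameter, 120 mm long along the carrier's y, 128 mm from the hinge axis; it is round and turns between the fingers. 35 mm above the bench when folded, 146 mm when upright
- handle_hinge (a point): hinge axis of the handle (along the carrier's y), 26 mm above the bench, at carrier x -44 mm
- loupe: black pocket loupe standing on the bench, 34 mm foot, 55 mm tall; origin under its foot; leave alone
- test_block: round steel hardness test block, 64 mm diameter, 12 mm high; origin under its centre; leave alone
- beaker: small glass beaker, 60 mm diameter, 75 mm tall; origin under its centre; leave alone
- spanner: open-ended spanner, 150 mm long, lying flat; leave alone

How it is judged:
On the way, in this order (a step that is already met when the one before it is completed fails the run):
1. all the tipped pots stand upright on the floor of the carrier's lane (angle between each of pot1_c, pot2_c, pot3_c's own z axis and vertical below 0.12 rad and x of pot1_c in the frame of carrier between -0.014 and 0.014 m and y of pot1_c in the frame of carrier between -0.17 and 0.17 m and z of pot1_c in the frame of carrier between 0.032 and 0.044 m and x of pot2_c in the frame of carrier between -0.014 and 0.014 m and y of pot2_c in the frame of carrier between -0.17 and 0.17 m and z of pot2_c in the frame of carrier between 0.032 and 0.044 m and x of pot3_c in the frame of carrier between -0.014 and 0.014 m and y of pot3_c in the frame of carrier between -0.17 and 0.17 m and z of pot3_c in the frame of carrier between 0.032 and 0.044 m), for 0.3 s.
2. the gate is shut and the latch bar has dropped home behind its pin (value of joint gate below 0.1 rad and value of joint latch below 0.06 rad), for 0.3 s.
3. the carry handle is up and home in its detent (value of joint handle above 1.79 rad), for 0.3 s.
At the end, for the whole second after the job is handed in: every pot (also the two already there) stands still and upright within 0.12 rad on the lane floor; gate within 0.10 rad of shut, latch bar within 0.06 rad of home; handle past 1.79 rad, in its detent; loupe, test block, beaker and spanner within 40 mm of where they were (all of step 1 and all of step 2 and angle between each of kept1_c, kept2_c's own z axis and vertical below 0.12 rad and x of kept1_c in the frame of carrier between -0.014 and 0.014 m and y of kept1_c in the frame of carrier between -0.17 and 0.17 m and z of kept1_c in the frame of carrier between 0.032 and 0.044 m and x of kept2_c in the frame of carrier between -0.014 and 0.014 m and y of kept2_c in the frame of carrier between -0.17 and 0.17 m and z of kept2_c in the frame of carrier between 0.032 and 0.044 m and value of joint handle above 1.79 rad and linear speed of each of pot1, pot2, pot3, kept1, kept2 below 0.03 m/s and distance of each of loupe, test_block, beaker, spanner from where it was at the start of the episode below 0.04 m); the robot touches nothing.
It fails at once if the glass beaker is knocked over (angle between beaker's own z axis and vertical above 0.6 rad).
Of pot1, pot2, pot3 only 2 to 3 are there at a start; the rules pass over those that are not, and their reading is None.
At some moment in a run one of pot1, pot2, pot3 may be knocked a few centimetres aside while the robot is not near it.
Once in a run the grip may slacken for a moment while it holds something.
It also fails if it takes over 210 s, if anything falls off the work surface, if the arm or the gripper's body presses on something with over 40 N, if the wrist force passes 120 N, or if a joint passes its speed limit or range.

## Working session

There is one attempt and no reset: what is moved stays moved. The work goes in short steps, Python scripts to look and compute and a tool call to move; the robot and the scene stay as the last step left them, time stands still between calls to the robot, and variables do not carry over. Pictures are saved under pics/ and viewed, at most 14 in all, crops included, and the job is handed in when it is done.

Besides the shell and the picture viewer there is one more tool, called after "Call:" by a JSON object that holds its "op" and its "data", one argument or row to a line. step_arm: Moves the arm, as the interface text tells. Its arguments: {"type":"object","properties":{"moves":{"type":"array","items":{"type":"object","properties":{"rx":{"type":"number"},"ry":{"type":"number"},"rz":{"type":"number"},"dx":{"type":"number"},"dy":{"type":"number"},"dz":{"type":"number"},"gripper":{"type":"number"}}}},"grip_force":{"type":"number"}},"required":["moves"]}

```bash
mkdir -p pics; cat > h.py <<'E'
import numpy as np, cv2
from scipy.spatial.transform import Rotation as R
from bench import r
def cam(n):
    c=r.camera_info(n); return np.array(c["mtx"],float),np.array(c["rvec"],float).ravel(),np.array(c["tvec"],float).ravel()
def px2w(n,uv,z,c=None):
    K,rv,t=c or cam(n); M=R.from_rotvec(rv).as_matrix(); o=-M.T@t
    d=M.T@np.linalg.solve(K,[uv[0],uv[1],1.]); return o+d*(z-o[2])/d[2]
def w2px(n,P,c=None):
    K,rv,t=c or cam(n); return cv2.projectPoints(np.array(P,float).reshape(-1,1,3),rv,t,K,None)[0].reshape(-1,2)
def state():
    o=r.get_obs(); print("t",round(o["clock"],2),"p",np.round(o["tcp_pos"],4),"R",np.round(R.from_rotvec(o["orientation"]).as_matrix(),3).tolist(),"w",round(o["grip_width"],4),"F",np.round(o["contact_force"],1)); return o
E
python3 - <<'E'
from h import *
state(); print(r.tcp_to_tips)
for n in("scene","side"):
    c=cam(n); print(n,c[0].tolist(), -R.from_rotvec(c[1]).as_matrix().T@c[2])
    cv2.imwrite(f"pics/{n}0.png",r.grab_frame(n))
E
```

```text
t 0.0 p [0.2114 0.6405 0.2523] R [[-0.95, 0.313, -0.0], [0.313, 0.95, -0.002], [-0.0, -0.002, -1.0]] w 0.0856 F [ 0.6 -0.4 -0.1]
0.022
scene [[582.0355574697672, 0.0, 322.67637482346146], [0.0, 582.0355574697672, 239.80021545778078], [0.0, 0.0, 1.0]] [ 1.06534186 -0.64798941  0.77177535]
side [[503.86472156673585, 0.0, 322.45767078491275], [0.0, 503.86472156673585, 239.45444816382062], [0.0, 0.0, 1.0]] [0.3204309  0.63136017 0.77729026]
```

View pics/scene0.png

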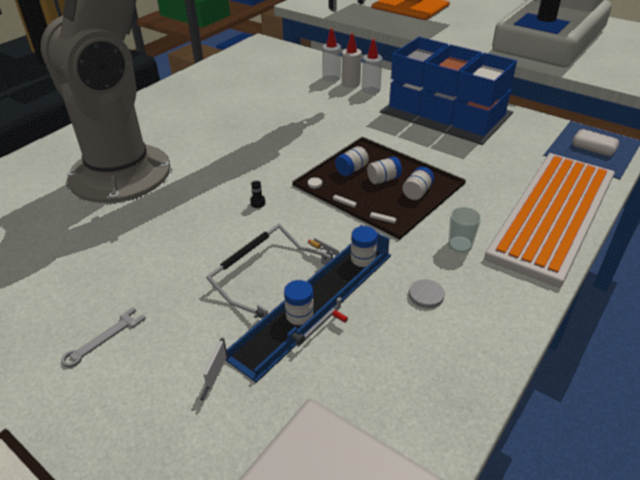

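View pics/side0.png

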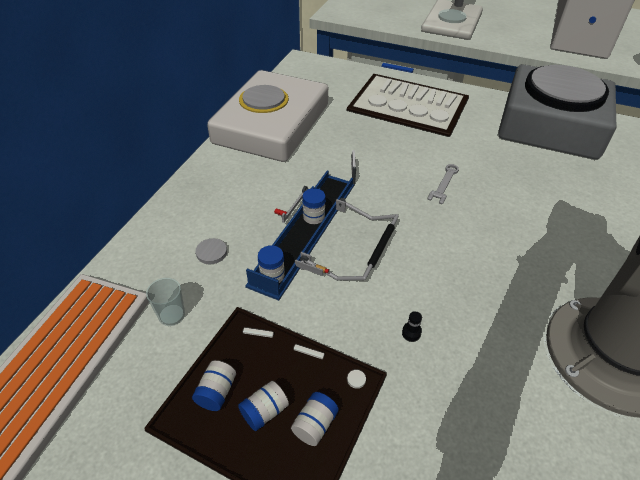

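```bash
python3 - <<'E'
import cv2
a=cv2.imread("pics/scene0.png"); b=cv2.imread("pics/side0.png")
cv2.imwrite("pics/c1.png",cv2.resize(a[210:410,180:440],(780,600),interpolation=cv2.INTER_CUBIC))
cv2.imwrite("pics/c2.png",cv2.resize(b[140:320,180:420],(800,600),interpolation=cv2.INTER_CUBIC))
cv2.imwrite("pics/c3.png",cv2.resize(b[300:480,140:380],(800,600),interpolation=cv2.INTER_CUBIC))
E
```

```text
(no output)
```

View pics/c1.png

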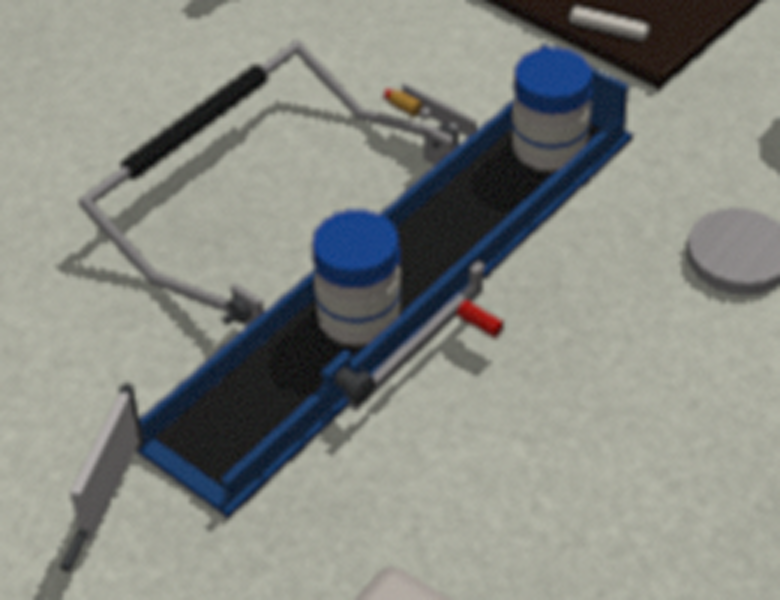

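View pics/c2.png

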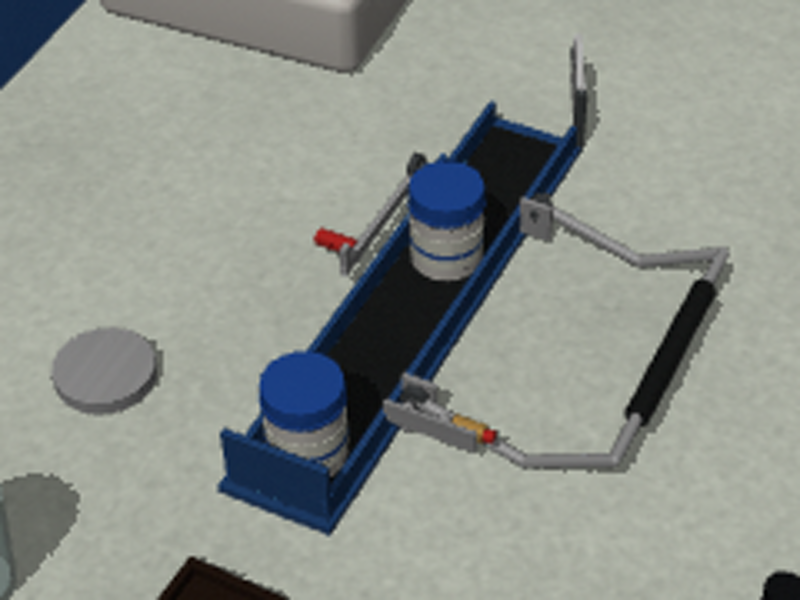

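View pics/c3.png

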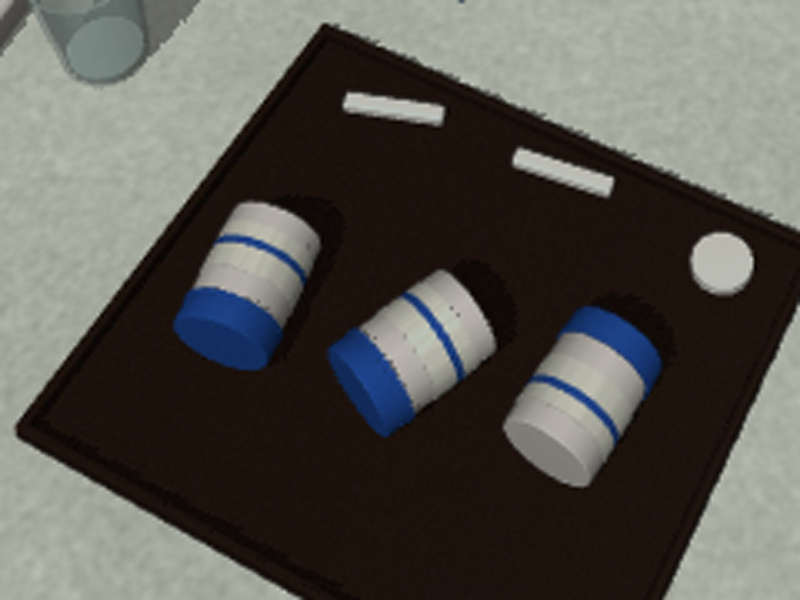

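```bash
cat > fit.py <<'E'
from h import *
from scipy.optimize import least_squares, minimize
cs={n:cam(n) for n in("scene","side")}
S=lambda u,v:(180+u/3,210+v/3)      # c1
D=lambda u,v:(180+u/3.3333,140+v/3.3333) # c2
obs=[("side",D(705,285),(-171.7,-60,35)),("side",D(640,415),(-171.7,60,35)),
("scene",S(260,75),(-171.7,60,35)),("scene",S(130,168),(-171.7,-60,35)),
("side",D(225,432),(34,186,50)),("side",D(330,478),(-34,186,50)),
("side",D(335,241),(68,-10,20)),("scene",S(480,318),(68,-10,20)),
("scene",S(228,505),(34,-182,0)),("side",D(577,45),None)]
def cw(p,P): 
    c,s=np.cos(p[2]),np.sin(p[2]); P=np.array(P)/1000; return np.array([p[0]+c*P[0]-s*P[1],p[1]+s*P[0]+c*P[1],P[2]])
def res(p): return np.concatenate([w2px(n,cw(p,P),cs[n])[0]-uv for n,uv,P in obs if P])
if __name__=="__main__":
    g=px2w("side",D(672,350),.035); t=px2w("side",D(335,241),.02); e=px2w("side",D(278,455),.05); print("grip",g,"tab",t,"end",e)
    best=min((least_squares(res,[.55,0.1,a],loss="soft_l1") for a in np.arange(-3,3.1,1)),key=lambda o:o.cost)
    print("carrier",best.x,best.cost); print(np.round(res(best.x).reshape(-1,2),1).tolist())
    np.save("car.npy",best.x)
E
cat > pots.py <<'E'
from h import *
from scipy.optimize import minimize
th=np.linspace(0,2*np.pi,40,endpoint=False)
def cyl(c,ax,rad=.024,h=.032):
    ax=np.array(ax)/np.linalg.norm(ax); u=np.cross(ax,[0.3,.5,.8]);u/=np.linalg.norm(u);v=np.cross(ax,u)
    ring=rad*(np.outer(np.cos(th),u)+np.outer(np.sin(th),v)); return np.vstack([c+h*ax+ring,c-h*ax+ring])
def potmask(im):
    hsv=cv2.cvtColor(im,cv2.COLOR_BGR2HSV); return ((hsv[...,2]>75)).astype(np.uint8)
def fit(ims,cams,x0):
    """ims: dict name->image; x0=[x,y,yaw]; local window mask XOR against hull of lying pot"""
    ms={}
    for n in ims:
        q=w2px(n,cyl(np.array([x0[0],x0[1],.028]),[np.cos(x0[2]),np.sin(x0[2]),0]),cams[n]); c=q.mean(0)
        m=potmask(ims[n]); k,lab=cv2.connectedComponents(m); 
        r0=np.array(lab[int(c[1])-3:int(c[1])+4,int(c[0])-3:int(c[0])+4]).ravel(); r0=r0[r0>0]
        ms[n]=(lab==np.bincount(r0).argmax()).astype(np.uint8)
    def cost(p):
        s=0
        for n in ims:
            q=w2px(n,cyl(np.array([p[0],p[1],.028]),[np.cos(p[2]),np.sin(p[2]),0]),cams[n])
            H=np.zeros_like(ms[n]); h=cv2.convexHull((q*16).astype(np.int32)); cv2.fillConvexPoly(H,h,1,cv2.LINE_8,4)
            s+=(H^ms[n]).sum()
        return s
    o=minimize(cost,x0,method="Nelder-Mead",options=dict(initial_simplex=[np.array(x0)+d for d in ([0,0,0],[.012,0,0],[0,.012,0],[0,0,.25])],xatol=1e-4,fatol=.5))
    return o.x,o.fun,sum(m.sum() for m in ms.values())
E
python3 fit.py; python3 - <<'E'
from pots import *
cs={n:cam(n) for n in("scene","side")}; ims={n:cv2.imread(f"pics/{n}0.png") for n in cs}
Q=lambda u,v:(140+u/3.3333,300+v/3.3333)
for nm,lid,base in(("A",(235,320),(275,235)),("B",(375,380),(455,315)),("C",(615,340),(555,440))):
    l=px2w("side",Q(*lid),.034);b=px2w("side",Q(*base),.034);d=l-b
    x,f,a=fit(ims,cs,[*((l+b)/2)[:2],np.arctan2(d[1],d[0])]); print(nm,(l+b)[:2]/2,x,f,a)
for nm,uv in(("k1",D:=(180+302/3.3333,140+385/3.3333)),("k2",(180+447/3.3333,140+190/3.3333))):
    print(nm,px2w("side",uv,.070))
E
```

```text
grip [ 0.45303347 -0.06280283  0.035     ] tab [ 0.68927634 -0.0871028   0.02      ] end [0.63119985 0.11164814 0.05      ]
carrier [ 0.62333742 -0.07487143 -0.05728788] 6.113551657565962
[[0.8, 0.0], [-0.1, 0.2], [-1.4, -1.8], [-2.6, 0.1], [-1.1, 0.2], [-0.6, -1.5], [-0.3, -0.6], [-0.1, -0.1], [1.2, -0.3]]
A [0.61037328 0.32626649] [0.61519615 0.32752071 1.61894463] 243.0 2010
B [0.52360066 0.32978397] [0.52680774 0.32892712 1.00187271] 240.0 2013
C [0.44254784 0.31908892] [ 0.44483358  0.31848792 -1.77301278] 396.0 1933
k1 [0.63258761 0.07494851 0.07      ]
k2 [ 0.61913921 -0.109294    0.07      ]
```

```bash
cat > plan.py <<'E'
from h import *
CAR=np.load("car.npy")
Z=np.array([0,0,1.])
def cpt(x,y,z):
    c,s=np.cos(CAR[2]),np.sin(CAR[2]); return np.array([CAR[0]+(c*x-s*y)/1e3,CAR[1]+(s*x+c*y)/1e3,z/1e3])
def cinv(P):
    c,s=np.cos(CAR[2]),np.sin(CAR[2]); d=np.array(P)[:2]-CAR[:2]; return np.array([c*d[0]+s*d[1],-s*d[0]+c*d[1]])*1e3
def Rpick(yaw,b,s):   # b: angle tool axis to pot axis; lid yaw
    d=np.array([np.cos(yaw),np.sin(yaw),0]); a=-np.cos(b)*d-np.sin(b)*Z; y=s*np.cross(Z,d); return np.c_[np.cross(y,a),y,a]
def Rplace(yawh,b,s):
    h=np.array([np.cos(yawh),np.sin(yawh),0]); a=np.sin(b)*h-np.cos(b)*Z; y=s*np.cross(Z,h); return np.c_[np.cross(y,a),y,a]
def Rdown(yawy): # tool y along yaw
    y=np.array([np.cos(yawy),np.sin(yawy),0]); return np.c_[np.cross(y,-Z),y,-Z]
def cur():
    o=r.get_obs(); return np.array(o["tcp_pos"]),R.from_rotvec(o["orientation"]).as_matrix()
def rot(R0,R1):
    w=np.degrees(R.from_matrix(R0.T@R1).as_rotvec()); n=int(np.ceil(np.abs(w).max()/10)) or 1; print("ROT",n,"x",np.round(w/n,2),"total",np.round(np.linalg.norm(w),1)); return R1
def tr(Rm,p0,p1,step=50):
    d=Rm.T@(np.array(p1)-p0)*1e3; n=max(1,int(np.ceil(np.linalg.norm(d)/step))); print("TR",n,"x",np.round(d/n,1),"to",np.round(p1,3)); return np.array(p1)
E
python3 - <<'E'
from plan import *
print(cpt(0,-155,38),cpt(0,75,38),cpt(-171,0,35),cpt(68,-10,20))
p,Rm=cur()
x,y,yaw=.615,.3275,1.619
b=np.radians(45);Rt=Rpick(yaw,b,-1)
d=np.array([np.cos(yaw),np.sin(yaw),0]);a=Rt[:,2]
g=np.array([x,y,.028])+.006*d+.004*Z-.003*a
pre=g-.10*a
print(pre)
tr(Rm,p,pre+.1*Z); rot(Rm,Rt); tr(Rt,pre+.1*Z,pre)
tr(Rt,pre,g)
E
```

```text
[ 0.61446265 -0.22961716  0.038     ] [6.27631656e-01 5.52842901e-06 3.80000000e-02] [ 0.45261794 -0.06508056  0.035     ] [ 0.6906533  -0.08874847  0.02      ]
[0.61120148 0.40624043 0.104832  ]
TR 10 x [-45.3  -9.7   4.8] to [0.611 0.406 0.205]
ROT 7 x [ 3.85 -5.61  9.32] total 80.8
TR 3 x [23.6  0.  23.6] to [0.611 0.406 0.105]
TR 2 x [ 0.  0. 50.] to [0.615 0.336 0.034]
```

Call:
{"op": "step_arm", "data": {
  "moves": [
    {"dx": -45.3,"dy": -9.7,"dz": 4.8,"gripper": 0.6},
    {"dx": -45.3,"dy": -9.7,"dz": 4.8,"gripper": 0.6},
    {"dx": -45.3,"dy": -9.7,"dz": 4.8,"gripper": 0.6},
    {"dx": -45.3,"dy": -9.7,"dz": 4.8,"gripper": 0.6},
    {"dx": -45.3,"dy": -9.7,"dz": 4.8,"gripper": 0.6},
    {"dx": -45.3,"dy": -9.7,"dz": 4.8,"gripper": 0.6},
    {"dx": -45.3,"dy": -9.7,"dz": 4.8,"gripper": 0.6},
    {"dx": -45.3,"dy": -9.7,"dz": 4.8,"gripper": 0.6},
    {"dx": -45.3,"dy": -9.7,"dz": 4.8,"gripper": 0.6},
    {"dx": -45.3,"dy": -9.7,"dz": 4.8,"gripper": 0.6},
    {"rx": 3.85,"ry": -5.61,"rz": 9.32},
    {"rx": 3.85,"ry": -5.61,"rz": 9.32},
    {"rx": 3.85,"ry": -5.61,"rz": 9.32},
    {"rx": 3.85,"ry": -5.61,"rz": 9.32},
    {"rx": 3.85,"ry": -5.61,"rz": 9.32},
    {"rx": 3.85,"ry": -5.61,"rz": 9.32},
    {"rx": 3.85,"ry": -5.61,"rz": 9.32},
    {},
    {}
  ],
  "grip_force": 40
}}

```text
invalid input at $.moves[0]: expected keys rx, ry, rz, dx, dy, dz, gripper
```

All seven keys are needed in each row.

Call:
{"op": "step_arm", "data": {
  "moves": [
    {"rx": 0,"ry": 0,"rz": 0,"dx": -45.3,"dy": -9.7,"dz": 4.8,"gripper": 0.6},
    {"rx": 0,"ry": 0,"rz": 0,"dx": -45.3,"dy": -9.7,"dz": 4.8,"gripper": 0.6},
    {"rx": 0,"ry": 0,"rz": 0,"dx": -45.3,"dy": -9.7,"dz": 4.8,"gripper": 0.6},
    {"rx": 0,"ry": 0,"rz": 0,"dx": -45.3,"dy": -9.7,"dz": 4.8,"gripper": 0.6},
    {"rx": 0,"ry": 0,"rz": 0,"dx": -45.3,"dy": -9.7,"dz": 4.8,"gripper": 0.6},
    {"rx": 0,"ry": 0,"rz": 0,"dx": -45.3,"dy": -9.7,"dz": 4.8,"gripper": 0.6},
    {"rx": 0,"ry": 0,"rz": 0,"dx": -45.3,"dy": -9.7,"dz": 4.8,"gripper": 0.6},
    {"rx": 0,"ry": 0,"rz": 0,"dx": -45.3,"dy": -9.7,"dz": 4.8,"gripper": 0.6},
    {"rx": 0,"ry": 0,"rz": 0,"dx": -45.3,"dy": -9.7,"dz": 4.8,"gripper": 0.6},
    {"rx": 0,"ry": 0,"rz": 0,"dx": -45.3,"dy": -9.7,"dz": 4.8,"gripper": 0.6},
    {"rx": 3.85,"ry": -5.61,"rz": 9.32,"dx": 0,"dy": 0,"dz": 0,"gripper": 0.6},
    {"rx": 3.85,"ry": -5.61,"rz": 9.32,"dx": 0,"dy": 0,"dz": 0,"gripper": 0.6},
    {"rx": 3.85,"ry": -5.61,"rz": 9.32,"dx": 0,"dy": 0,"dz": 0,"gripper": 0.6},
    {"rx": 3.85,"ry": -5.61,"rz": 9.32,"dx": 0,"dy": 0,"dz": 0,"gripper": 0.6},
    {"rx": 3.85,"ry": -5.61,"rz": 9.32,"dx": 0,"dy": 0,"dz": 0,"gripper": 0.6},
    {"rx": 3.85,"ry": -5.61,"rz": 9.32,"dx": 0,"dy": 0,"dz": 0,"gripper": 0.6},
    {"rx": 3.85,"ry": -5.61,"rz": 9.32,"dx": 0,"dy": 0,"dz": 0,"gripper": 0.6},
    {"rx": 0,"ry": 0,"rz": 0,"dx": 0,"dy": 0,"dz": 0,"gripper": 0.6}
  ],
  "grip_force": 40
}}

```text
clock: 2.35
tcp_pos: [0.6104, 0.4082, 0.2018]
orientation: [1.653, 1.909, -0.676]
contact_force: [-0.3, 0.7, -0.2]
grip_width: 0.0683
gripper_force: 0.0
```

```bash
sed -i 's#np.abs(w).max()/10#np.linalg.norm(w)/10.4#' plan.py; python3 - <<'E'
from plan import *
from pots import cyl
p,Rm=cur(); c=cam("wrist"); im=r.grab_frame("wrist")
q=w2px("wrist",cyl(np.array([.6152,.3275,.028]),[np.cos(1.619),np.sin(1.619),0]),c)
for u in q: cv2.circle(im,tuple(int(v) for v in u),1,(0,0,255),-1)
cv2.imwrite("pics/w1.png",im)
x,y,yaw=.615,.3275,1.619
b=np.radians(45);Rt=Rpick(yaw,b,-1); d=np.array([np.cos(yaw),np.sin(yaw),0]);a=Rt[:,2]
g=np.array([x,y,.028])+.006*d+.004*Z-.003*a
print(r.get_obs()["joints"])
rot(Rm,Rt); tr(Rt,tr(Rt,p,g-.08*a),g)
E
```

```text
[-1.15738003  0.95959961  0.58825476  1.15026358  0.12256949  1.57028437
 -0.5653279 ]
ROT 1 x [ 1.85 -2.63  4.74] total 5.7
TR 3 x [22.4  0.2 30. ] to [0.612 0.392 0.091]
TR 2 x [-0. -0. 40.] to [0.615 0.336 0.034]
```

View pics/w1.png

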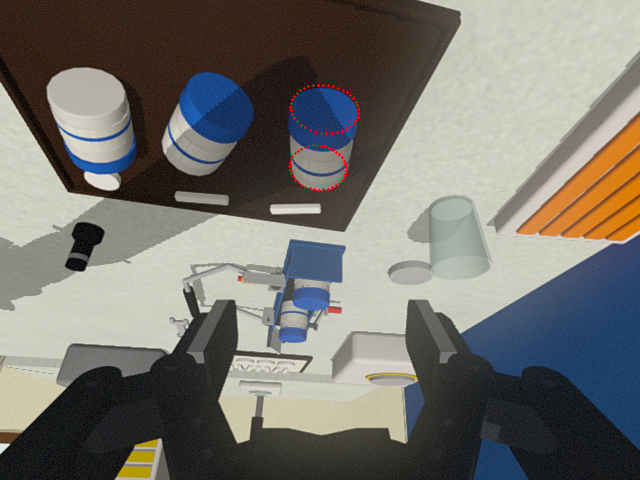

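Call:
{"op": "step_arm", "data": {
  "moves": [
    {"rx": 1.85,"ry": -2.63,"rz": 4.74,"dx": 0,"dy": 0,"dz": 0,"gripper": 0.6},
    {"rx": 0,"ry": 0,"rz": 0,"dx": 22.4,"dy": 0.2,"dz": 30,"gripper": 0.6},
    {"rx": 0,"ry": 0,"rz": 0,"dx": 22.4,"dy": 0.2,"dz": 30,"gripper": 0.6},
    {"rx": 0,"ry": 0,"rz": 0,"dx": 22.4,"dy": 0.2,"dz": 30,"gripper": 0.6},
    {"rx": 0,"ry": 0,"rz": 0,"dx": 0,"dy": 0,"dz": 20,"gripper": 0.6},
    {"rx": 0,"ry": 0,"rz": 0,"dx": 0,"dy": 0,"dz": 20,"gripper": 0.6},
    {"rx": 0,"ry": 0,"rz": 0,"dx": 0,"dy": 0,"dz": 20,"gripper": 0.6},
    {"rx": 0,"ry": 0,"rz": 0,"dx": 0,"dy": 0,"dz": 20,"gripper": 0.6},
    {"rx": 0,"ry": 0,"rz": 0,"dx": 0,"dy": 0,"dz": 0,"gripper": 0.6}
  ]
}}

```text
clock: 3.52
tcp_pos: [0.6157, 0.3326, 0.0378]
orientation: [1.718, 1.794, -0.707]
contact_force: [-1.0, -0.5, -0.4]
grip_width: 0.0683
gripper_force: 0.0
```

```bash
python3 -c "
from plan import *
state()"
```

```text
t 3.52 p [0.6157 0.3326 0.0378] R [[-0.03, 0.999, 0.032], [0.709, 0.044, -0.704], [-0.705, 0.001, -0.709]] w 0.0683 F [-1.  -0.5 -0.4]
```

Call:
{"op": "step_arm", "data": {
  "moves": [
    {"rx": 0,"ry": 0,"rz": 0,"dx": 2.8,"dy": 0,"dz": 2.8,"gripper": 0.6},
    {"rx": 0,"ry": 0,"rz": 0,"dx": 0,"dy": 0,"dz": 0,"gripper": -1},
    {"rx": 0,"ry": 0,"rz": 0,"dx": 0,"dy": 0,"dz": 0,"gripper": -1},
    {"rx": 0,"ry": 0,"rz": 0,"dx": 0,"dy": 0,"dz": 0,"gripper": -1},
    {"rx": 0,"ry": 0,"rz": 0,"dx": 0,"dy": 0,"dz": 0,"gripper": -1},
    {"rx": 0,"ry": 0,"rz": 0,"dx": 0,"dy": 0,"dz": 0,"gripper": -1}
  ],
  "grip_force": 50
}}

```text
clock: 4.28
tcp_pos: [0.616, 0.3355, 0.034]
orientation: [1.716, 1.794, -0.703]
contact_force: [-1.7, 3.0, 6.0]
grip_width: 0.0466
gripper_force: 51.7
```

```bash
python3 - <<'E'
from plan import *
o=state(); p,Rm=cur()
b=np.radians(45); Rt=Rplace(CAR[2],b,-1)
up=p+.12*Z; tr(Rm,p,up,40)
# pot centre relative to tool (estimated)
c=np.array([.6152,.3275,.028]); off=Rm.T@(c-p); print("off",off)
# place tcp for pot centre
tgt=cpt(0,75,38+3); w=tgt+np.array([0,0,.12]) - Rt@off
mid=np.array([.60,.22,p[2]+.16]); 
tr(Rm,up,mid); rot(Rm,Rt); tr(Rt,mid,w)
E
```

```text
t 4.28 p [0.616  0.3355 0.034 ] R [[-0.03, 0.999, 0.035], [0.709, 0.046, -0.704], [-0.705, 0.004, -0.71]] w 0.0466 F [-1.7  3.   6. ]
TR 3 x [-28.2   0.2 -28.4] to [0.616 0.336 0.154]
off [-0.00145609 -0.00119926  0.00985171]
TR 3 x [-36.5  -7.   17.4] to [0.6   0.22  0.194]
ROT 12 x [0.   5.5  8.67] total 123.2
TR 5 x [ 1.3 43.9  8.4] to [ 0.622 -0.001  0.169]
```

Call:
{"op": "step_arm", "data": {
  "moves": [
    {"rx": 0,"ry": 0,"rz": 0,"dx": -28.2,"dy": 0.2,"dz": -28.4,"gripper": -1},
    {"rx": 0,"ry": 0,"rz": 0,"dx": -28.2,"dy": 0.2,"dz": -28.4,"gripper": -1},
    {"rx": 0,"ry": 0,"rz": 0,"dx": -28.2,"dy": 0.2,"dz": -28.4,"gripper": -1},
    {"rx": 0,"ry": 0,"rz": 0,"dx": -36.5,"dy": -7,"dz": 17.4,"gripper": -1},
    {"rx": 0,"ry": 0,"rz": 0,"dx": -36.5,"dy": -7,"dz": 17.4,"gripper": -1},
    {"rx": 0,"ry": 0,"rz": 0,"dx": -36.5,"dy": -7,"dz": 17.4,"gripper": -1},
    {"rx": 0,"ry": 5.5,"rz": 8.67,"dx": 0,"dy": 0,"dz": 0,"gripper": -1},
    {"rx": 0,"ry": 5.5,"rz": 8.67,"dx": 0,"dy": 0,"dz": 0,"gripper": -1},
    {"rx": 0,"ry": 5.5,"rz": 8.67,"dx": 0,"dy": 0,"dz": 0,"gripper": -1},
    {"rx": 0,"ry": 5.5,"rz": 8.67,"dx": 0,"dy": 0,"dz": 0,"gripper": -1},
    {"rx": 0,"ry": 5.5,"rz": 8.67,"dx": 0,"dy": 0,"dz": 0,"gripper": -1},
    {"rx": 0,"ry": 5.5,"rz": 8.67,"dx": 0,"dy": 0,"dz": 0,"gripper": -1},
    {"rx": 0,"ry": 5.5,"rz": 8.67,"dx": 0,"dy": 0,"dz": 0,"gripper": -1},
    {"rx": 0,"ry": 5.5,"rz": 8.67,"dx": 0,"dy": 0,"dz": 0,"gripper": -1},
    {"rx": 0,"ry": 5.5,"rz": 8.67,"dx": 0,"dy": 0,"dz": 0,"gripper": -1},
    {"rx": 0,"ry": 5.5,"rz": 8.67,"dx": 0,"dy": 0,"dz": 0,"gripper": -1},
    {"rx": 0,"ry": 5.5,"rz": 8.67,"dx": 0,"dy": 0,"dz": 0,"gripper": -1},
    {"rx": 0,"ry": 5.5,"rz": 8.67,"dx": 0,"dy": 0,"dz": 0,"gripper": -1},
    {"rx": 0,"ry": 0,"rz": 0,"dx": 0,"dy": 0,"dz": 0,"gripper": -1}
  ]
}}

```text
clock: 6.65
tcp_pos: [0.5929, 0.2248, 0.1841]
orientation: [2.907, 0.209, 0.931]
contact_force: [-0.6, -0.1, -1.4]
grip_width: 0.0469
gripper_force: 51.5
```

```bash
cat > place.py <<'E'
from plan import *
import sys
from pots import cyl
# args: off x y z (tool frame, mm), slot y, height above, name
def go(off,slot,dz,b=45,s=-1,name=None,ry=None,xs=0):
    o=state(); p,Rm=cur(); off=np.array(off)/1e3
    Rt=Rplace(CAR[2],np.radians(b),s)
    zp=Rt.T@Z  # pot axis in tool frame
    print("pot tilt if rigid",np.degrees(np.arccos((Rm@zp)[2])))
    rot(Rm,Rt); w=cpt(xs,slot,38)+[0,0,dz/1e3]-Rt@off; tr(Rt,p,w)
    if name:
        im={n:r.grab_frame(n) for n in("side","scene")}
        c=p+Rm@off
        for n in im:
            for u in w2px(n,cyl(c,Rm@zp)): cv2.circle(im[n],tuple(int(v) for v in u),1,(0,0,255),-1)
            u=w2px(n,c)[0].astype(int); u=np.clip(u,[100,75],[540,405])
            im[n]=cv2.resize(im[n][u[1]-75:u[1]+75,u[0]-100:u[0]+100],(400,300),interpolation=cv2.INTER_CUBIC)
        cv2.imwrite(f"pics/{name}.png",np.hstack(list(im.values())))
E
python3 -c "
from place import *
go([-1.5,-1.2,9.9],75,100,name='p1')"
```

```text
t 6.65 p [0.5929 0.2248 0.1841] R [[0.806, 0.105, 0.583], [0.155, -0.987, -0.036], [0.572, 0.12, -0.812]] w 0.0469 F [-0.6 -0.1 -1.4]
pot tilt if rigid 11.968102902113129
ROT 2 x [-0.38  4.62  5.78] total 14.8
TR 5 x [ 0.5 44.7 11.3] to [ 0.622 -0.001  0.146]
```

View pics/p1.png

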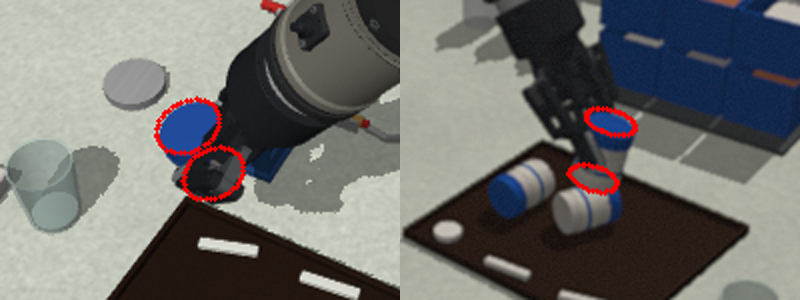

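Call:
{"op": "step_arm", "data": {
  "moves": [
    {"rx": -0.4,"ry": 4.6,"rz": 5.8,"dx": 0,"dy": 0,"dz": 0,"gripper": -1},
    {"rx": -0.4,"ry": 4.6,"rz": 5.8,"dx": 0,"dy": 0,"dz": 0,"gripper": -1},
    {"rx": 0,"ry": 0,"rz": 0,"dx": 0.5,"dy": 44.7,"dz": 11.3,"gripper": -1},
    {"rx": 0,"ry": 0,"rz": 0,"dx": 0.5,"dy": 44.7,"dz": 11.3,"gripper": -1},
    {"rx": 0,"ry": 0,"rz": 0,"dx": 0.5,"dy": 44.7,"dz": 11.3,"gripper": -1},
    {"rx": 0,"ry": 0,"rz": 0,"dx": 0.5,"dy": 44.7,"dz": 11.3,"gripper": -1},
    {"rx": 0,"ry": 0,"rz": 0,"dx": 0.5,"dy": 44.7,"dz": 11.3,"gripper": -1},
    {"rx": 0,"ry": 0,"rz": 0,"dx": 0,"dy": 0,"dz": 0,"gripper": -1},
    {"rx": 0,"ry": 0,"rz": 0,"dx": 0,"dy": 0,"dz": 0,"gripper": -1}
  ]
}}

```text
clock: 7.88
tcp_pos: [0.633, 0.0204, 0.2067]
orientation: [2.913, -0.039, 0.982]
contact_force: [0.6, 1.1, -1.0]
grip_width: 0.0464
gripper_force: 52.2
```

```bash
python3 -c "
from place import *
go([-1.5,-1.2,9.9],75,30,name='p2')"
```

```text
t 7.88 p [0.633  0.0204 0.2067] R [[0.796, -0.045, 0.604], [-0.002, -0.997, -0.071], [0.606, 0.055, -0.794]] w 0.0464 F [ 0.6  1.1 -1. ]
pot tilt if rigid 8.287356428524774
ROT 1 x [1.93 7.64 2.61] total 8.3
TR 3 x [-33.2   7.3  28.4] to [ 0.622 -0.001  0.076]
```

View pics/p2.png

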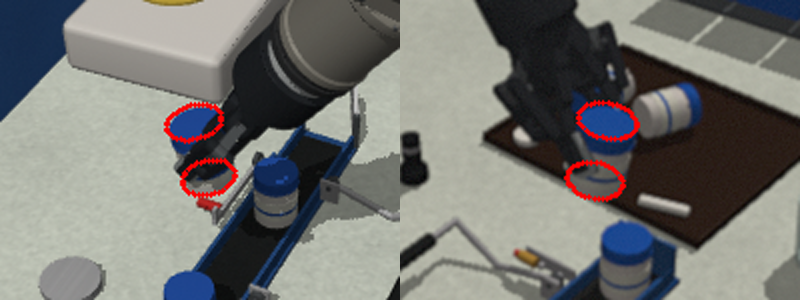

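Call:
{"op": "step_arm", "data": {
  "moves": [
    {"rx": 1.9,"ry": 7.6,"rz": 2.6,"dx": 0,"dy": 0,"dz": 0,"gripper": -1},
    {"rx": 0,"ry": 0,"rz": 0,"dx": 0,"dy": 0,"dz": 0,"gripper": -1},
    {"rx": 0,"ry": 0,"rz": 0,"dx": -33.2,"dy": 7.3,"dz": 28.4,"gripper": -1},
    {"rx": 0,"ry": 0,"rz": 0,"dx": -33.2,"dy": 7.3,"dz": 28.4,"gripper": -1},
    {"rx": 0,"ry": 0,"rz": 0,"dx": 0,"dy": 0,"dz": 0,"gripper": -1}
  ]
}}

```text
clock: 8.6
tcp_pos: [0.6347, 0.0166, 0.1991]
orientation: [2.942, -0.095, 0.973]
contact_force: [0.2, 0.5, -1.7]
grip_width: 0.047
gripper_force: 52.3
```

```bash
python3 -c "
from place import *
go([-1.5,-1.2,9.9],75,12)"
```

```text
t 8.6 p [0.6347 0.0166 0.1991] R [[0.801, -0.071, 0.594], [-0.045, -0.997, -0.058], [0.596, 0.02, -0.802]] w 0.047 F [ 0.2  0.5 -1.7]
pot tilt if rigid 8.449044888384087
ROT 1 x [1.38 8.38 0.15] total 8.5
TR 3 x [-36.1   6.   30.4] to [ 0.622 -0.001  0.058]
```

```bash
python3 -c "
from h import *
print(np.round(r.get_obs()['joints'],3))"
```

```text
[-0.968  0.415  0.939  2.213 -1.365  0.17  -0.508]
```

```bash
cat > kin.py <<'E'
from plan import *
import itertools
from scipy.optimize import least_squares
D=[([-1.36,.477,.022,1.555,-.011,1.109,-.083],[0.2114,.6405,.2523],np.array([[-0.95,0.313,0],[0.313,0.95,-.002],[0,-.002,-1]])),
([-1.15738,.9596,.58825,1.15026,.12257,1.57028,-.56533],[.6104,.4082,.2018],R.from_rotvec([1.653,1.909,-.676]).as_matrix()),
([-.968,.415,.939,2.213,-1.365,.17,-.508],[.6347,.0166,.1991],R.from_rotvec([2.942,-.095,.973]).as_matrix())]
rz=lambda a:R.from_euler("z",a).as_matrix()
ry=lambda a:R.from_euler("y",a).as_matrix()
def fk(q,c1,c7,sg,H,L1,L2,L3,e1=0,e2=0,e3=0):
    A=rz(sg[0]*q[0]+c1)@ry(q[1]); p=np.array([0,0,H])+A@[e1,0,L1]
    A=A@rz(sg[1]*q[2])@ry(q[3]); p=p+A@[e2,0,L2]
    A=A@rz(sg[2]*q[4])@ry(q[5]); p=p+A@[e3,0,L3]
    return p,A@rz(sg[3]*q[6]+c7)
E
python3 - <<'E'
from kin import *
out=[]
for sg in itertools.product([1,-1],repeat=4):
  for c1 in(2.6,-.1,0):
    def f(x): return np.concatenate([np.concatenate([(5*(fk(q,x[0],x[1],sg,*x[2:])[0]-p)),(fk(q,x[0],x[1],sg,*x[2:])[1]-M).ravel()]) for q,p,M in D])
    for c7 in(0,1.57,3.1,-1.57):
      o=least_squares(f,[c1,c7,.35,.4,.4,.2]); out.append((o.cost,sg,o.x.round(3)))
out.sort(key=lambda t:t[0])
for t in out[:3]: print(t)
E
```

```text
(np.float64(0.010901983055235437), (-1, -1, -1, -1), array([-0.077,  1.505,  0.296,  0.561,  0.478,  0.322]))
(np.float64(0.010901983055235482), (-1, -1, -1, -1), array([-0.077,  1.505,  0.296,  0.561,  0.478,  0.322]))
(np.float64(0.010901983055235506), (-1, -1, -1, -1), array([-0.077,  1.505,  0.296,  0.561,  0.478,  0.322]))
```

```bash
cat > ik.py <<'E'
from kin import *
sg=(-1,)*4
def f(x): return np.concatenate([np.concatenate([(10*(fk(q,x[0],x[1],sg,*x[2:])[0]-p)),(fk(q,x[0],x[1],sg,*x[2:])[1]-M).ravel()]) for q,p,M in D])
o=least_squares(f,[-.05,1.55,.3,.56,.48,.32,0,0,0]); X=o.x
LO=np.array([-2.96,-.34,-1.41,.24,-1.37,.17,-2.96]);HI=np.array([2.96,2.1,1.46,2.44,4.51,1.92,2.96])
def solve(p,M,q0=None,n=12):
    """best residual over limits; returns (pos err mm, rot err deg, q)"""
    rng=np.random.default_rng(0); best=None
    def g(q): 
        P,A=fk(q,X[0],X[1],sg,*X[2:]); return np.r_[5*(P-p),R.from_matrix(A.T@M).as_rotvec(), .0005*(q-qs)]
    for i in range(n):
        qs=np.array(q0) if (q0 is not None and i==0) else rng.uniform(LO,HI); qs=np.clip(qs,LO+.01,HI-.01)
        s=least_squares(g,qs,bounds=(LO,HI),max_nfev=60)
        P,A=fk(s.x,X[0],X[1],sg,*X[2:]); e=(np.linalg.norm(P-p)*1e3,np.degrees(R.from_matrix(A.T@M).magnitude()),s.x)
        if best is None or e[0]/5+e[1]<best[0]/5+best[1]: best=e
        if q0 is not None and i==0: loc=e
    return (best,loc) if q0 is not None else best
E
python3 - <<'E'
from ik import *
print(o.cost,X.round(3))
q=r.get_obs()["joints"]
off=np.array([-1.5,-1.2,9.9])/1e3
for b in(45,):
  for h in(0,90,-90,45,-45,30,-30):
    M=Rplace(CAR[2]+np.radians(h),np.radians(b),-1); p=cpt(0,75,41)-M@off
    B,L=solve(p,M,q); print(b,h,"best",np.round(B[0],1),np.round(B[1],1),np.round(B[2],2),"loc",np.round(L[0],1),np.round(L[1],1))
E
```

```text
0.012996399272720168 [-0.085  1.499  0.241  0.611  0.475  0.336 -0.032 -0.01   0.009]
45 0 best 0.0 0.0 [-0.1   0.63 -0.03  2.44  3.02  0.72  1.54] loc 21.7 20.0
45 90 best 0.0 0.0 [ 0.1   0.83  0.29  1.81 -1.04  1.2   1.04] loc 0.0 0.0
45 -90 best 0.0 0.0 [-1.16  1.34  1.35  1.79 -0.6   0.96 -2.96] loc 0.0 0.0
45 45 best 0.0 0.0 [ 1.12  1.32 -1.41  2.28  1.9   0.57 -2.23] loc 4.6 4.3
45 -45 best 0.0 0.0 [ 0.06  0.82 -0.7   2.19  1.73  1.2   1.94] loc 1.0 0.9
45 30 best 0.0 0.0 [ 1.05  1.31 -1.41  2.39  2.26  0.8  -2.82] loc 13.5 12.5
45 -30 best 0.0 0.0 [ 0.06  0.74 -0.59  2.31  2.    1.02  1.94] loc 10.5 9.7
```

```bash
python3 - <<'E'
from ik import *
print(np.round(f(X).reshape(3,12)[:,:3]/10,3)); 
# slots h=0
for b in(20,25,30,35):
  for slot in(75,-145):
    M=Rplace(CAR[2],np.radians(b),-1); p=cpt(0,slot,50)-.003*M[:,2]
    B,L=solve(p,M,[0,.6,0,1.8,0,.4,1.5]); print("place",b,slot,np.round(L[0],1),np.round(L[1],1),np.round(L[2],2))
for nm,c,yaw,s in(("B",(.5268,.3289),1.002,-1),("C",(.4448,.3185),-1.773,1)):
  for b in(20,30,40,45):
    M=Rpick(yaw,np.radians(b),s); d=np.array([np.cos(yaw),np.sin(yaw),0]); p=np.array([*c,.032])+.01*d-.003*M[:,2]
    B=solve(p,M,n=25); print(nm,b,np.round(B[0],1),np.round(B[1],1),np.round(B[2],2))
E
```

```text
[[-0.005  0.     0.008]
 [ 0.002 -0.002 -0.005]
 [ 0.001 -0.    -0.003]]
place 20 75 0.0 0.0 [-0.39  0.56  0.39  2.12 -0.91  0.23 -0.84]
place 20 -145 0.0 0.0 [ 0.15  0.58  0.24  2.05 -0.91  0.31 -0.44]
place 25 75 1.5 1.4 [-0.39  0.55  0.38  2.17 -1.37  0.17 -0.38]
place 25 -145 0.0 0.0 [ 0.25  0.56  0.13  2.12 -1.34  0.23  0.01]
place 30 75 6.5 6.0 [-0.41  0.55  0.4   2.17 -1.37  0.17 -0.39]
place 30 -145 3.7 3.5 [ 0.43  0.56 -0.07  2.13 -1.37  0.17  0.1 ]
place 35 75 11.4 10.5 [-0.43  0.55  0.42  2.17 -1.37  0.17 -0.4 ]
place 35 -145 8.1 7.7 [ 0.53  0.57 -0.17  2.13 -1.37  0.17  0.15]
B 20 3.6 2.3 [-1.05  1.32  0.6   1.08 -0.03  1.92 -1.05]
B 30 0.0 0.0 [-1.05  1.25  0.59  1.14 -0.08  1.81 -1.07]
B 40 0.0 0.0 [-1.05  1.15  0.56  1.25 -0.12  1.64 -1.08]
B 45 0.0 0.0 [-1.05  1.1   0.55  1.3  -0.14  1.56 -1.09]
C 20 0.0 0.0 [ 0.25  1.05 -0.38  2.43  4.41  0.95  1.9 ]
C 30 0.0 0.0 [ 0.18  0.9  -0.37  2.44  4.33  0.81  1.79]
C 40 0.0 0.0 [ 0.11  0.77 -0.4   2.42  4.3   0.62  1.66]
C 45 0.0 0.0 [ 0.1   0.73 -0.44  2.4   4.3   0.5   1.58]
```

```bash
python3 - <<'E'
from ik import *
print("loupe",px2w("side",(412,337),0),"tray corner",px2w("side",(238,309),.012),px2w("side",(385,373),.012),"beaker",px2w("side",(172,320),0))
p,Rm=cur(); q=r.get_obs()["joints"]
off=np.array([-1.5,-1.2,9.9])/1e3
M=Rplace(np.pi/2,np.radians(45),-1)
spot=np.array([.535,.125,.032]); w=spot+[0,0,.08]-M@off
B,L=solve(w,M,q,n=1); print(L)
rot(Rm,M); print(w); tr(M,p,w); tr(M,w,w-[0,0,.076])
E
```

```text
loupe [0.3424031  0.10214257 0.        ] tray corner [0.65669291 0.17206743 0.012     ] [0.36651817 0.1962234  0.012     ] beaker [0.76258519 0.23226616 0.        ]
(np.float64(0.002096602489293298), np.float64(0.00033957577949239245), array([-0.16636862,  0.63401647,  0.40448785,  2.04706023, -1.11533631,
        1.18188604,  1.0352188 ]))
ROT 10 x [ 6.22  0.73 -7.07] total 94.4
[0.5362     0.1190603  0.12006102]
TR 4 x [  4.1 -24.6  32.1] to [0.536 0.119 0.12 ]
TR 2 x [-26.9   0.   26.9] to [0.536 0.119 0.044]
```

Call:
{"op": "step_arm", "data": {
  "moves": [
    {"rx": 6.2,"ry": 0.7,"rz": -7.1,"dx": 0,"dy": 0,"dz": 0,"gripper": -1},
    {"rx": 6.2,"ry": 0.7,"rz": -7.1,"dx": 0,"dy": 0,"dz": 0,"gripper": -1},
    {"rx": 6.2,"ry": 0.7,"rz": -7.1,"dx": 0,"dy": 0,"dz": 0,"gripper": -1},
    {"rx": 6.2,"ry": 0.7,"rz": -7.1,"dx": 0,"dy": 0,"dz": 0,"gripper": -1},
    {"rx": 6.2,"ry": 0.7,"rz": -7.1,"dx": 0,"dy": 0,"dz": 0,"gripper": -1},
    {"rx": 6.2,"ry": 0.7,"rz": -7.1,"dx": 0,"dy": 0,"dz": 0,"gripper": -1},
    {"rx": 6.2,"ry": 0.7,"rz": -7.1,"dx": 0,"dy": 0,"dz": 0,"gripper": -1},
    {"rx": 6.2,"ry": 0.7,"rz": -7.1,"dx": 0,"dy": 0,"dz": 0,"gripper": -1},
    {"rx": 6.2,"ry": 0.7,"rz": -7.1,"dx": 0,"dy": 0,"dz": 0,"gripper": -1},
    {"rx": 6.2,"ry": 0.7,"rz": -7.1,"dx": 0,"dy": 0,"dz": 0,"gripper": -1},
    {"rx": 0,"ry": 0,"rz": 0,"dx": 0,"dy": 0,"dz": 0,"gripper": -1},
    {"rx": 0,"ry": 0,"rz": 0,"dx": 0,"dy": 0,"dz": 0,"gripper": -1}
  ]
}}

```text
clock: 10.1
tcp_pos: [0.6355, 0.0148, 0.1914]
orientation: [-1.995, -1.566, -0.75]
contact_force: [-0.7, 0.2, -1.5]
grip_width: 0.0466
gripper_force: 52.4
```

```bash
cat > spot.py <<'E'
from plan import *
def go(off,spot,hyaw,s,b=45,dz=80):
    state(); p,Rm=cur(); off=np.array(off)/1e3; print("q",np.round(r.get_obs()["joints"],2))
    M=Rplace(hyaw,np.radians(b),s); zp=M.T@Z
    print("pot tilt",np.degrees(np.arccos((Rm@zp)[2])),"pot at",p+Rm@off)
    rot(Rm,M); w=np.array(spot)+[0,0,dz/1e3]-M@off; tr(M,p,w)
E
python3 -c "
from spot import *
go([-1.5,-1.2,9.9],[.535,.125,.032],np.pi/2,-1)"
```

```text
t 10.1 p [0.6355 0.0148 0.1914] R [[0.191, 0.974, 0.12], [0.704, -0.221, 0.675], [0.684, -0.044, -0.728]] w 0.0466 F [-0.7  0.2 -1.5]
q [ 0.16  0.56  0.07  1.79 -0.94  1.08  0.57]
pot tilt 3.1050328805302083 pot at [0.63522178 0.0207191  0.1832049 ]
ROT 2 x [ 3.53  0.74 -5.46] total 13.1
TR 4 x [  5.8 -24.8  31. ] to [0.536 0.119 0.12 ]
```

Call:
{"op": "step_arm", "data": {
  "moves": [
    {"rx": 3.5,"ry": 0.7,"rz": -5.5,"dx": 0,"dy": 0,"dz": 0,"gripper": -1},
    {"rx": 3.5,"ry": 0.7,"rz": -5.5,"dx": 0,"dy": 0,"dz": 0,"gripper": -1},
    {"rx": 0,"ry": 0,"rz": 0,"dx": 5.8,"dy": -24.8,"dz": 31,"gripper": -1},
    {"rx": 0,"ry": 0,"rz": 0,"dx": 5.8,"dy": -24.8,"dz": 31,"gripper": -1},
    {"rx": 0,"ry": 0,"rz": 0,"dx": 5.8,"dy": -24.8,"dz": 31,"gripper": -1},
    {"rx": 0,"ry": 0,"rz": 0,"dx": 5.8,"dy": -24.8,"dz": 31,"gripper": -1},
    {"rx": 0,"ry": 0,"rz": 0,"dx": 0,"dy": 0,"dz": 0,"gripper": -1},
    {"rx": 0,"ry": 0,"rz": 0,"dx": 0,"dy": 0,"dz": 0,"gripper": -1}
  ]
}}

```text
clock: 11.1
tcp_pos: [0.537, 0.1178, 0.1207]
orientation: [-1.76, -1.765, -0.731]
contact_force: [0.4, -0.5, -0.7]
grip_width: 0.0463
gripper_force: 52.3
```

```bash
python3 -c "
from spot import *
go([-1.5,-1.2,9.9],[.535,.125,.032],np.pi/2,-1,dz=1)"
```

```text
t 11.1 p [0.537  0.1178 0.1207] R [[-0.003, 1.0, 0.002], [0.709, 0.001, 0.706], [0.706, 0.004, -0.709]] w 0.0463 F [ 0.4 -0.5 -0.7]
q [ 0.12  0.58 -0.07  2.01 -1.02  0.92  0.86]
pot tilt 0.24073699876037621 pot at [0.53577789 0.12373161 0.11264793]
ROT 1 x [0.11 0.12 0.19] total 0.2
TR 2 x [-27.7  -0.4  28.6] to [0.536 0.119 0.041]
```

Call:
{"op": "step_arm", "data": {
  "moves": [
    {"rx": 0,"ry": 0,"rz": 0,"dx": -18,"dy": 0,"dz": 18,"gripper": -1},
    {"rx": 0,"ry": 0,"rz": 0,"dx": -18,"dy": 0,"dz": 18,"gripper": -1},
    {"rx": 0,"ry": 0,"rz": 0,"dx": -12,"dy": 0,"dz": 12,"gripper": -1},
    {"rx": 0,"ry": 0,"rz": 0,"dx": -5,"dy": 0,"dz": 5,"gripper": -1},
    {"rx": 0,"ry": 0,"rz": 0,"dx": -2.5,"dy": 0,"dz": 2.5,"gripper": -1},
    {"rx": 0,"ry": 0,"rz": 0,"dx": 0,"dy": 0,"dz": 0,"gripper": -1}
  ]
}}

```text
clock: 11.85
tcp_pos: [0.5372, 0.1179, 0.0421]
orientation: [-1.758, -1.764, -0.731]
contact_force: [-1.2, 0.1, -1.8]
grip_width: 0.0467
gripper_force: 52.3
```

Call:
{"op": "step_arm", "data": {
  "moves": [
    {"rx": 0,"ry": 0,"rz": 0,"dx": -1,"dy": 0,"dz": 1,"gripper": -1},
    {"rx": 0,"ry": 0,"rz": 0,"dx": -0.5,"dy": 0,"dz": 0.5,"gripper": -1},
    {"rx": 0,"ry": 0,"rz": 0,"dx": 0,"dy": 0,"dz": 0,"gripper": 0.5},
    {"rx": 0,"ry": 0,"rz": 0,"dx": 0,"dy": 0,"dz": 0,"gripper": 0.5},
    {"rx": 0,"ry": 0,"rz": 0,"dx": 0,"dy": 0,"dz": 0,"gripper": 0.6},
    {"rx": 0,"ry": 0,"rz": 0,"dx": 0,"dy": 0,"dz": -20,"gripper": 0.6},
    {"rx": 0,"ry": 0,"rz": 0,"dx": 0,"dy": 0,"dz": -35,"gripper": 0.6},
    {"rx": 0,"ry": 0,"rz": 0,"dx": 0,"dy": 0,"dz": -45,"gripper": 0.6},
    {"rx": 0,"ry": 0,"rz": 0,"dx": 30,"dy": 0,"dz": -30,"gripper": 0.6},
    {"rx": 0,"ry": 0,"rz": 0,"dx": 0,"dy": 0,"dz": 0,"gripper": 0.6}
  ]
}}

```text
clock: 13.1
tcp_pos: [0.5385, 0.0456, 0.1564]
orientation: [-1.761, -1.768, -0.736]
contact_force: [0.7, -0.5, 0.2]
grip_width: 0.0686
gripper_force: 0.0
```

```bash
cat > up.py <<'E'
from plan import *
from pots import cyl
from scipy.optimize import minimize
def bluetop(n,P,im=None):
    """centroid of the lid blob nearest to predicted lid-top point -> world"""
    im=r.grab_frame(n) if im is None else im; c=cam(n); hsv=cv2.cvtColor(im,cv2.COLOR_BGR2HSV)
    m=cv2.inRange(hsv,(100,120,60),(125,255,255)); k,lab,st,ce=cv2.connectedComponentsWithStats(m)
    u=w2px(n,P,c)[0]; ids=[i for i in range(1,k) if st[i,4]>150]; i=min(ids,key=lambda i:np.linalg.norm(ce[i]-u)); mask=(lab==i).astype(np.uint8)
    def cost(x):   # lid: 48 dia, about 17 mm high
        q=w2px(n,cyl(np.array([x[0],x[1],P[2]-.009]),Z,h=.009),c); H=np.zeros_like(mask); cv2.fillConvexPoly(H,cv2.convexHull((q*16).astype(np.int32)),1,cv2.LINE_8,4); return (H^mask).sum()
    x0=np.array(P[:2]); o=minimize(cost,x0,method="Nelder-Mead",options=dict(initial_simplex=[x0,x0+[.01,0],x0+[0,.01]],xatol=1e-4,fatol=.5))
    return o.x,o.fun/mask.sum(),st[i].tolist()
E
python3 - <<'E'
from up import *
state(); p,Rm=cur()
for n in("side","scene"):
    im=r.grab_frame(n); cv2.imwrite(f"pics/u_{n}.png",im); print(n,bluetop(n,[.5355,.1245,.064],im))
M=Rdown(0); rot(Rm,M); tr(M,p,[.5355,.1245,.15])
E
```

```text
t 13.1 p [0.5385 0.0456 0.1564] R [[-0.007, 1.0, 0.006], [0.709, 0.0, 0.705], [0.705, 0.009, -0.709]] w 0.0686 F [ 0.7 -0.5  0.2]
side (array([0.53839169, 0.12305353]), np.float64(0.09491525423728814), [294, 282, 27, 27, 590])
scene (array([0.53743989, 0.12630262]), np.float64(0.1958762886597938), [326, 197, 24, 20, 388])
ROT 5 x [ 0.09 -8.97  0.04] total 44.9
TR 2 x [39.5 -1.5  3.2] to [0.536 0.124 0.15 ]
```

View pics/u_side.png

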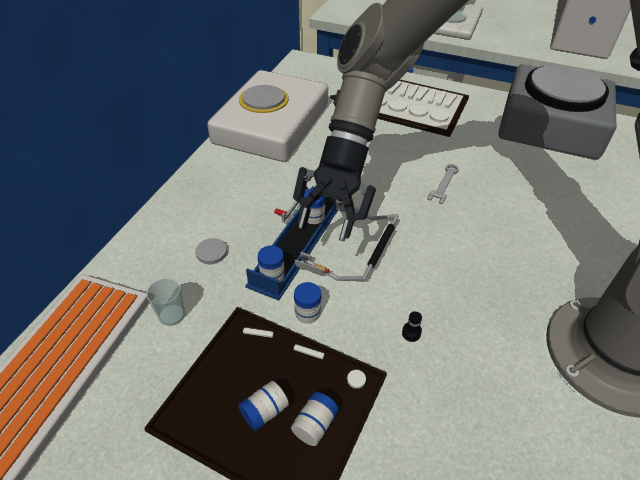

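Call:
{"op": "step_arm", "data": {
  "moves": [
    {"rx": 0,"ry": -9,"rz": 0.6,"dx": 0,"dy": 0,"dz": 0,"gripper": 0.6},
    {"rx": 0,"ry": -9,"rz": 0.6,"dx": 0,"dy": 0,"dz": 0,"gripper": 0.6},
    {"rx": 0,"ry": -9,"rz": 0.6,"dx": 0,"dy": 0,"dz": 0,"gripper": 0.6},
    {"rx": 0,"ry": -9,"rz": 0.6,"dx": 0,"dy": 0,"dz": 0,"gripper": 0.6},
    {"rx": 0,"ry": -9,"rz": 0.6,"dx": 0,"dy": 0,"dz": 0,"gripper": 0.6},
    {"rx": 0,"ry": 0,"rz": 0,"dx": 0,"dy": 0,"dz": 0,"gripper": 0.6},
    {"rx": 0,"ry": 0,"rz": 0,"dx": 39,"dy": -1,"dz": 3,"gripper": 0.6},
    {"rx": 0,"ry": 0,"rz": 0,"dx": 39,"dy": -1,"dz": 3,"gripper": 0.6},
    {"rx": 0,"ry": 0,"rz": 0,"dx": 0,"dy": 0,"dz": 0,"gripper": 0.6}
  ]
}}

```text
clock: 14.32
tcp_pos: [0.5373, 0.127, 0.1455]
orientation: [-2.256, -2.164, 0.02]
contact_force: [-0.7, -0.2, -0.0]
grip_width: 0.0681
gripper_force: 0.0
```

```bash
cat > dn.py <<'E'
from plan import *
import sys
def go(x,y,z,yaw=None):
    state(); p,Rm=cur(); print("q",np.round(r.get_obs()["joints"],2)); M=Rdown(CAR[2] if yaw is None else yaw); rot(Rm,M); tr(M,p,[x,y,p[2]]); tr(M,[x,y,p[2]],[x,y,z])
if __name__=="__main__": go(*map(float,sys.argv[1:]))
E
python3 dn.py .5385 .1235 .056
```

```text
t 14.32 p [0.5373 0.127  0.1455] R [[0.042, 0.999, -0.02], [0.999, -0.042, 0.002], [0.001, -0.02, -1.0]] w 0.0681 F [-0.7 -0.2 -0. ]
q [-0.58  0.43  0.3   1.95 -0.18  0.81 -0.22]
ROT 1 x [-1.13 -0.07  0.88] total 1.4
TR 1 x [-3.4  1.4  0. ] to [0.538 0.124 0.146]
TR 2 x [ 0.   0.  44.8] to [0.538 0.124 0.056]
```

Call:
{"op": "step_arm", "data": {
  "moves": [
    {"rx": -1.1,"ry": 0,"rz": 0.9,"dx": -3.4,"dy": 1.4,"dz": 0,"gripper": 0.6},
    {"rx": 0,"ry": 0,"rz": 0,"dx": 0,"dy": 0,"dz": 35,"gripper": 0.6},
    {"rx": 0,"ry": 0,"rz": 0,"dx": 0,"dy": 0,"dz": 35,"gripper": 0.6},
    {"rx": 0,"ry": 0,"rz": 0,"dx": 0,"dy": 0,"dz": 19,"gripper": 0.6},
    {"rx": 0,"ry": 0,"rz": 0,"dx": 0,"dy": 0,"dz": 0,"gripper": 0.6},
    {"rx": 0,"ry": 0,"rz": 0,"dx": 0,"dy": 0,"dz": 0,"gripper": -1},
    {"rx": 0,"ry": 0,"rz": 0,"dx": 0,"dy": 0,"dz": 0,"gripper": -1},
    {"rx": 0,"ry": 0,"rz": 0,"dx": 0,"dy": 0,"dz": 0,"gripper": -1},
    {"rx": 0,"ry": 0,"rz": 0,"dx": 0,"dy": 0,"dz": 0,"gripper": -1},
    {"rx": 0,"ry": 0,"rz": 0,"dx": 0,"dy": 0,"dz": 0,"gripper": -1}
  ]
}}

```text
clock: 15.58
tcp_pos: [0.5407, 0.1218, 0.0591]
orientation: [2.285, 2.15, 0.004]
contact_force: [0.6, -1.5, 7.6]
grip_width: 0.0467
gripper_force: 51.9
```

```bash
python3 - <<'E'
from plan import *
state(); p,Rm=cur(); M=Rdown(CAR[2]); print("tilt/rot"); rot(Rm,M)
up=p+.1*Z
t=cpt(0,-90,0); print(t); tgt=np.array([t[0],t[1],p[2]+.1]); tr(Rm,p,up); tr(Rm,up,tgt); tr(Rm,tgt,[t[0],t[1],p[2]+.006])
E
```

```text
t 15.57 p [0.5407 0.1218 0.0591] R [[0.061, 0.998, 0.005], [0.998, -0.061, -0.001], [-0.001, 0.005, -1.0]] w 0.0467 F [ 0.6 -1.5  7.6]
tilt/rot
ROT 1 x [ 0.28  0.04 -0.2 ] total 0.3
[ 0.61818433 -0.16472379  0.        ]
TR 3 x [ -0.    0.2 -33.3] to [0.541 0.122 0.159]
TR 6 x [-46.9  15.8   0.1] to [ 0.618 -0.165  0.159]
TR 2 x [ 0.  -0.2 47. ] to [ 0.618 -0.165  0.065]
```

Call:
{"op": "step_arm", "data": {
  "moves": [
    {"rx": 0,"ry": 0,"rz": 0,"dx": 0,"dy": 0,"dz": -33.3,"gripper": -1},
    {"rx": 0,"ry": 0,"rz": 0,"dx": 0,"dy": 0,"dz": -33.3,"gripper": -1},
    {"rx": 0,"ry": 0,"rz": 0,"dx": 0,"dy": 0,"dz": -38,"gripper": -1},
    {"rx": 0,"ry": 0,"rz": 0,"dx": -47,"dy": 15.8,"dz": 0,"gripper": -1},
    {"rx": 0,"ry": 0,"rz": 0,"dx": -47,"dy": 15.8,"dz": 0,"gripper": -1},
    {"rx": 0,"ry": 0,"rz": 0,"dx": -47,"dy": 15.8,"dz": 0,"gripper": -1},
    {"rx": 0,"ry": 0,"rz": 0,"dx": -47,"dy": 15.8,"dz": 0,"gripper": -1},
    {"rx": 0,"ry": 0,"rz": 0,"dx": -47,"dy": 15.8,"dz": 0,"gripper": -1},
    {"rx": 0,"ry": 0,"rz": 0,"dx": -47,"dy": 15.8,"dz": 0,"gripper": -1},
    {"rx": 0,"ry": 0,"rz": 0,"dx": 0,"dy": 0,"dz": 0,"gripper": -1},
    {"rx": 0,"ry": 0,"rz": 0,"dx": 0,"dy": 0,"dz": 0,"gripper": -1}
  ]
}}

```text
clock: 16.95
tcp_pos: [0.6166, -0.1646, 0.1628]
orientation: [2.286, 2.152, 0.001]
contact_force: [-0.3, 0.8, -1.2]
grip_width: 0.0468
gripper_force: 52.0
```

```bash
python3 dn.py .6182 -.1655 .075; python3 - <<'E'
from up import *
p,Rm=cur()
for n in("side","scene"):
    print(n,bluetop(n,[p[0],p[1]+.0017,p[2]+.005]),cinv(p))
    for Y in(150,-35): print(Y,cinv(bluetop(n,cpt(0,Y,70))[0]))
E
```

```text
t 16.95 p [ 0.6166 -0.1646  0.1628] R [[0.06, 0.998, 0.002], [0.998, -0.06, -0.001], [-0.001, 0.002, -1.0]] w 0.0468 F [-0.3  0.8 -1.2]
q [-0.1   0.53  0.36  1.75 -0.23  0.9   0.3 ]
ROT 1 x [ 0.11  0.04 -0.18] total 0.2
TR 1 x [-0.8  1.6  0. ] to [ 0.618 -0.166  0.163]
TR 2 x [ 0.   0.  43.9] to [ 0.618 -0.166  0.075]
side (array([ 0.6175934 , -0.16260734]), np.float64(0.2638888888888889), [313, 140, 23, 19, 360]) [ -1.57446329 -89.95530227]
150 [  3.62030717 146.00719169]
-35 [  2.08622936 -42.34705508]
scene (array([ 0.6117682 , -0.16352989]), np.float64(0.7347368421052631), [259, 251, 22, 27, 475]) [ -1.57446329 -89.95530227]
150 [-1481.68943361   835.66341083]
-35 [  1.6622379 -38.3802581]
```

```bash
python3 -c "
from plan import *
p,Rm=cur(); t=cpt(1,-94,0); print(t); tr(Rm,p,[t[0],t[1],p[2]])"
```

```text
[ 0.61895366 -0.16877448  0.        ]
TR 1 x [-4.6  2.3  0. ] to [ 0.619 -0.169  0.163]
```

Call:
{"op": "step_arm", "data": {
  "moves": [
    {"rx": 0,"ry": 0,"rz": 0,"dx": -4.4,"dy": 2.4,"dz": 0,"gripper": -1},
    {"rx": 0,"ry": 0,"rz": 0,"dx": 0,"dy": 0,"dz": 30,"gripper": -1},
    {"rx": 0,"ry": 0,"rz": 0,"dx": 0,"dy": 0,"dz": 30,"gripper": -1},
    {"rx": 0,"ry": 0,"rz": 0,"dx": 0,"dy": 0,"dz": 20,"gripper": -1},
    {"rx": 0,"ry": 0,"rz": 0,"dx": 0,"dy": 0,"dz": 0,"gripper": -1}
  ]
}}

```text
clock: 17.88
tcp_pos: [0.6182, -0.1698, 0.0815]
orientation: [2.287, 2.153, -0.002]
contact_force: [-0.4, 0.3, -1.1]
grip_width: 0.0467
gripper_force: 52.0
```

Call:
{"op": "step_arm", "data": {
  "moves": [
    {"rx": 0,"ry": 0,"rz": 0,"dx": 0,"dy": 0,"dz": 10,"gripper": -1},
    {"rx": 0,"ry": 0,"rz": 0,"dx": 0,"dy": 0,"dz": 5,"gripper": -1},
    {"rx": 0,"ry": 0,"rz": 0,"dx": 0,"dy": 0,"dz": 0,"gripper": -1}
  ]
}}

```text
clock: 18.25
tcp_pos: [0.6192, -0.1699, 0.0679]
orientation: [2.286, 2.152, 0.001]
contact_force: [-0.1, -0.2, -1.4]
grip_width: 0.047
gripper_force: 52.0
```

Call:
{"op": "step_arm", "data": {
  "moves": [
    {"rx": 0,"ry": 0,"rz": 0,"dx": 0,"dy": 0,"dz": 2.5,"gripper": -1},
    {"rx": 0,"ry": 0,"rz": 0,"dx": 0,"dy": 0,"dz": 0,"gripper": -1},
    {"rx": 0,"ry": 0,"rz": 0,"dx": 0,"dy": 0,"dz": 0,"gripper": 0.4},
    {"rx": 0,"ry": 0,"rz": 0,"dx": 0,"dy": 0,"dz": 0,"gripper": 0.4},
    {"rx": 0,"ry": 0,"rz": 0,"dx": 0,"dy": 0,"dz": 0,"gripper": 0.4},
    {"rx": 0,"ry": 0,"rz": 0,"dx": 0,"dy": 0,"dz": -30,"gripper": 0.5},
    {"rx": 0,"ry": 0,"rz": 0,"dx": 0,"dy": 0,"dz": -45,"gripper": 0.6},
    {"rx": 0,"ry": 0,"rz": 0,"dx": 0,"dy": 0,"dz": -45,"gripper": 0.6},
    {"rx": 0,"ry": 0,"rz": 0,"dx": 0,"dy": 0,"dz": -30,"gripper": 0.6},
    {"rx": 0,"ry": 0,"rz": 0,"dx": 0,"dy": 0,"dz": 0,"gripper": 0.6}
  ]
}}

```text
clock: 19.5
tcp_pos: [0.6204, -0.1703, 0.2185]
orientation: [2.283, 2.148, 0.006]
contact_force: [0.1, -0.8, 0.3]
grip_width: 0.0683
gripper_force: 0.0
```

```bash
cat > see.py <<'E'
from pots import *
import sys
cs={n:cam(n) for n in("scene","side")}
def locate(guess):
    ims={n:r.grab_frame(n) for n in cs}
    for nm,g in guess.items():
        for names in(("side","scene"),("side",)):
            try: x,f,a=fit({n:ims[n] for n in names},cs,g); print(nm,names,np.round(x,4),f,a)
            except Exception as e: print(nm,names,"fail",e)
    return ims
E
python3 - <<'E'
from see import *
state(); ims=locate({"B":[.5268,.3289,1.002],"C":[.4448,.3185,-1.773]})
cv2.imwrite("pics/s3.png",np.vstack([ims["side"][120:420,100:500],ims["scene"][120:420,150:550]]))
E
```

```text
t 19.5 p [ 0.6204 -0.1703  0.2185] R [[0.061, 0.998, 0.008], [0.998, -0.061, -0.002], [-0.002, 0.008, -1.0]] w 0.0683 F [ 0.1 -0.8  0.3]
B ('side', 'scene') [0.5268 0.3293 1.0364] 198.0 2057
B ('side',) [0.5268 0.3289 1.0335] 102.0 1398
C ('side', 'scene') [ 0.4448  0.3185 -1.7727] 212.0 2122
C ('side',) [ 0.4449  0.3184 -1.7734] 114.0 1514
```

View pics/s3.png

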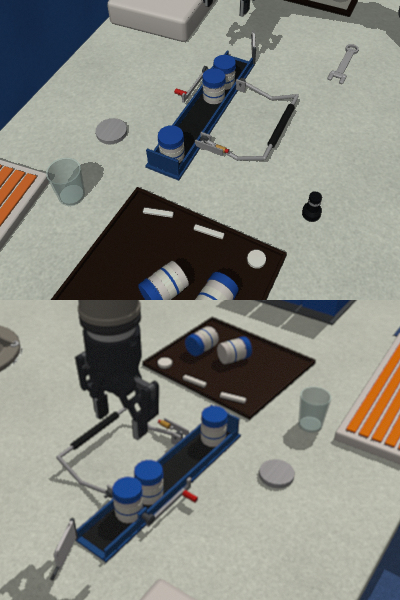

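```bash
python3 - <<'E'
from ik import *
q=r.get_obs()["joints"]
def chain(nm,c,yaw,s,hy,b=45):
    qq=q; d=np.array([np.cos(yaw),np.sin(yaw),0])
    M=Rpick(yaw,np.radians(b),s); g=np.array([*c,.028])+.004*d+.004*Z-.003*M[:,2]
    yd=yaw+s*np.pi/2
    seq=[("down",Rdown(yd),g+[0,0,.17])]+[("t%d"%k,Rpick(yaw,np.radians(90-k),s),g+[0,0,.17]) for k in(15,30,45)]+[("pre",M,g-.08*M[:,2]),("g",M,g)]
    off=M.T@(np.array([*c,.028])-g)
    for k in(20,45): 
        Mk=Rplace(hy,np.radians(k),s); seq.append(("pl%d"%k,Mk,np.array([.535,.2,.2])))
    Mk=Rplace(hy,np.radians(b),s); seq.append(("spot",Mk,np.array([.535,.125,.033])-Mk@off))
    for n,A,p in seq:
        B,L=solve(p,A,qq,n=1); qq=L[2]; print(nm,n,np.round(L[0],1),np.round(L[1],1),np.round(qq,2))
chain("B",(.5268,.3292),1.035,-1,np.pi/2)
chain("C",(.4448,.3185),-1.773,1,-np.pi/2)
E
```

```text
B down 0.0 0.0 [-0.83  0.47  0.25  1.73 -0.14  0.97 -1.05]
B t15 0.0 0.0 [-0.9   0.59  0.29  1.56 -0.04  1.25 -1.14]
B t30 0.0 0.0 [-0.93  0.73  0.32  1.4   0.02  1.51 -1.17]
B t45 0.0 0.0 [-0.95  0.87  0.34  1.26  0.08  1.76 -1.17]
B pre 0.0 0.0 [-0.94  1.05  0.31  1.14  0.04  1.7  -1.21]
B g 0.0 0.0 [-0.94  1.04  0.31  1.32  0.04  1.53 -1.22]
B pl20 0.0 0.0 [-0.35  0.37  0.15  1.93 -0.53  0.87  0.15]
B pl45 0.0 0.0 [ 0.06  0.46 -0.09  2.02 -0.95  0.99  0.67]
B spot 0.0 0.0 [ 0.21  0.74 -0.09  2.07 -1.02  0.86  1.04]
C down 0.0 0.0 [-0.89  0.35  0.23  1.9  -0.1   0.9  -0.8 ]
C t15 0.0 0.0 [-0.71  0.27  0.17  2.03 -0.38  0.71 -0.47]
C t30 0.0 0.0 [-0.49  0.25  0.08  2.16 -0.86  0.63  0.08]
C t45 0.0 0.0 [-0.19  0.3  -0.09  2.29 -1.33  0.71  0.67]
C pre 1.9 1.4 [ 0.6   0.75 -0.95  2.41 -1.37  0.17  1.04]
C g 8.1 6.7 [ 0.37  0.85 -0.81  2.31 -1.37  0.17  1.01]
C pl20 0.0 0.0 [-0.59  0.47 -0.03  1.76  0.35  1.11 -0.8 ]
C pl45 0.0 0.0 [-0.82  0.65  0.07  1.67  0.56  1.4  -1.  ]
C spot 0.0 0.0 [-0.74  0.81  0.07  1.83  0.66  1.1  -1.16]
```

```bash
cat > pk.py <<'E'
from plan import *
def go(c,yaw,s,b=45,k=.004,up=.004):
    state(); p,Rm=cur(); print("q",np.round(r.get_obs()["joints"],2)); d=np.array([np.cos(yaw),np.sin(yaw),0]); b=np.radians(b)
    M=Rpick(yaw,b,s); g=np.array([*c,.028])+k*d+up*Z-.003*M[:,2]; a=M[:,2]
    Dn=Rdown(yaw+s*np.pi/2)
    print("-- to down"); rot(Rm,Dn); tr(Dn,p,g-.08*a+.05*Z)
    print("-- tilt from down"); rot(Dn,M); print("-- here to M"); rot(Rm,M); tr(M,p,g-.08*a); tr(M,p,g); tr(M,g-.08*a,g)
E
python3 -c "
from pk import *
go((.5268,.3292),1.035,-1)"
```

```text
t 19.6 p [ 0.6186 -0.1696  0.2152] R [[0.06, 0.998, 0.002], [0.998, -0.06, -0.001], [-0.001, 0.002, -1.0]] w 0.0688 F [ 0.1  1.  -0.3]
q [-0.11  0.48  0.38  1.7  -0.2   1.    0.29]
-- to down
ROT 3 x [0.05 0.01 9.08] total 27.2
TR 12 x [ 37.1 -27.8   6.2] to [0.559 0.383 0.141]
-- tilt from down
ROT 5 x [ 0. -9.  0.] total 45.0
-- here to M
ROT 6 x [ 1.8  -7.35  4.29] total 52.2
TR 12 x [ 33.5 -27.8 -18.9] to [0.559 0.383 0.091]
TR 11 x [ 36.6 -30.3 -13.3] to [0.53  0.334 0.034]
TR 2 x [-0. -0. 40.] to [0.53  0.334 0.034]
```

Call:
{"op": "step_arm", "data": {
  "moves": [
    {"rx": 0,"ry": 0,"rz": 9.1,"dx": 0,"dy": 0,"dz": 0,"gripper": 0.6},
    {"rx": 0,"ry": 0,"rz": 9.1,"dx": 0,"dy": 0,"dz": 0,"gripper": 0.6},
    {"rx": 0,"ry": 0,"rz": 9,"dx": 0,"dy": 0,"dz": 0,"gripper": 0.6},
    {"rx": 0,"ry": 0,"rz": 0,"dx": 0,"dy": 0,"dz": 0,"gripper": 0.6},
    {"rx": 0,"ry": 0,"rz": 0,"dx": 44.5,"dy": -33.4,"dz": 0,"gripper": 0.6},
    {"rx": 0,"ry": 0,"rz": 0,"dx": 44.5,"dy": -33.4,"dz": 0,"gripper": 0.6},
    {"rx": 0,"ry": 0,"rz": 0,"dx": 44.5,"dy": -33.4,"dz": 0,"gripper": 0.6},
    {"rx": 0,"ry": 0,"rz": 0,"dx": 44.5,"dy": -33.4,"dz": 0,"gripper": 0.6},
    {"rx": 0,"ry": 0,"rz": 0,"dx": 44.5,"dy": -33.4,"dz": 0,"gripper": 0.6},
    {"rx": 0,"ry": 0,"rz": 0,"dx": 44.5,"dy": -33.4,"dz": 0,"gripper": 0.6},
    {"rx": 0,"ry": 0,"rz": 0,"dx": 44.5,"dy": -33.4,"dz": 0,"gripper": 0.6},
    {"rx": 0,"ry": 0,"rz": 0,"dx": 44.5,"dy": -33.4,"dz": 0,"gripper": 0.6},
    {"rx": 0,"ry": 0,"rz": 0,"dx": 44.5,"dy": -33.4,"dz": 0,"gripper": 0.6},
    {"rx": 0,"ry": 0,"rz": 0,"dx": 44.5,"dy": -33.4,"dz": 0,"gripper": 0.6},
    {"rx": 0,"ry": -9,"rz": 0,"dx": 0,"dy": 0,"dz": 0,"gripper": 0.6},
    {"rx": 0,"ry": -9,"rz": 0,"dx": 0,"dy": 0,"dz": 0,"gripper": 0.6},
    {"rx": 0,"ry": -9,"rz": 0,"dx": 0,"dy": 0,"dz": 0,"gripper": 0.6},
    {"rx": 0,"ry": -9,"rz": 0,"dx": 0,"dy": 0,"dz": 0,"gripper": 0.6},
    {"rx": 0,"ry": -9,"rz": 0,"dx": 0,"dy": 0,"dz": 0,"gripper": 0.6},
    {"rx": 0,"ry": 0,"rz": 0,"dx": 0,"dy": 0,"dz": 0,"gripper": 0.6}
  ]
}}

```text
clock: 22.1
tcp_pos: [0.5577, 0.3841, 0.2085]
orientation: [2.248, 1.288, -0.942]
contact_force: [-1.2, -0.5, -0.6]
grip_width: 0.0683
gripper_force: 0.0
```

```bash
python3 -c "
from pk import *
go((.5268,.3292),1.035,-1)"
```

```text
t 22.1 p [0.5577 0.3841 0.2085] R [[0.354, 0.862, -0.362], [0.606, -0.506, -0.613], [-0.712, -0.002, -0.702]] w 0.0683 F [-1.2 -0.5 -0.6]
q [-0.98  0.99  0.46  1.04 -0.06  1.91 -1.1 ]
-- to down
ROT 5 x [0.   9.08 0.06] total 45.4
TR 2 x [-0.1  0.7 33.9] to [0.559 0.383 0.141]
-- tilt from down
ROT 5 x [ 0. -9.  0.] total 45.0
-- here to M
ROT 1 x [0.11 0.41 0.27] total 0.5
TR 3 x [27.7  0.5 27.8] to [0.559 0.383 0.091]
TR 4 x [20.8  0.4 40.9] to [0.53  0.334 0.034]
TR 2 x [-0. -0. 40.] to [0.53  0.334 0.034]
```

Call:
{"op": "step_arm", "data": {
  "moves": [
    {"rx": 0.1,"ry": 0.4,"rz": 0.3,"dx": 27.7,"dy": 0.5,"dz": 27.8,"gripper": 0.42},
    {"rx": 0,"ry": 0,"rz": 0,"dx": 27.7,"dy": 0.5,"dz": 27.8,"gripper": 0.42},
    {"rx": 0,"ry": 0,"rz": 0,"dx": 27.7,"dy": 0.5,"dz": 27.8,"gripper": 0.42},
    {"rx": 0,"ry": 0,"rz": 0,"dx": 0,"dy": 0,"dz": 0,"gripper": 0.42}
  ]
}}

```text
clock: 22.6
tcp_pos: [0.5588, 0.381, 0.0945]
orientation: [2.262, 1.28, -0.934]
contact_force: [-0.2, 0.9, 0.5]
grip_width: 0.0605
gripper_force: 0.0
```

```bash
python3 -c "
from pk import *
go((.5268,.3292),1.035,-1)
import pots
c=cam('wrist'); im=r.grab_frame('wrist')
for u in w2px('wrist',pots.cyl(np.array([.5268,.3292,.028]),[np.cos(1.035),np.sin(1.035),0]),c): cv2.circle(im,tuple(int(v) for v in u),1,(0,0,255),-1)
cv2.imwrite('pics/w2.png',im)
"
```

```text
t 22.6 p [0.5588 0.381  0.0945] R [[0.365, 0.858, -0.362], [0.607, -0.514, -0.606], [-0.706, 0.001, -0.708]] w 0.0605 F [-0.2  0.9  0.5]
q [-0.97  1.09  0.44  1.09 -0.09  1.75 -1.13]
-- to down
ROT 5 x [-0.    8.98 -0.06] total 44.9
TR 1 x [  1.7  -1.1 -46.2] to [0.559 0.383 0.141]
-- tilt from down
ROT 5 x [ 0. -9.  0.] total 45.0
-- here to M
ROT 1 x [-0.13 -0.1  -0.25] total 0.3
TR 1 x [ 3.9 -1.1  1.4] to [0.559 0.383 0.091]
TR 2 x [ 2.  -0.5 40.7] to [0.53  0.334 0.034]
TR 2 x [-0. -0. 40.] to [0.53  0.334 0.034]
```

View pics/w2.png

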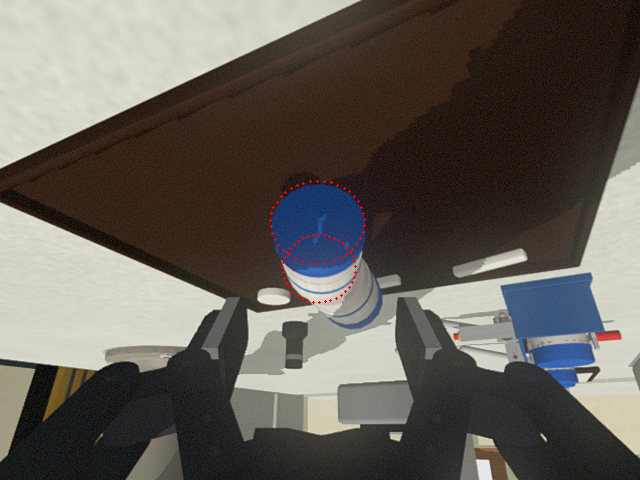

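```bash
python3 - <<'E'
from see import *
im=r.grab_frame("side"); sc=r.grab_frame("scene"); cv2.imwrite("pics/s4.png",np.hstack([cv2.resize(im[320:470,180:380],(400,300)),cv2.resize(sc[110:260,280:480],(400,300))]))
E
```

```text
(no output)
```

View pics/s4.png

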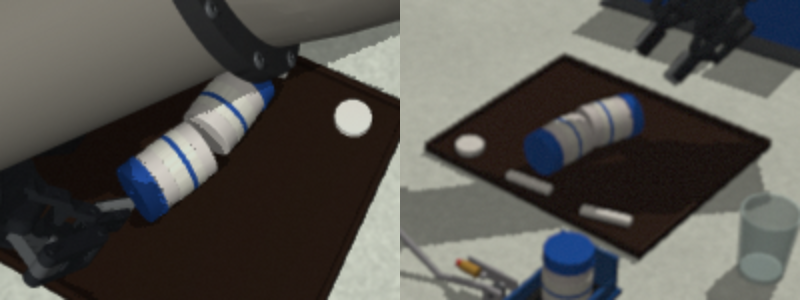

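Call:
{"op": "step_arm", "data": {
  "moves": [
    {"rx": 0,"ry": 0,"rz": 0,"dx": 1.6,"dy": -0.3,"dz": 27,"gripper": 0.42},
    {"rx": 0,"ry": 0,"rz": 0,"dx": 1.6,"dy": -0.3,"dz": 27,"gripper": 0.42},
    {"rx": 0,"ry": 0,"rz": 0,"dx": 2,"dy": -0.3,"dz": 27,"gripper": 0.42},
    {"rx": 0,"ry": 0,"rz": 0,"dx": 0,"dy": 0,"dz": 0,"gripper": 0.42},
    {"rx": 0,"ry": 0,"rz": 0,"dx": 0,"dy": 0,"dz": 0,"gripper": -1},
    {"rx": 0,"ry": 0,"rz": 0,"dx": 0,"dy": 0,"dz": 0,"gripper": -1},
    {"rx": 0,"ry": 0,"rz": 0,"dx": 0,"dy": 0,"dz": 0,"gripper": -1},
    {"rx": 0,"ry": 0,"rz": 0,"dx": 0,"dy": 0,"dz": 0,"gripper": -1}
  ]
}}

```text
clock: 23.75
tcp_pos: [0.5338, 0.3388, 0.0377]
orientation: [2.266, 1.281, -0.921]
contact_force: [0.2, 2.8, 6.6]
grip_width: 0.0465
gripper_force: 51.4
```

```bash
python3 - <<'E'
from plan import *
state(); p,Rm=cur(); c=np.array([.5268,.3292,.028]); print("off",Rm.T@(c-p)*1e3)
M=Rplace(np.pi/2,np.pi/4,-1); up=p+.16*Z; tr(Rm,p,up,45); rot(Rm,M)
yawd=np.arctan2(Rm[1,1],Rm[0,1]); D=Rdown(yawd); rot(Rm,D); rot(D,M)
E
```

```text
t 23.75 p [0.5338 0.3388 0.0377] R [[0.37, 0.858, -0.356], [0.61, -0.514, -0.603], [-0.7, 0.006, -0.714]] w 0.0465 F [0.2 2.8 6.6]
off [-1.66196554 -1.19567621 15.18342239]
TR 4 x [-28.    0.3 -28.6] to [0.534 0.339 0.198]
ROT 10 x [ 0.06  8.72 -3.42] total 93.6
ROT 5 x [ 0.07  8.89 -0.03] total 44.4
ROT 6 x [ 2.02  7.31 -4.88] total 54.1
```

Call:
{"op": "step_arm", "data": {
  "moves": [
    {"rx": 0,"ry": 0,"rz": 0,"dx": -28,"dy": 0.3,"dz": -28.6,"gripper": -1},
    {"rx": 0,"ry": 0,"rz": 0,"dx": -28,"dy": 0.3,"dz": -28.6,"gripper": -1},
    {"rx": 0,"ry": 0,"rz": 0,"dx": -28,"dy": 0.3,"dz": -28.6,"gripper": -1},
    {"rx": 0,"ry": 0,"rz": 0,"dx": -28,"dy": 0.3,"dz": -28.6,"gripper": -1},
    {"rx": 0,"ry": 8.7,"rz": -3.4,"dx": 0,"dy": 0,"dz": 0,"gripper": -1},
    {"rx": 0,"ry": 8.7,"rz": -3.4,"dx": 0,"dy": 0,"dz": 0,"gripper": -1},
    {"rx": 0,"ry": 8.7,"rz": -3.4,"dx": 0,"dy": 0,"dz": 0,"gripper": -1},
    {"rx": 0,"ry": 8.7,"rz": -3.4,"dx": 0,"dy": 0,"dz": 0,"gripper": -1},
    {"rx": 0,"ry": 8.7,"rz": -3.4,"dx": 0,"dy": 0,"dz": 0,"gripper": -1},
    {"rx": 0,"ry": 8.7,"rz": -3.4,"dx": 0,"dy": 0,"dz": 0,"gripper": -1},
    {"rx": 0,"ry": 8.7,"rz": -3.4,"dx": 0,"dy": 0,"dz": 0,"gripper": -1},
    {"rx": 0,"ry": 8.7,"rz": -3.4,"dx": 0,"dy": 0,"dz": 0,"gripper": -1},
    {"rx": 0,"ry": 8.7,"rz": -3.4,"dx": 0,"dy": 0,"dz": 0,"gripper": -1},
    {"rx": 0,"ry": 8.7,"rz": -3.4,"dx": 0,"dy": 0,"dz": 0,"gripper": -1},
    {"rx": 0,"ry": 0,"rz": 0,"dx": 0,"dy": 0,"dz": 0,"gripper": -1}
  ]
}}

```text
clock: 25.62
tcp_pos: [0.5344, 0.3337, 0.1937]
orientation: [-1.794, -1.764, -0.707]
contact_force: [-0.2, -0.5, -1.2]
grip_width: 0.0466
gripper_force: 51.3
```

```bash
python3 -c "
from spot import *
go([-1.7,-1.2,15.2],[.535,.125,.032],np.pi/2,-1)"
```

```text
t 25.62 p [0.5344 0.3337 0.1937] R [[0.014, 1.0, 0.006], [0.727, -0.015, 0.686], [0.686, -0.005, -0.728]] w 0.0466 F [-0.2 -0.5 -1.2]
q [-0.21  0.46 -0.17  1.97 -1.07  0.73  0.47]
pot tilt 1.7086824735833162 pot at [0.53323278 0.34295457 0.18147086]
ROT 1 x [ 0.37  1.68 -0.82] total 1.9
TR 5 x [-40.7   0.4 -21. ] to [0.536 0.115 0.124]
```

Call:
{"op": "step_arm", "data": {
  "moves": [
    {"rx": 0.4,"ry": 1.7,"rz": -0.8,"dx": 0,"dy": 0,"dz": 0,"gripper": -1},
    {"rx": 0,"ry": 0,"rz": 0,"dx": -40.7,"dy": 0.4,"dz": -21,"gripper": -1},
    {"rx": 0,"ry": 0,"rz": 0,"dx": -40.7,"dy": 0.4,"dz": -21,"gripper": -1},
    {"rx": 0,"ry": 0,"rz": 0,"dx": -40.7,"dy": 0.4,"dz": -21,"gripper": -1},
    {"rx": 0,"ry": 0,"rz": 0,"dx": -40.7,"dy": 0.4,"dz": -21,"gripper": -1},
    {"rx": 0,"ry": 0,"rz": 0,"dx": -40.7,"dy": 0.4,"dz": -21,"gripper": -1},
    {"rx": 0,"ry": 0,"rz": 0,"dx": 0,"dy": 0,"dz": 0,"gripper": -1},
    {"rx": 0,"ry": 0,"rz": 0,"dx": -18,"dy": 0,"dz": 18,"gripper": -1},
    {"rx": 0,"ry": 0,"rz": 0,"dx": -18,"dy": 0,"dz": 18,"gripper": -1},
    {"rx": 0,"ry": 0,"rz": 0,"dx": -10,"dy": 0,"dz": 10,"gripper": -1},
    {"rx": 0,"ry": 0,"rz": 0,"dx": 0,"dy": 0,"dz": 0,"gripper": -1}
  ]
}}

```text
clock: 27.0
tcp_pos: [0.5365, 0.1214, 0.0595]
orientation: [-1.749, -1.766, -0.727]
contact_force: [-0.5, 0.2, -1.1]
grip_width: 0.0466
gripper_force: 51.4
```

```bash
python3 -c "
from spot import *
go([-1.7,-1.2,15.2],[.535,.125,.032],np.pi/2,-1,dz=0)
from up import bluetop
p,Rm=cur(); c=p+Rm@np.array([-1.7,-1.2,15.2])/1e3+.032*Z
for n in ('side','scene'): print(bluetop(n,c),c)
"
```

```text
t 27.0 p [0.5365 0.1214 0.0595] R [[-0.007, 1.0, -0.006], [0.706, 0.009, 0.709], [0.709, 0.0, -0.706]] w 0.0466 F [-0.5  0.2 -1.1]
q [ 0.14  0.69 -0.11  2.01 -1.06  0.85  0.97]
pot tilt 0.12922517701487302 pot at [0.53525944 0.13093774 0.04754431]
ROT 1 x [-0.36 -0.13  0.4 ] total 0.6
TR 1 x [-15.2  -0.3   6.8] to [0.536 0.115 0.044]
(array([0.5355558 , 0.13248988]), np.float64(0.11019736842105263), [293, 280, 28, 27, 608]) [0.53525944 0.13093774 0.07954431]
(array([0.53081932, 0.17415121]), np.float64(0.29850746268656714), [332, 174, 29, 29, 469]) [0.53525944 0.13093774 0.07954431]
```

Pot stays where predicted. Lower 15 mm more, release, back off and go tool-down.

Call:
{"op": "step_arm", "data": {
  "moves": [
    {"rx": 0,"ry": 0,"rz": 0,"dx": -7.5,"dy": 0,"dz": 7.5,"gripper": -1},
    {"rx": 0,"ry": 0,"rz": 0,"dx": -2.5,"dy": 0,"dz": 2.5,"gripper": -1},
    {"rx": 0,"ry": 0,"rz": 0,"dx": -1,"dy": 0,"dz": 1,"gripper": -1},
    {"rx": 0,"ry": 0,"rz": 0,"dx": 0,"dy": 0,"dz": 0,"gripper": 0.5},
    {"rx": 0,"ry": 0,"rz": 0,"dx": 0,"dy": 0,"dz": 0,"gripper": 0.5},
    {"rx": 0,"ry": 0,"rz": 0,"dx": 0,"dy": 0,"dz": 0,"gripper": 0.6},
    {"rx": 0,"ry": 0,"rz": 0,"dx": 0,"dy": 0,"dz": -20,"gripper": 0.6},
    {"rx": 0,"ry": 0,"rz": 0,"dx": 0,"dy": 0,"dz": -35,"gripper": 0.6},
    {"rx": 0,"ry": 0,"rz": 0,"dx": 0,"dy": 0,"dz": -45,"gripper": 0.6},
    {"rx": 0,"ry": 0,"rz": 0,"dx": 30,"dy": 0,"dz": -30,"gripper": 0.6},
    {"rx": 0,"ry": -9,"rz": 0.6,"dx": 0,"dy": 0,"dz": 0,"gripper": 0.6},
    {"rx": 0,"ry": -9,"rz": 0.6,"dx": 0,"dy": 0,"dz": 0,"gripper": 0.6},
    {"rx": 0,"ry": -9,"rz": 0.6,"dx": 0,"dy": 0,"dz": 0,"gripper": 0.6},
    {"rx": 0,"ry": -9,"rz": 0.6,"dx": 0,"dy": 0,"dz": 0,"gripper": 0.6},
    {"rx": 0,"ry": -9,"rz": 0.6,"dx": 0,"dy": 0,"dz": 0,"gripper": 0.6},
    {"rx": 0,"ry": 0,"rz": 0,"dx": 0,"dy": 0,"dz": 0,"gripper": 0.6}
  ]
}}

```text
clock: 29.1
tcp_pos: [0.5371, 0.053, 0.158]
orientation: [-2.247, -2.175, 0.014]
contact_force: [-0.1, -0.4, -0.1]
grip_width: 0.0684
gripper_force: 0.0
```

```bash
python3 - <<'E'
from up import *
import dn
for n in("side","scene"): print(n,bluetop(n,[.5355,.131,.064]))
dn.go(.5362,.131,.056)
E
```

```text
side (array([0.53763385, 0.12993492]), np.float64(0.10677966101694915), [293, 285, 27, 26, 590])
scene (array([0.53620099, 0.13204019]), np.float64(0.16751269035532995), [327, 195, 24, 20, 394])
t 29.2 p [0.5367 0.0484 0.1575] R [[0.04, 0.999, -0.018], [0.999, -0.04, 0.005], [0.004, -0.018, -1.0]] w 0.0682 F [-0.9 -0.2 -0.1]
q [-0.44  0.39  0.3   1.98 -0.17  0.82 -0.09]
ROT 1 x [-1.03 -0.22  1.  ] total 1.4
TR 2 x [41.2 -2.6  0. ] to [0.536 0.131 0.157]
TR 3 x [ 0.   0.  33.8] to [0.536 0.131 0.056]
```

Call:
{"op": "step_arm", "data": {
  "moves": [
    {"rx": -1,"ry": -0.2,"rz": 1,"dx": 0,"dy": 0,"dz": 0,"gripper": 0.6},
    {"rx": 0,"ry": 0,"rz": 0,"dx": 41.2,"dy": -2.1,"dz": 0,"gripper": 0.6},
    {"rx": 0,"ry": 0,"rz": 0,"dx": 41.2,"dy": -2.1,"dz": 0,"gripper": 0.6},
    {"rx": 0,"ry": 0,"rz": 0,"dx": 0,"dy": 0,"dz": 0,"gripper": 0.6},
    {"rx": 0,"ry": 0,"rz": 0,"dx": 0,"dy": 0,"dz": 30,"gripper": 0.6},
    {"rx": 0,"ry": 0,"rz": 0,"dx": 0,"dy": 0,"dz": 30,"gripper": 0.6},
    {"rx": 0,"ry": 0,"rz": 0,"dx": 0,"dy": 0,"dz": 25,"gripper": 0.6},
    {"rx": 0,"ry": 0,"rz": 0,"dx": 0,"dy": 0,"dz": 13,"gripper": 0.6},
    {"rx": 0,"ry": 0,"rz": 0,"dx": 0,"dy": 0,"dz": 0,"gripper": 0.6},
    {"rx": 0,"ry": 0,"rz": 0,"dx": 0,"dy": 0,"dz": 0,"gripper": -1},
    {"rx": 0,"ry": 0,"rz": 0,"dx": 0,"dy": 0,"dz": 0,"gripper": -1},
    {"rx": 0,"ry": 0,"rz": 0,"dx": 0,"dy": 0,"dz": 0,"gripper": -1},
    {"rx": 0,"ry": 0,"rz": 0,"dx": 0,"dy": 0,"dz": 0,"gripper": -1}
  ]
}}

```text
clock: 30.82
tcp_pos: [0.5383, 0.1314, 0.0602]
orientation: [2.283, 2.156, 0.001]
contact_force: [-0.7, -2.1, 7.0]
grip_width: 0.0466
gripper_force: 51.6
```

```bash
python3 - <<'E'
from plan import *
state(); p,Rm=cur(); M=Rdown(CAR[2]); rot(Rm,M)
t=cpt(1,-148.5,0)+[0,p[1]-.1305,0]; print("pot dy",.1305-p[1]); up=p+.1*Z; tgt=np.array([t[0],t[1],p[2]+.1]); tr(Rm,up,tgt); tr(Rm,tgt,[t[0],t[1],p[2]+.006])
E
```

```text
t 30.82 p [0.5383 0.1314 0.0602] R [[0.057, 0.998, 0.002], [0.998, -0.057, -0.001], [-0.001, 0.002, -1.0]] w 0.0466 F [-0.7 -2.1  7. ]
ROT 1 x [0.1  0.05 0.01] total 0.1
pot dy -0.0009267787922999926
TR 8 x [-43.6  12.2   0.1] to [ 0.616 -0.222  0.16 ]
TR 2 x [ 0.  -0.1 47. ] to [ 0.616 -0.222  0.066]
```

Call:
{"op": "step_arm", "data": {
  "moves": [
    {"rx": 0,"ry": 0,"rz": 0,"dx": 0,"dy": 0,"dz": -35,"gripper": -1},
    {"rx": 0,"ry": 0,"rz": 0,"dx": 0,"dy": 0,"dz": -35,"gripper": -1},
    {"rx": 0,"ry": 0,"rz": 0,"dx": 0,"dy": 0,"dz": -35,"gripper": -1},
    {"rx": 0,"ry": 0,"rz": 0,"dx": -43.6,"dy": 12.2,"dz": 0,"gripper": -1},
    {"rx": 0,"ry": 0,"rz": 0,"dx": -43.6,"dy": 12.2,"dz": 0,"gripper": -1},
    {"rx": 0,"ry": 0,"rz": 0,"dx": -43.6,"dy": 12.2,"dz": 0,"gripper": -1},
    {"rx": 0,"ry": 0,"rz": 0,"dx": -43.6,"dy": 12.2,"dz": 0,"gripper": -1},
    {"rx": 0,"ry": 0,"rz": 0,"dx": -43.6,"dy": 12.2,"dz": 0,"gripper": -1},
    {"rx": 0,"ry": 0,"rz": 0,"dx": -43.6,"dy": 12.2,"dz": 0,"gripper": -1},
    {"rx": 0,"ry": 0,"rz": 0,"dx": -43.6,"dy": 12.2,"dz": 0,"gripper": -1},
    {"rx": 0,"ry": 0,"rz": 0,"dx": -43.6,"dy": 12.2,"dz": 0,"gripper": -1},
    {"rx": 0,"ry": 0,"rz": 0,"dx": 0,"dy": 0,"dz": 0,"gripper": -1},
    {"rx": 0,"ry": 0,"rz": 0,"dx": 0,"dy": 0,"dz": 0,"gripper": -1}
  ]
}}

```text
clock: 32.45
tcp_pos: [0.6149, -0.2214, 0.1643]
orientation: [2.284, 2.157, -0.001]
contact_force: [0.3, 0.6, -1.9]
grip_width: 0.0462
gripper_force: 51.9
```

```bash
python3 - <<'E'
from up import *
state(); p,Rm=cur(); t=cpt(1,-149,0); tr(Rm,p,[t[0],t[1],.09])
print(r.get_obs()["grip_width"])
for n in("side","scene"): print(n,cinv(bluetop(n,cpt(1,-93,70))[0]),bluetop(n,[p[0],p[1],p[2]+.004]))
E
```

```text
t 32.45 p [ 0.6149 -0.2214  0.1643] R [[0.057, 0.998, -0.001], [0.998, -0.057, -0.001], [-0.001, -0.001, -1.0]] w 0.0462 F [ 0.3  0.6 -1.9]
TR 2 x [-1.1  0.5 37.1] to [ 0.616 -0.224  0.09 ]
0.04622994531683504
side [  0.12978839 -87.71889603] (array([ 0.61481953, -0.2217214 ]), np.float64(0.30434782608695654), [325, 125, 21, 18, 322])
scene [  1.68783568 -86.72370472] (array([ 0.61012959, -0.22332784]), np.float64(0.6326164874551972), [232, 272, 23, 29, 558])
```

Call:
{"op": "step_arm", "data": {
  "moves": [
    {"rx": 0,"ry": 0,"rz": 0,"dx": -2.2,"dy": 1,"dz": 37,"gripper": -1},
    {"rx": 0,"ry": 0,"rz": 0,"dx": 0,"dy": 0,"dz": 37,"gripper": -1},
    {"rx": 0,"ry": 0,"rz": 0,"dx": 0,"dy": 0,"dz": 12,"gripper": -1},
    {"rx": 0,"ry": 0,"rz": 0,"dx": 0,"dy": 0,"dz": 8,"gripper": -1},
    {"rx": 0,"ry": 0,"rz": 0,"dx": 0,"dy": 0,"dz": 0,"gripper": -1}
  ]
}}

```text
clock: 33.28
tcp_pos: [0.6164, -0.2244, 0.071]
orientation: [2.282, 2.157, -0.001]
contact_force: [0.1, -0.1, -2.5]
grip_width: 0.0467
gripper_force: 52.0
```

Call:
{"op": "step_arm", "data": {
  "moves": [
    {"rx": 0,"ry": 0,"rz": 0,"dx": 0,"dy": 0,"dz": 4,"gripper": -1},
    {"rx": 0,"ry": 0,"rz": 0,"dx": 0,"dy": 0,"dz": 0.5,"gripper": -1},
    {"rx": 0,"ry": 0,"rz": 0,"dx": 0,"dy": 0,"dz": 0,"gripper": 0.4},
    {"rx": 0,"ry": 0,"rz": 0,"dx": 0,"dy": 0,"dz": 0,"gripper": 0.4},
    {"rx": 0,"ry": 0,"rz": 0,"dx": 0,"dy": 0,"dz": 0,"gripper": 0.4},
    {"rx": 0,"ry": 0,"rz": 0,"dx": 0,"dy": 0,"dz": -30,"gripper": 0.5},
    {"rx": 0,"ry": 0,"rz": 0,"dx": 0,"dy": 0,"dz": -45,"gripper": 0.6},
    {"rx": 0,"ry": 0,"rz": 0,"dx": 0,"dy": 0,"dz": -45,"gripper": 0.6},
    {"rx": 0,"ry": 0,"rz": 0,"dx": 0,"dy": 0,"dz": -30,"gripper": 0.6},
    {"rx": 0,"ry": 0,"rz": 0,"dx": 0,"dy": 0,"dz": 0,"gripper": 0.6}
  ]
}}

```text
clock: 34.52
tcp_pos: [0.6174, -0.225, 0.219]
orientation: [2.28, 2.153, 0.003]
contact_force: [0.5, 0.5, -0.5]
grip_width: 0.068
gripper_force: 0.0
```

```bash
python3 - <<'E'
from up import *
import see
state()
for n in("side","scene"):
    im=r.grab_frame(n); print(n,[cinv(bluetop(n,cpt(1,y,70),im)[0]).round(1).tolist() for y in(-149,-90,-37,150)])
see.locate({"C":[.485,.295,-2.0],"C2":[.50,.28,-2.2]})
E
```

```text
t 34.52 p [ 0.6174 -0.225   0.219 ] R [[0.057, 0.998, 0.005], [0.998, -0.057, -0.003], [-0.002, 0.005, -1.0]] w 0.068 F [ 0.5  0.5 -0.5]
side [[0.3, -146.8], [-0.2, -88.4], [2.4, -45.1], [4.2, 148.0]]
scene [[-0.1, -150.4], [-0.6, -89.8], [3.8, -42.7], [5.6, 148.1]]
C ('side', 'scene') [ 0.5045  0.2579 -1.7239] 290.0 2125
C ('side',) [ 0.5049  0.2574 -1.7386] 179.0 1448
C2 ('side', 'scene') [ 0.5045  0.2579 -1.7624] 278.0 2125
C2 ('side',) [ 0.505   0.2563 -1.7575] 179.0 1448
```

```bash
python3 - <<'E'
from ik import *
q=r.get_obs()["joints"]
def chain(nm,c,yaw,s,hy,b=45):
    qq=q; d=np.array([np.cos(yaw),np.sin(yaw),0])
    M=Rpick(yaw,np.radians(b),s); g=np.array([*c,.028])+.004*d+.004*Z-.003*M[:,2]
    yd=yaw+s*np.pi/2
    seq=[("down",Rdown(yd),g+[0,0,.17])]+[("t%d"%k,Rpick(yaw,np.radians(90-k),s),g+[0,0,.17]) for k in(15,90-b)]+[("pre",M,g-.08*M[:,2]),("g",M,g)]
    off=M.T@(np.array([*c,.028])-g)
    for k in(20,b): 
        Mk=Rplace(hy,np.radians(k),s); seq.append(("pl%d"%k,Mk,np.array([.535,.2,.2])))
    Mk=Rplace(hy,np.radians(b),s); seq.append(("spot",Mk,np.array([.535,.125,.033])-Mk@off))
    for n,A,p in seq:
        B,L=solve(p,A,qq,n=1); qq=L[2]; print(nm,b,n,np.round(L[0],1),np.round(L[1],1),np.round(qq,2))
for b in(45,55): chain("C",(.505,.2575),-1.745,1,-np.pi/2,b)
E
```

```text
C 45 down 0.0 0.0 [-0.75  0.38  0.26  1.86 -0.12  0.92 -0.6 ]
C 45 t15 0.0 0.0 [-0.56  0.32  0.18  1.97 -0.42  0.78 -0.27]
C 45 t45 0.0 0.0 [ 0.06  0.38 -0.2   2.17 -1.13  0.78  0.62]
C 45 pre 0.0 0.0 [ 0.21  0.59 -0.25  2.26 -1.27  0.68  1.02]
C 45 g 0.0 0.0 [ 0.49  0.88 -0.8   2.28 -1.37  0.2   1.15]
C 45 pl20 0.0 0.0 [-0.66  0.47  0.06  1.76  0.31  1.1  -0.76]
C 45 pl45 0.0 0.0 [-0.88  0.65  0.16  1.67  0.52  1.38 -0.96]
C 45 spot 0.0 0.0 [-0.79  0.82  0.14  1.83  0.61  1.07 -1.11]
C 55 down 0.0 0.0 [-0.75  0.38  0.26  1.86 -0.12  0.92 -0.6 ]
C 55 t15 0.0 0.0 [-0.56  0.32  0.18  1.97 -0.41  0.78 -0.27]
C 55 t35 0.0 0.0 [-0.17  0.32 -0.04  2.11 -0.92  0.75  0.34]
C 55 pre 0.0 0.0 [-0.04  0.49 -0.09  2.22 -1.12  0.63  0.72]
C 55 g 0.0 0.0 [-0.06  0.63 -0.17  2.23 -1.37  0.49  0.94]
C 55 pl20 0.0 0.0 [-0.8   0.48  0.25  1.76  0.22  1.08 -0.68]
C 55 pl55 0.0 0.0 [-1.07  0.76  0.4   1.64  0.48  1.42 -0.9 ]
C 55 spot 0.0 0.0 [-0.95  0.93  0.32  1.78  0.55  1.14 -1.08]
```

```bash
python3 -c "
from pk import *
go((.505,.2575),-1.745,1,b=55)"
```

```text
t 34.73 p [ 0.6152 -0.2238  0.2145] R [[0.057, 0.998, -0.003], [0.998, -0.057, -0.001], [-0.001, -0.003, -1.0]] w 0.0686 F [ 0.5 -0.3 -0.1]
q [-0.01  0.5   0.37  1.66 -0.2   1.02  0.37]
-- to down
ROT 1 x [-0.14  0.06  6.72] total 6.7
TR 10 x [ 40.3 -19.2   6.5] to [0.496 0.207 0.15 ]
-- tilt from down
ROT 4 x [ 0.    8.75 -0.  ] total 35.0
-- here to M
ROT 4 x [-0.55  8.75  1.62] total 35.7
TR 10 x [ 26.5 -19.2  32.5] to [0.496 0.207 0.1  ]
TR 11 x [ 24.1 -17.4  36.8] to [0.504 0.252 0.034]
TR 2 x [ 0. -0. 40.] to [0.504 0.252 0.034]
```

Call:
{"op": "step_arm", "data": {
  "moves": [
    {"rx": 0,"ry": 0,"rz": 6.7,"dx": 0,"dy": 0,"dz": 0,"gripper": 0.6},
    {"rx": 0,"ry": 0,"rz": 0,"dx": 40.3,"dy": -19.2,"dz": 0,"gripper": 0.6},
    {"rx": 0,"ry": 0,"rz": 0,"dx": 40.3,"dy": -19.2,"dz": 0,"gripper": 0.6},
    {"rx": 0,"ry": 0,"rz": 0,"dx": 40.3,"dy": -19.2,"dz": 0,"gripper": 0.6},
    {"rx": 0,"ry": 0,"rz": 0,"dx": 40.3,"dy": -19.2,"dz": 0,"gripper": 0.6},
    {"rx": 0,"ry": 0,"rz": 0,"dx": 40.3,"dy": -19.2,"dz": 0,"gripper": 0.6},
    {"rx": 0,"ry": 0,"rz": 0,"dx": 40.3,"dy": -19.2,"dz": 0,"gripper": 0.6},
    {"rx": 0,"ry": 0,"rz": 0,"dx": 40.3,"dy": -19.2,"dz": 0,"gripper": 0.6},
    {"rx": 0,"ry": 0,"rz": 0,"dx": 40.3,"dy": -19.2,"dz": 0,"gripper": 0.6},
    {"rx": 0,"ry": 0,"rz": 0,"dx": 40.3,"dy": -19.2,"dz": 0,"gripper": 0.6},
    {"rx": 0,"ry": 0,"rz": 0,"dx": 40.3,"dy": -19.2,"dz": 0,"gripper": 0.6},
    {"rx": 0,"ry": 0,"rz": 0,"dx": 0,"dy": 0,"dz": 0,"gripper": 0.6},
    {"rx": 0,"ry": 8.8,"rz": 0,"dx": 0,"dy": 0,"dz": 0,"gripper": 0.6},
    {"rx": 0,"ry": 8.8,"rz": 0,"dx": 0,"dy": 0,"dz": 0,"gripper": 0.6},
    {"rx": 0,"ry": 8.8,"rz": 0,"dx": 0,"dy": 0,"dz": 0,"gripper": 0.6},
    {"rx": 0,"ry": 8.8,"rz": 0,"dx": 0,"dy": 0,"dz": 0,"gripper": 0.6},
    {"rx": 0,"ry": 0,"rz": 0,"dx": 0,"dy": 0,"dz": 0,"gripper": 0.6}
  ]
}}

```text
clock: 36.85
tcp_pos: [0.4961, 0.2016, 0.2131]
orientation: [-2.058, -1.712, -0.641]
contact_force: [0.7, -0.2, -0.5]
grip_width: 0.0683
gripper_force: 0.0
```

```bash
python3 -c "
from see import *
locate({'C':[.505,.2575,-1.745]})
from pk import go
go((.505,.2575),-1.745,1,b=55)"
```

```text
C ('side', 'scene') [ 0.5047  0.2578 -1.7622] 431.0 1972
C ('side',) [ 0.505   0.2561 -1.7574] 173.0 1453
t 36.95 p [0.4964 0.2052 0.2147] R [[0.144, 0.985, 0.098], [0.808, -0.174, 0.562], [0.571, -0.002, -0.821]] w 0.0682 F [-0.1  0.4 -0.4]
q [-0.26  0.26  0.07  2.13 -0.94  0.75  0.33]
-- to down
ROT 4 x [-0.03 -8.7  -0.02] total 34.8
TR 2 x [ 0.7 -0.3 32.3] to [0.496 0.207 0.15 ]
-- tilt from down
ROT 4 x [ 0.    8.75 -0.  ] total 35.0
-- here to M
ROT 1 x [-0.08  0.21 -0.12] total 0.3
TR 3 x [-21.6  -0.2  31.6] to [0.496 0.207 0.1  ]
TR 4 x [-16.2  -0.1  43.7] to [0.504 0.252 0.034]
TR 2 x [ 0. -0. 40.] to [0.504 0.252 0.034]
```

Call:
{"op": "step_arm", "data": {
  "moves": [
    {"rx": 0,"ry": 0,"rz": 0,"dx": -21.6,"dy": -0.2,"dz": 31.6,"gripper": 0.6},
    {"rx": 0,"ry": 0,"rz": 0,"dx": -21.6,"dy": -0.2,"dz": 31.6,"gripper": 0.6},
    {"rx": 0,"ry": 0,"rz": 0,"dx": -21.6,"dy": -0.2,"dz": 31.6,"gripper": 0.6},
    {"rx": 0,"ry": 0,"rz": 0,"dx": 0,"dy": 0,"dz": 0,"gripper": 0.6}
  ]
}}

```text
clock: 37.45
tcp_pos: [0.4942, 0.2089, 0.0985]
orientation: [-2.046, -1.722, -0.637]
contact_force: [0.9, 0.9, 1.1]
grip_width: 0.0684
gripper_force: 0.0
```

```bash
python3 -c "
from pk import *
go((.505,.2572),-1.75,1,b=55)"
```

```text
t 37.45 p [0.4942 0.2089 0.0985] R [[0.142, 0.986, 0.092], [0.808, -0.169, 0.564], [0.572, -0.006, -0.821]] w 0.0684 F [0.9 0.9 1.1]
q [-0.18  0.47 -0.04  2.19 -1.21  0.59  0.69]
-- to down
ROT 4 x [-0.12 -8.71  0.1 ] total 34.9
TR 2 x [ -1.1   1.  -25.7] to [0.496 0.206 0.15 ]
-- tilt from down
ROT 4 x [ 0.    8.75 -0.  ] total 35.0
-- here to M
ROT 1 x [-0.56  0.14  0.25] total 0.6
TR 1 x [-0.9  2.  -2.4] to [0.496 0.206 0.1  ]
TR 2 x [-0.5  1.  38.8] to [0.504 0.252 0.034]
TR 2 x [ 0.  0. 40.] to [0.504 0.252 0.034]
```

Call:
{"op": "step_arm", "data": {
  "moves": [
    {"rx": 0,"ry": 0,"rz": 0,"dx": -0.3,"dy": 0.6,"dz": 27,"gripper": 0.6},
    {"rx": 0,"ry": 0,"rz": 0,"dx": -0.3,"dy": 0.6,"dz": 27,"gripper": 0.6},
    {"rx": 0,"ry": 0,"rz": 0,"dx": -0.3,"dy": 0.6,"dz": 24,"gripper": 0.6},
    {"rx": 0,"ry": 0,"rz": 0,"dx": 0,"dy": 0,"dz": 0,"gripper": 0.6},
    {"rx": 0,"ry": 0,"rz": 0,"dx": 0,"dy": 0,"dz": 0,"gripper": -1},
    {"rx": 0,"ry": 0,"rz": 0,"dx": 0,"dy": 0,"dz": 0,"gripper": -1},
    {"rx": 0,"ry": 0,"rz": 0,"dx": 0,"dy": 0,"dz": 0,"gripper": -1},
    {"rx": 0,"ry": 0,"rz": 0,"dx": 0,"dy": 0,"dz": 0,"gripper": -1},
    {"rx": 0,"ry": 0,"rz": 0,"dx": 0,"dy": 0,"dz": 0,"gripper": -1}
  ]
}}

```text
clock: 38.58
tcp_pos: [0.5061, 0.2502, 0.0377]
orientation: [-2.048, -1.721, -0.648]
contact_force: [-2.4, -1.7, 5.9]
grip_width: 0.0465
gripper_force: 50.3
```

```bash
python3 - <<'E'
from plan import *
state(); p,Rm=cur(); print(np.round(r.get_obs()["joints"],2)); c=np.array([.505,.2572,.028]); print("off",Rm.T@(c-p)*1e3)
M=Rplace(-np.pi/2,np.radians(55),1); up=p+.16*Z; tr(Rm,p,up,45); rot(Rm,M)
E
```

```text
t 38.58 p [0.5061 0.2502 0.0377] R [[0.14, 0.985, 0.101], [0.807, -0.173, 0.565], [0.574, 0.002, -0.819]] w 0.0465 F [-2.4 -1.7  5.9]
[-0.08  0.62 -0.26  2.15 -1.35  0.41  0.83]
off [-0.09210901 -2.3295155  11.80040891]
TR 4 x [ 23.    0.1 -32.7] to [0.506 0.25  0.198]
ROT 9 x [-0.2  -9.98 -1.21] total 90.5
```

Call:
{"op": "step_arm", "data": {
  "moves": [
    {"rx": 0,"ry": 0,"rz": 0,"dx": 23,"dy": 0,"dz": -32.7,"gripper": -1},
    {"rx": 0,"ry": 0,"rz": 0,"dx": 23,"dy": 0,"dz": -32.7,"gripper": -1},
    {"rx": 0,"ry": 0,"rz": 0,"dx": 23,"dy": 0,"dz": -32.7,"gripper": -1},
    {"rx": 0,"ry": 0,"rz": 0,"dx": 23,"dy": 0,"dz": -32.7,"gripper": -1},
    {"rx": -0.2,"ry": -10,"rz": -1.2,"dx": 0,"dy": 0,"dz": 0,"gripper": -1},
    {"rx": -0.2,"ry": -10,"rz": -1.2,"dx": 0,"dy": 0,"dz": 0,"gripper": -1},
    {"rx": -0.2,"ry": -10,"rz": -1.2,"dx": 0,"dy": 0,"dz": 0,"gripper": -1},
    {"rx": -0.2,"ry": -10,"rz": -1.2,"dx": 0,"dy": 0,"dz": 0,"gripper": -1},
    {"rx": -0.2,"ry": -10,"rz": -1.2,"dx": 0,"dy": 0,"dz": 0,"gripper": -1},
    {"rx": -0.2,"ry": -10,"rz": -1.2,"dx": 0,"dy": 0,"dz": 0,"gripper": -1},
    {"rx": -0.2,"ry": -10,"rz": -1.2,"dx": 0,"dy": 0,"dz": 0,"gripper": -1},
    {"rx": -0.2,"ry": -10,"rz": -1.2,"dx": 0,"dy": 0,"dz": 0,"gripper": -1},
    {"rx": -0.2,"ry": -10,"rz": -1.2,"dx": 0,"dy": 0,"dz": 0,"gripper": -1},
    {"rx": 0,"ry": 0,"rz": 0,"dx": 0,"dy": 0,"dz": 0,"gripper": -1}
  ]
}}

```text
clock: 40.33
tcp_pos: [0.5025, 0.2535, 0.193]
orientation: [1.66, 1.67, -0.84]
contact_force: [-0.1, -0.4, -1.0]
grip_width: 0.0465
gripper_force: 51.6
```

```bash
python3 -c "
from spot import *
go([0,-2.3,11.8],[.535,.125,.032],-np.pi/2,1,b=55)"
```

```text
t 40.33 p [0.5025 0.2535 0.193 ] R [[-0.007, 1.0, -0.002], [0.597, 0.003, -0.802], [-0.802, -0.007, -0.598]] w 0.0465 F [-0.1 -0.4 -1. ]
q [-1.12  0.75  0.38  1.61  0.38  1.51 -0.9 ]
pot tilt 1.7340820429484587 pot at [0.50022329 0.24398298 0.18598292]
ROT 1 x [-0.1  -1.69  0.4 ] total 1.7
TR 3 x [-2.4 11.6 46.6] to [0.537 0.135 0.119]
```

Call:
{"op": "step_arm", "data": {
  "moves": [
    {"rx": 0,"ry": -1.7,"rz": 0.4,"dx": 0,"dy": 0,"dz": 0,"gripper": -1},
    {"rx": 0,"ry": 0,"rz": 0,"dx": -2.4,"dy": 11.6,"dz": 46.6,"gripper": -1},
    {"rx": 0,"ry": 0,"rz": 0,"dx": -2.4,"dy": 11.6,"dz": 46.6,"gripper": -1},
    {"rx": 0,"ry": 0,"rz": 0,"dx": -2.4,"dy": 11.6,"dz": 46.6,"gripper": -1},
    {"rx": 0,"ry": 0,"rz": 0,"dx": 0,"dy": 0,"dz": 0,"gripper": -1},
    {"rx": 0,"ry": 0,"rz": 0,"dx": 18,"dy": 0,"dz": 12.6,"gripper": -1},
    {"rx": 0,"ry": 0,"rz": 0,"dx": 18,"dy": 0,"dz": 12.6,"gripper": -1},
    {"rx": 0,"ry": 0,"rz": 0,"dx": 12,"dy": 0,"dz": 8.4,"gripper": -1},
    {"rx": 0,"ry": 0,"rz": 0,"dx": 0,"dy": 0,"dz": 0,"gripper": -1}
  ]
}}

```text
clock: 41.45
tcp_pos: [0.5376, 0.1329, 0.0604]
orientation: [1.648, 1.642, -0.859]
contact_force: [0.3, -0.2, -0.7]
grip_width: 0.0464
gripper_force: 51.6
```

```bash
python3 -c "
from spot import *
go([0,0,11.8],[.535,.125,.032],-np.pi/2,1,b=55,dz=0)
from up import bluetop
p,Rm=cur(); c=p+Rm@np.array([0,0,11.8])/1e3+.032*Z
for n in ('side','scene'): print(bluetop(n,c),c)
"
```

```text
t 41.45 p [0.5376 0.1329 0.0604] R [[0.001, 1.0, -0.004], [0.574, -0.004, -0.819], [-0.819, -0.001, -0.574]] w 0.0464 F [ 0.3 -0.2 -0.7]
q [-0.99  0.91  0.39  1.75  0.44  1.2  -0.95]
pot tilt 0.09027811512527688 pot at [0.53751368 0.12321869 0.05361498]
ROT 1 x [-0.26 -0.04 -0.08] total 0.3
TR 1 x [18.7 -2.6 10.9] to [0.535 0.135 0.039]
(array([0.63116991, 0.08288908]), np.float64(0.5968882602545968), [246, 206, 56, 82, 707]) [0.53751368 0.12321869 0.08561498]
(array([0.53711437, 0.12340033]), np.float64(0.15625), [324, 189, 26, 20, 416]) [0.53751368 0.12321869 0.08561498]
```

Call:
{"op": "step_arm", "data": {
  "moves": [
    {"rx": 0,"ry": 0,"rz": 0,"dx": 11.5,"dy": 0,"dz": 8,"gripper": -1},
    {"rx": 0,"ry": 0,"rz": 0,"dx": 4.1,"dy": 0,"dz": 2.9,"gripper": -1},
    {"rx": 0,"ry": 0,"rz": 0,"dx": 1.6,"dy": 0,"dz": 1.1,"gripper": -1},
    {"rx": 0,"ry": 0,"rz": 0,"dx": 0,"dy": 0,"dz": 0,"gripper": 0.5},
    {"rx": 0,"ry": 0,"rz": 0,"dx": 0,"dy": 0,"dz": 0,"gripper": 0.5},
    {"rx": 0,"ry": 0,"rz": 0,"dx": 0,"dy": 0,"dz": 0,"gripper": 0.6},
    {"rx": 0,"ry": 0,"rz": 0,"dx": 0,"dy": 0,"dz": -20,"gripper": 0.6},
    {"rx": 0,"ry": 0,"rz": 0,"dx": 0,"dy": 0,"dz": -35,"gripper": 0.6},
    {"rx": 0,"ry": 0,"rz": 0,"dx": 0,"dy": 0,"dz": -45,"gripper": 0.6},
    {"rx": 0,"ry": 0,"rz": 0,"dx": -40,"dy": 0,"dz": -28,"gripper": 0.6},
    {"rx": 0,"ry": 9.2,"rz": 0.5,"dx": 0,"dy": 0,"dz": 0,"gripper": 0.6},
    {"rx": 0,"ry": 9.2,"rz": 0.5,"dx": 0,"dy": 0,"dz": 0,"gripper": 0.6},
    {"rx": 0,"ry": 9.2,"rz": 0.5,"dx": 0,"dy": 0,"dz": 0,"gripper": 0.6},
    {"rx": 0,"ry": 9.2,"rz": 0.5,"dx": 0,"dy": 0,"dz": 0,"gripper": 0.6},
    {"rx": 0,"ry": 9.2,"rz": 0.5,"dx": 0,"dy": 0,"dz": 0,"gripper": 0.6},
    {"rx": 0,"ry": 9.2,"rz": 0.5,"dx": 0,"dy": 0,"dz": 0,"gripper": 0.6},
    {"rx": 0,"ry": 0,"rz": 0,"dx": 0,"dy": 0,"dz": 0,"gripper": 0.6}
  ]
}}

```text
clock: 43.68
tcp_pos: [0.5394, 0.2098, 0.148]
orientation: [2.274, 2.147, 0.031]
contact_force: [0.8, 0.3, 0.0]
grip_width: 0.0683
gripper_force: 0.0
```

```bash
python3 - <<'E'
from up import *
import dn
for n in("side","scene"): print(n,bluetop(n,[.5375,.123,.064]))
dn.go(.5375,.124,.057)
E
```

```text
side (array([ 1.41851562, -1.221375  ]), np.float64(1.0), [268, 277, 19, 23, 203])
scene (array([0.53828796, 0.12515912]), np.float64(0.24396782841823056), [327, 198, 23, 19, 373])
t 43.77 p [0.5386 0.2146 0.1473] R [[0.05, 0.998, 0.023], [0.999, -0.05, 0.003], [0.004, 0.023, -1.0]] w 0.0685 F [-0.1  0.3 -0.1]
q [-0.6   0.44  0.14  1.91 -0.07  0.78 -0.47]
ROT 1 x [ 1.33 -0.25  0.41] total 1.4
TR 2 x [-45.2   2.1   0. ] to [0.538 0.124 0.147]
TR 2 x [ 0.   0.  45.1] to [0.538 0.124 0.057]
```

Call:
{"op": "step_arm", "data": {
  "moves": [
    {"rx": 1.3,"ry": -0.2,"rz": 0.4,"dx": 0,"dy": 0,"dz": 0,"gripper": 0.6},
    {"rx": 0,"ry": 0,"rz": 0,"dx": -45.2,"dy": 2.3,"dz": 0,"gripper": 0.6},
    {"rx": 0,"ry": 0,"rz": 0,"dx": -45.2,"dy": 2.3,"dz": 0,"gripper": 0.6},
    {"rx": 0,"ry": 0,"rz": 0,"dx": 0,"dy": 0,"dz": 0,"gripper": 0.6},
    {"rx": 0,"ry": 0,"rz": 0,"dx": 0,"dy": 0,"dz": 30,"gripper": 0.6},
    {"rx": 0,"ry": 0,"rz": 0,"dx": 0,"dy": 0,"dz": 30,"gripper": 0.6},
    {"rx": 0,"ry": 0,"rz": 0,"dx": 0,"dy": 0,"dz": 20,"gripper": 0.6},
    {"rx": 0,"ry": 0,"rz": 0,"dx": 0,"dy": 0,"dz": 9,"gripper": 0.6},
    {"rx": 0,"ry": 0,"rz": 0,"dx": 0,"dy": 0,"dz": 0,"gripper": 0.6},
    {"rx": 0,"ry": 0,"rz": 0,"dx": 0,"dy": 0,"dz": 0,"gripper": -1},
    {"rx": 0,"ry": 0,"rz": 0,"dx": 0,"dy": 0,"dz": 0,"gripper": -1},
    {"rx": 0,"ry": 0,"rz": 0,"dx": 0,"dy": 0,"dz": 0,"gripper": -1},
    {"rx": 0,"ry": 0,"rz": 0,"dx": 0,"dy": 0,"dz": 0,"gripper": -1}
  ]
}}

```text
clock: 45.4
tcp_pos: [0.5391, 0.1246, 0.0591]
orientation: [-2.283, -2.157, -0.008]
contact_force: [-0.7, 1.0, 6.7]
grip_width: 0.0465
gripper_force: 51.8
```

```bash
python3 - <<'E'
from plan import *
state(); p,Rm=cur(); M=Rdown(CAR[2]); rot(Rm,M)
t=cpt(1,55,0); up=p+.105*Z; tgt=np.array([t[0],t[1],p[2]+.105]); tr(Rm,up,tgt); print(p[2]+.006)
E
```

```text
t 45.4 p [0.5391 0.1246 0.0591] R [[0.057, 0.998, 0.003], [0.998, -0.057, 0.004], [0.004, 0.003, -1.0]] w 0.0465 F [-0.7  1.   6.7]
ROT 1 x [ 0.16 -0.24  0.01] total 0.3
TR 4 x [-34.8  24.1  -0.1] to [ 0.627 -0.02   0.164]
0.06505318544227381
```

Call:
{"op": "step_arm", "data": {
  "moves": [
    {"rx": 0,"ry": 0,"rz": 0,"dx": 0,"dy": 0,"dz": -35,"gripper": -1},
    {"rx": 0,"ry": 0,"rz": 0,"dx": 0,"dy": 0,"dz": -35,"gripper": -1},
    {"rx": 0,"ry": 0,"rz": 0,"dx": 0,"dy": 0,"dz": -35,"gripper": -1},
    {"rx": 0,"ry": 0,"rz": 0,"dx": -34.8,"dy": 24.1,"dz": 0,"gripper": -1},
    {"rx": 0,"ry": 0,"rz": 0,"dx": -34.8,"dy": 24.1,"dz": 0,"gripper": -1},
    {"rx": 0,"ry": 0,"rz": 0,"dx": -34.8,"dy": 24.1,"dz": 0,"gripper": -1},
    {"rx": 0,"ry": 0,"rz": 0,"dx": -34.8,"dy": 24.1,"dz": 0,"gripper": -1},
    {"rx": 0,"ry": 0,"rz": 0,"dx": 0,"dy": 0,"dz": 0,"gripper": -1},
    {"rx": 0,"ry": 0,"rz": 0,"dx": 0,"dy": 0,"dz": 0,"gripper": -1}
  ]
}}

```text
clock: 46.52
tcp_pos: [0.6257, -0.0203, 0.1623]
orientation: [-2.282, -2.155, -0.004]
contact_force: [-0.0, 0.8, -0.8]
grip_width: 0.0469
gripper_force: 52.0
```

```bash
python3 - <<'E'
from up import *
state(); p,Rm=cur(); t=cpt(1,55,0); tr(Rm,p,[t[0],t[1],.071])
for n in("side","scene"): print(n,bluetop(n,[p[0],p[1],p[2]+.005]))
E
```

```text
t 46.52 p [ 0.6257 -0.0203  0.1623] R [[0.057, 0.998, -0.0], [0.998, -0.057, 0.003], [0.003, -0.0, -1.0]] w 0.0469 F [-0.   0.8 -0.8]
TR 2 x [ 0.   0.9 45.6] to [ 0.627 -0.02   0.071]
side (array([ 0.62699484, -0.02109844]), np.float64(0.33014354066985646), [281, 179, 22, 23, 418])
scene (array([ 0.6205435 , -0.02111949]), np.float64(0.413135593220339), [317, 207, 24, 24, 472])
```

Call:
{"op": "step_arm", "data": {
  "moves": [
    {"rx": 0,"ry": 0,"rz": 0,"dx": 0,"dy": 1.3,"dz": 37,"gripper": -1},
    {"rx": 0,"ry": 0,"rz": 0,"dx": 0,"dy": 0,"dz": 37,"gripper": -1},
    {"rx": 0,"ry": 0,"rz": 0,"dx": 0,"dy": 0,"dz": 10,"gripper": -1},
    {"rx": 0,"ry": 0,"rz": 0,"dx": 0,"dy": 0,"dz": 7,"gripper": -1},
    {"rx": 0,"ry": 0,"rz": 0,"dx": 0,"dy": 0,"dz": 0,"gripper": -1}
  ]
}}

```text
clock: 47.25
tcp_pos: [0.6283, -0.0202, 0.0724]
orientation: [-2.283, -2.157, -0.006]
contact_force: [-0.3, -0.8, -1.1]
grip_width: 0.0466
gripper_force: 51.9
```

Call:
{"op": "step_arm", "data": {
  "moves": [
    {"rx": 0,"ry": 0,"rz": 0,"dx": 0,"dy": 0,"dz": 5.5,"gripper": -1},
    {"rx": 0,"ry": 0,"rz": 0,"dx": 0,"dy": 0,"dz": 1,"gripper": -1},
    {"rx": 0,"ry": 0,"rz": 0,"dx": 0,"dy": 0,"dz": 0,"gripper": 0.4},
    {"rx": 0,"ry": 0,"rz": 0,"dx": 0,"dy": 0,"dz": 0,"gripper": 0.4},
    {"rx": 0,"ry": 0,"rz": 0,"dx": 0,"dy": 0,"dz": 0,"gripper": 0.4},
    {"rx": 0,"ry": 0,"rz": 0,"dx": 0,"dy": 0,"dz": -30,"gripper": 0.5},
    {"rx": 0,"ry": 0,"rz": 0,"dx": 0,"dy": 0,"dz": -45,"gripper": 0.5},
    {"rx": 0,"ry": 0,"rz": 0,"dx": 0,"dy": 0,"dz": -45,"gripper": 0},
    {"rx": 0,"ry": 0,"rz": 0,"dx": 0,"dy": 0,"dz": -30,"gripper": -1},
    {"rx": 0,"ry": 0,"rz": 0,"dx": 0,"dy": 0,"dz": 0,"gripper": -1}
  ]
}}

```text
clock: 48.5
tcp_pos: [0.6293, -0.021, 0.2182]
orientation: [2.283, 2.155, 0.011]
contact_force: [-0.0, 0.4, 0.1]
grip_width: 0.0095
gripper_force: 0.0
```

```bash
python3 - <<'E'
from up import *
state()
ims={n:r.grab_frame(n) for n in("side","scene")}
for n,im in ims.items(): print(n,[cinv(bluetop(n,cpt(1,y,70),im)[0]).round(1).tolist() for y in(-149,-90,-37,55,150)])
a=cv2.resize(ims["side"][120:310,230:420],(400,400),interpolation=cv2.INTER_CUBIC); b=cv2.resize(ims["scene"][210:410,190:390],(400,400),interpolation=cv2.INTER_CUBIC)
cv2.imwrite("pics/s5.png",np.hstack([a,b]))
E
```

```text
t 48.5 p [ 0.6293 -0.021   0.2182] R [[0.057, 0.998, 0.007], [0.998, -0.057, 0.003], [0.004, 0.007, -1.0]] w 0.0095 F [-0.   0.4  0.1]
side [[0.3, -146.8], [-0.2, -88.4], [2.4, -43.7], [2.0, 53.3], [4.2, 145.2]]
scene [[1.5, -152.6], [0.3, -90.2], [3.3, -42.9], [1.8, 54.4], [5.6, 148.1]]
```

View pics/s5.png

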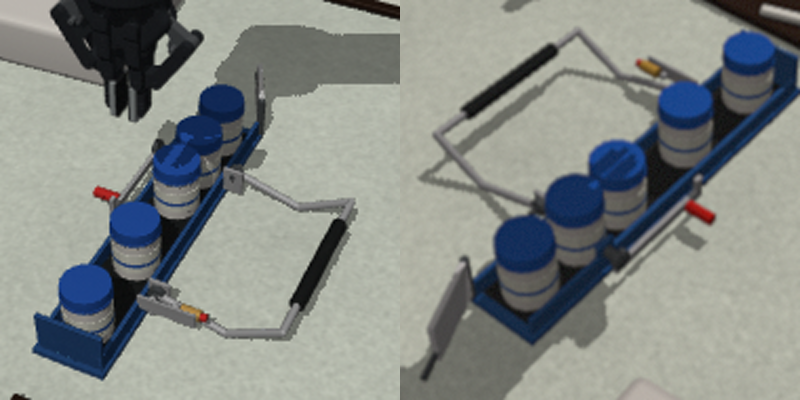

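```bash
python3 - <<'E'
from plan import *
for n,uv,z in(("scene",(180+75/3,210+490/3),.052),("side",(180+577/3.333,140+42/3.333),.052)):
    P=px2w(n,uv,z); c=cinv(P); d=c-[-34,-188]; print(n,c,np.degrees(np.arctan2(d[1],d[0])),np.hypot(*d))
p,Rm=cur(); M=Rdown(CAR[2]); rot(Rm,M)
s=cpt(-72,-236,0); print(s); tr(Rm,p,[s[0],s[1],p[2]])
prev=np.array([-72,-236.]); 
for ph in(-90,-75,-60,-45,-30,-15,-5,0):
    a=np.radians(ph); off=17 if ph<-20 else 15; c=np.array([-34,-188])+50*np.array([np.cos(a),np.sin(a)])-off*np.array([-np.sin(a),np.cos(a)])
    print(ph,c.round(1),"tool dx,dy",(c-prev)[::-1].round(1)); prev=c
E
```

```text
scene [  -3.63757704 -249.22210375] -63.62139802147047 68.33756445245874
side [  -9.2241001  -237.08650909] -63.218118394191436 54.9848214531779
ROT 1 x [ 0.04 -0.17  0.02] total 0.2
[ 0.53794299 -0.3063618   0.        ]
TR 6 x [-48.4 -12.2  -0.2] to [ 0.538 -0.306  0.215]
-90 [ -51. -238.] tool dx,dy [-2. 21.]
-75 [ -37.5 -240.7] tool dx,dy [-2.7 13.5]
-60 [ -23.7 -239.8] tool dx,dy [ 0.9 13.8]
-45 [ -10.7 -235.4] tool dx,dy [ 4.4 13.1]
-30 [   0.8 -227.7] tool dx,dy [ 7.7 11.5]
-15 [  10.4 -215.4] tool dx,dy [12.3  9.6]
-5 [  14.5 -207.3] tool dx,dy [8.1 4.1]
0 [  16. -203.] tool dx,dy [4.3 1.5]
```

Call:
{"op": "step_arm", "data": {
  "moves": [
    {"rx": 0,"ry": 0,"rz": 0,"dx": -48.4,"dy": -12.2,"dz": 0,"gripper": -1},
    {"rx": 0,"ry": 0,"rz": 0,"dx": -48.4,"dy": -12.2,"dz": 0,"gripper": -1},
    {"rx": 0,"ry": 0,"rz": 0,"dx": -48.4,"dy": -12.2,"dz": 0,"gripper": -1},
    {"rx": 0,"ry": 0,"rz": 0,"dx": -48.4,"dy": -12.2,"dz": 0,"gripper": -1},
    {"rx": 0,"ry": 0,"rz": 0,"dx": -48.4,"dy": -12.2,"dz": 0,"gripper": -1},
    {"rx": 0,"ry": 0,"rz": 0,"dx": -48.4,"dy": -12.2,"dz": 0,"gripper": -1},
    {"rx": 0,"ry": 0,"rz": 0,"dx": 0,"dy": 0,"dz": 0,"gripper": -1},
    {"rx": 0,"ry": 0,"rz": 0,"dx": 0,"dy": 0,"dz": 0,"gripper": -1}
  ]
}}

```text
clock: 49.6
tcp_pos: [0.5376, -0.3058, 0.2128]
orientation: [-2.281, -2.155, -0.004]
contact_force: [0.3, -0.2, -0.6]
grip_width: 0.0002
gripper_force: 0.0
```

```bash
python3 -c "
from plan import *
import dn
p,_=cur(); print(cinv(p)); s=cpt(-72,-236,0); dn.go(s[0],s[1],.044)"
```

```text
[ -72.35280457 -235.43417543]
t 49.6 p [ 0.5376 -0.3058  0.2128] R [[0.057, 0.998, -0.001], [0.998, -0.057, 0.004], [0.004, -0.001, -1.0]] w 0.0002 F [ 0.3 -0.2 -0.6]
q [ 0.21  0.43  0.28  1.75 -0.14  0.98  0.49]
ROT 1 x [-0.06 -0.25  0.01] total 0.3
TR 1 x [-0.6  0.4  0. ] to [ 0.538 -0.306  0.213]
TR 4 x [ 0.   0.  42.2] to [ 0.538 -0.306  0.044]
```

Descend and sweep the gate to about 5° before shut.

Call:
{"op": "step_arm", "data": {
  "moves": [
    {"rx": 0,"ry": 0,"rz": 0,"dx": 0,"dy": 0,"dz": 42,"gripper": -1},
    {"rx": 0,"ry": 0,"rz": 0,"dx": 0,"dy": 0,"dz": 42,"gripper": -1},
    {"rx": 0,"ry": 0,"rz": 0,"dx": 0,"dy": 0,"dz": 42,"gripper": -1},
    {"rx": 0,"ry": 0,"rz": 0,"dx": 0,"dy": 0,"dz": 42,"gripper": -1},
    {"rx": 0,"ry": 0,"rz": 0,"dx": -2,"dy": 10,"dz": 0,"gripper": -1},
    {"rx": 0,"ry": 0,"rz": 0,"dx": 0,"dy": 11,"dz": 0,"gripper": -1},
    {"rx": 0,"ry": 0,"rz": 0,"dx": -2.7,"dy": 13.5,"dz": 0,"gripper": -1},
    {"rx": 0,"ry": 0,"rz": 0,"dx": 0.9,"dy": 13.8,"dz": 0,"gripper": -1},
    {"rx": 0,"ry": 0,"rz": 0,"dx": 4.4,"dy": 13.1,"dz": 0,"gripper": -1},
    {"rx": 0,"ry": 0,"rz": 0,"dx": 4,"dy": 6,"dz": 0,"gripper": -1},
    {"rx": 0,"ry": 0,"rz": 0,"dx": 3.7,"dy": 5.5,"dz": 0,"gripper": -1},
    {"rx": 0,"ry": 0,"rz": 0,"dx": 6.1,"dy": 4.8,"dz": 0,"gripper": -1},
    {"rx": 0,"ry": 0,"rz": 0,"dx": 6.2,"dy": 4.8,"dz": 0,"gripper": -1},
    {"rx": 0,"ry": 0,"rz": 0,"dx": 8,"dy": 4,"dz": 0,"gripper": -1},
    {"rx": 0,"ry": 0,"rz": 0,"dx": 0,"dy": 0,"dz": 0,"gripper": -1}
  ]
}}

```text
clock: 51.48
tcp_pos: [0.627, -0.281, 0.0464]
orientation: [-2.281, -2.158, -0.006]
contact_force: [-0.2, -1.1, 0.4]
grip_width: -0.0002
gripper_force: 0.0
```

```bash
python3 -c "
from plan import *
state(); p,_=cur(); print(cinv(p))"
```

```text
t 51.48 p [ 0.627  -0.281   0.0464] R [[0.055, 0.998, 0.002], [0.998, -0.055, 0.004], [0.004, 0.001, -1.0]] w -0.0002 F [-0.2 -1.1  0.4]
[  15.40829402 -205.57338353]
```

Call:
{"op": "step_arm", "data": {
  "moves": [
    {"rx": 0,"ry": 0,"rz": 0,"dx": 2.5,"dy": 0,"dz": 0,"gripper": -1},
    {"rx": 0,"ry": 0,"rz": 0,"dx": 1.5,"dy": 0,"dz": 0,"gripper": -1},
    {"rx": 0,"ry": 0,"rz": 0,"dx": 0,"dy": 0,"dz": 0,"gripper": -1}
  ]
}}

```text
clock: 51.85
tcp_pos: [0.6263, -0.2785, 0.0465]
orientation: [-2.283, -2.156, -0.004]
contact_force: [-1.1, -0.7, -0.7]
grip_width: 0.0
gripper_force: 0.0
```

Call:
{"op": "step_arm", "data": {
  "moves": [
    {"rx": 0,"ry": 0,"rz": 0,"dx": 1.5,"dy": 0,"dz": 0,"gripper": -1},
    {"rx": 0,"ry": 0,"rz": 0,"dx": 1.5,"dy": 0,"dz": 0,"gripper": -1},
    {"rx": 0,"ry": 0,"rz": 0,"dx": 0,"dy": 0,"dz": 0,"gripper": -1}
  ]
}}

```text
clock: 52.22
tcp_pos: [0.6264, -0.277, 0.0465]
orientation: [2.285, 2.156, 0.003]
contact_force: [1.0, -5.3, -1.9]
grip_width: -0.0001
gripper_force: 2.5
```

Call:
{"op": "step_arm", "data": {
  "moves": [
    {"rx": 0,"ry": 0,"rz": 0,"dx": -12,"dy": 0,"dz": 0,"gripper": -1},
    {"rx": 0,"ry": 0,"rz": 0,"dx": -15,"dy": 0,"dz": 0,"gripper": -1},
    {"rx": 0,"ry": 0,"rz": 0,"dx": 0,"dy": 0,"dz": -50,"gripper": -1},
    {"rx": 0,"ry": 0,"rz": 0,"dx": 0,"dy": 0,"dz": -50,"gripper": -1},
    {"rx": 0,"ry": 0,"rz": 0,"dx": 0,"dy": 0,"dz": -50,"gripper": -0.2},
    {"rx": 0,"ry": 0,"rz": -10,"dx": 0,"dy": 0,"dz": 0,"gripper": -0.2},
    {"rx": 0,"ry": 0,"rz": -10,"dx": 0,"dy": 0,"dz": 0,"gripper": -0.2},
    {"rx": 0,"ry": 0,"rz": -10,"dx": 0,"dy": 0,"dz": 0,"gripper": -0.2},
    {"rx": 0,"ry": 0,"rz": -10,"dx": 0,"dy": 0,"dz": 0,"gripper": -0.2},
    {"rx": 0,"ry": 0,"rz": -10,"dx": 0,"dy": 0,"dz": 0,"gripper": -0.2},
    {"rx": 0,"ry": 0,"rz": -10,"dx": 0,"dy": 0,"dz": 0,"gripper": -0.2},
    {"rx": 0,"ry": 0,"rz": -10,"dx": 0,"dy": 0,"dz": 0,"gripper": -0.2},
    {"rx": 0,"ry": 0,"rz": -10,"dx": 0,"dy": 0,"dz": 0,"gripper": -0.2},
    {"rx": 0,"ry": 0,"rz": -10,"dx": 0,"dy": 0,"dz": 0,"gripper": -0.2},
    {"rx": 0,"ry": 0,"rz": 0,"dx": 0,"dy": 0,"dz": 0,"gripper": -0.2},
    {"rx": 0,"ry": 0,"rz": 0,"dx": 0,"dy": 0,"dz": 0,"gripper": -0.2}
  ]
}}

```text
clock: 54.22
tcp_pos: [0.6246, -0.3034, 0.1963]
orientation: [0.096, 3.139, 0.005]
contact_force: [0.6, -0.5, 0.2]
grip_width: 0.0347
gripper_force: 0.0
```

```bash
python3 - <<'E'
from plan import *
import dn
# red tab now, and gate top edge
S={}
for n in("side","scene"):
    im=r.grab_frame(n); hsv=cv2.cvtColor(im,cv2.COLOR_BGR2HSV); m=cv2.inRange(hsv,(0,140,80),(8,255,255))|cv2.inRange(hsv,(172,140,80),(180,255,255))
    k,lab,st,ce=cv2.connectedComponentsWithStats(m); u=w2px(n,cpt(68,-10,20))[0]
    i=min(range(1,k),key=lambda i:np.linalg.norm(ce[i]-u)); P=px2w(n,ce[i],.020); print(n,ce[i],u,st[i],P,cinv(P)); cv2.imwrite(f"pics/g_{n}.png",im)
t=cpt(70,-10,0); dn.go(t[0],t[1],.031,CAR[2]+np.pi/2)
E
```

```text
side [279.36734694 211.44897959] [280.24345929 211.65955412] [274 209  13   6  49] [ 0.69270748 -0.08863251  0.02      ] [70.04417418 -9.76660576]
scene [339.36708861 315.4556962 ] [339.92626216 315.92699058] [333 310  14  12  79] [ 0.68925772 -0.08840915  0.02      ] [66.58728359 -9.74113935]
t 54.33 p [ 0.6248 -0.3031  0.1963] R [[-0.998, 0.059, 0.001], [0.059, 0.998, 0.003], [-0.001, 0.003, -1.0]] w 0.034 F [-0.1  0.6 -0.5]
q [ 0.43  0.56 -0.09  1.55  0.05  1.03  1.83]
ROT 1 x [ 0.17  0.04 -0.12] total 0.2
TR 5 x [-11.1  43.5   0. ] to [ 0.693 -0.089  0.196]
TR 4 x [ 0.   0.  41.3] to [ 0.693 -0.089  0.031]
```

Call:
{"op": "step_arm", "data": {
  "moves": [
    {"rx": 0,"ry": 0,"rz": 0,"dx": -11.1,"dy": 43.5,"dz": 0,"gripper": -0.2},
    {"rx": 0,"ry": 0,"rz": 0,"dx": -11.1,"dy": 43.5,"dz": 0,"gripper": -0.2},
    {"rx": 0,"ry": 0,"rz": 0,"dx": -11.1,"dy": 43.5,"dz": 0,"gripper": -0.2},
    {"rx": 0,"ry": 0,"rz": 0,"dx": -11.1,"dy": 43.5,"dz": 0,"gripper": -0.2},
    {"rx": 0,"ry": 0,"rz": 0,"dx": -11.1,"dy": 43.5,"dz": 0,"gripper": -0.2},
    {"rx": 0,"ry": 0,"rz": 0,"dx": 0,"dy": 0,"dz": 40,"gripper": -0.2},
    {"rx": 0,"ry": 0,"rz": 0,"dx": 0,"dy": 0,"dz": 40,"gripper": -0.2},
    {"rx": 0,"ry": 0,"rz": 0,"dx": 0,"dy": 0,"dz": 40,"gripper": -0.2},
    {"rx": 0,"ry": 0,"rz": 0,"dx": 0,"dy": 0,"dz": 0,"gripper": -0.2}
  ]
}}

```text
clock: 55.45
tcp_pos: [0.6902, -0.0883, 0.0737]
orientation: [-0.09, -3.134, -0.005]
contact_force: [0.0, -0.3, 0.3]
grip_width: 0.0346
gripper_force: 0.0
```

```bash
python3 -c "
from plan import *
import dn
p,_=cur(); print(cinv(p)); t=cpt(70.5,-10,0); dn.go(t[0],t[1],.031,CAR[2]+np.pi/2)"
```

```text
[67.49673084 -9.53302592]
t 55.45 p [ 0.6902 -0.0883  0.0737] R [[-0.998, 0.058, -0.006], [0.058, 0.998, 0.003], [0.006, 0.003, -1.0]] w 0.0346 F [ 0.  -0.3  0.3]
q [ 0.12  0.7  -0.12  1.61  0.1   0.84  1.48]
ROT 1 x [ 0.16 -0.35 -0.02] total 0.4
TR 1 x [-3.  -0.5  0. ] to [ 0.693 -0.089  0.074]
TR 1 x [ 0.   0.  42.7] to [ 0.693 -0.089  0.031]
```

Call:
{"op": "step_arm", "data": {
  "moves": [
    {"rx": 0,"ry": 0,"rz": 0,"dx": -3,"dy": -0.5,"dz": 10,"gripper": -0.2},
    {"rx": 0,"ry": 0,"rz": 0,"dx": 0,"dy": 0,"dz": 20,"gripper": -0.2},
    {"rx": 0,"ry": 0,"rz": 0,"dx": 0,"dy": 0,"dz": 12,"gripper": -0.2},
    {"rx": 0,"ry": 0,"rz": 0,"dx": 0,"dy": 0,"dz": 0,"gripper": -0.2},
    {"rx": 0,"ry": 0,"rz": 0,"dx": 0,"dy": 0,"dz": 0,"gripper": -1},
    {"rx": 0,"ry": 0,"rz": 0,"dx": 0,"dy": 0,"dz": 0,"gripper": -1},
    {"rx": 0,"ry": 0,"rz": 0,"dx": 0,"dy": 0,"dz": 0,"gripper": -1}
  ],
  "grip_force": 30
}}

```text
clock: 56.32
tcp_pos: [0.6963, -0.089, 0.0357]
orientation: [0.089, 3.138, 0.005]
contact_force: [0.9, 1.1, 1.1]
grip_width: 0.0104
gripper_force: 30.5
```

```bash
python3 - <<'E'
from plan import *
state(); p,_=cur(); print(cinv(p))
a=np.radians(np.arange(-4,177,15)); Y=85.2*np.cos(a); Zz=85.2*np.sin(a)
for i in range(len(a)-1): print(round(Y[i+1]-Y[i],1),round(-(Zz[i+1]-Zz[i]),1))
E
```

```text
t 56.33 p [ 0.6963 -0.089   0.0357] R [[-0.998, 0.057, 0.002], [0.057, 0.998, 0.003], [-0.002, 0.003, -1.0]] w 0.0104 F [0.9 1.1 1.1]
[73.61639399 -9.90813311]
-1.4 -22.2
-7.1 -21.1
-12.3 -18.5
-16.7 -14.7
-19.9 -9.9
-21.8 -4.4
-22.2 1.4
-21.1 7.1
-18.5 12.3
-14.7 16.7
-9.9 19.9
-4.4 21.8
```

Call:
{"op": "step_arm", "data": {
  "moves": [
    {"rx": 0,"ry": 0,"rz": 0,"dx": 0,"dy": -0.5,"dz": -11.2,"gripper": -1},
    {"rx": 0,"ry": 0,"rz": 0,"dx": 0,"dy": -0.9,"dz": -11,"gripper": -1},
    {"rx": 0,"ry": 0,"rz": 0,"dx": 0,"dy": -7.1,"dz": -21.1,"gripper": -1},
    {"rx": 0,"ry": 0,"rz": 0,"dx": 0,"dy": -12.3,"dz": -18.5,"gripper": -1},
    {"rx": 0,"ry": 0,"rz": 0,"dx": 0,"dy": -16.7,"dz": -14.7,"gripper": -1},
    {"rx": 0,"ry": 0,"rz": 0,"dx": 0,"dy": -19.9,"dz": -9.9,"gripper": -1},
    {"rx": 0,"ry": 0,"rz": 0,"dx": 0,"dy": 0,"dz": 0,"gripper": -1}
  ]
}}

```text
clock: 57.2
tcp_pos: [0.6937, -0.1458, 0.1278]
orientation: [0.091, 3.135, 0.009]
contact_force: [-6.1, 7.8, 22.8]
grip_width: 0.0099
gripper_force: 33.3
```

```bash
python3 - <<'E'
from plan import *
state(); p,_=cur(); c=cinv(p); print(c)
for n in("side","scene"):
    im=r.grab_frame(n); hsv=cv2.cvtColor(im,cv2.COLOR_BGR2HSV); m=cv2.inRange(hsv,(0,140,80),(8,255,255))|cv2.inRange(hsv,(172,140,80),(180,255,255))
    P=cpt(70,c[1],(p[2]-.014)*1e3); u=w2px(n,P)[0]; k,lab,st,ce=cv2.connectedComponentsWithStats(m)
    print(n,u,[(ce[i].round(1).tolist(),st[i,4]) for i in range(1,k) if st[i,4]>5 and np.linalg.norm(ce[i]-u)<80])
E
```

```text
t 57.2 p [ 0.6937 -0.1458  0.1278] R [[-0.998, 0.058, 0.005], [0.058, 0.998, 0.005], [-0.005, 0.006, -1.0]] w 0.0099 F [-6.1  7.8 22.8]
[ 74.35675064 -66.81453508]
side [289.95824866 162.64804435] [([293.5, 167.2], np.int32(20))]
scene [319.10545111 297.46626595] []
```

Call:
{"op": "step_arm", "data": {
  "moves": [
    {"rx": 0,"ry": 0,"rz": 0,"dx": 0,"dy": 0,"dz": 0,"gripper": -1},
    {"rx": 0,"ry": 0,"rz": 0,"dx": 0,"dy": 0,"dz": 0,"gripper": -1}
  ]
}}

```text
clock: 57.55
tcp_pos: [0.6939, -0.1442, 0.1273]
orientation: [0.088, 3.135, 0.009]
contact_force: [-6.8, 7.4, 23.7]
grip_width: 0.0098
gripper_force: 33.3
```

```bash
python3 - <<'E'
from plan import *
o=state(); print(np.round(o["moment"],2)); p,_=cur(); c=cinv(p); print(c)
r.grab_frame("wrist"); c=w2px("wrist",cpt(70,-67,112))[0]; print(c)
im={n:r.grab_frame(n) for n in("side","wrist","scene")}
U=w2px("side",cpt(60,-67,100))[0].astype(int); S=w2px("scene",cpt(60,-67,100))[0].astype(int)
f=lambda n,u:cv2.resize(im[n][max(0,u[1]-50):u[1]+50,max(0,u[0]-66):u[0]+67],(400,300),interpolation=cv2.INTER_CUBIC)
cv2.imwrite("pics/l1.png",np.vstack([np.hstack([f("side",U),f("scene",S)]),np.hstack([cv2.resize(im["wrist"],(400,300)),np.zeros((300,400,3),np.uint8)])]))
E
```

```text
t 57.55 p [ 0.6939 -0.1442  0.1273] R [[-0.998, 0.056, 0.005], [0.056, 0.998, 0.006], [-0.005, 0.006, -1.0]] w 0.0098 F [-6.8  7.4 23.7]
[ 1.93  1.49 -0.21]
[ 74.38117129 -65.18807241]
[319.56738454 307.85951161]
```

View pics/l1.png

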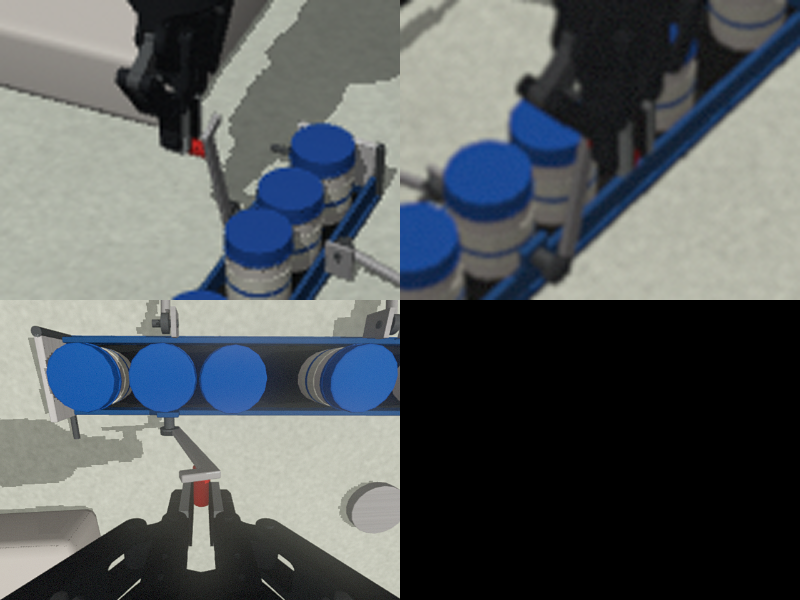

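Call:
{"op": "step_arm", "data": {
  "moves": [
    {"rx": 0,"ry": 0,"rz": 0,"dx": 0,"dy": 1,"dz": -4,"gripper": -1},
    {"rx": 0,"ry": 0,"rz": 0,"dx": 0,"dy": 0,"dz": 0,"gripper": -1}
  ]
}}

```text
clock: 58.0
tcp_pos: [0.6934, -0.1458, 0.1283]
orientation: [0.091, 3.136, 0.005]
contact_force: [-1.6, 3.2, 10.2]
grip_width: 0.0099
gripper_force: 32.3
```

```bash
python3 - <<'E'
from plan import *
o=state(); p,_=cur(); print(cinv(p), o["moment"])
print("pin expected",w2px("wrist",[cpt(34,-188,20),cpt(58,-188,20),cpt(-34,-188,52),cpt(32,-188,52)]).round(0).tolist(),"tab",w2px("wrist",[cpt(56,-65,106),cpt(56,-65,112)]).round(0).tolist())
E
```

```text
t 58.0 p [ 0.6934 -0.1458  0.1283] R [[-0.998, 0.058, 0.004], [0.058, 0.998, 0.003], [-0.004, 0.003, -1.0]] w 0.0099 F [-1.6  3.2 10.2]
[ 74.013283   -66.84298813] [ 0.86505322  0.10428356 -0.20190651]
pin expected [[122.0, 179.0], [128.0, 218.0], [64.0, 46.0], [91.0, 186.0]] tab [[328.0, 270.0], [329.0, 276.0]]
```

Call:
{"op": "step_arm", "data": {
  "moves": [
    {"rx": 0,"ry": 0,"rz": 0,"dx": 0,"dy": 0,"dz": 0,"gripper": -0.66},
    {"rx": 0,"ry": 0,"rz": 0,"dx": 0,"dy": 0,"dz": 5,"gripper": -0.62},
    {"rx": 0,"ry": 0,"rz": 0,"dx": 0,"dy": 0,"dz": 4,"gripper": -0.62},
    {"rx": 0,"ry": 0,"rz": 0,"dx": 0,"dy": 0,"dz": 0,"gripper": -0.62}
  ]
}}

```text
clock: 58.5
tcp_pos: [0.6918, -0.1459, 0.1152]
orientation: [-0.09, -3.139, -0.005]
contact_force: [0.7, 0.4, 0.3]
grip_width: 0.0164
gripper_force: 0.1
```

Call:
{"op": "step_arm", "data": {
  "moves": [
    {"rx": 0,"ry": 0,"rz": 0,"dx": 0,"dy": 0,"dz": 0,"gripper": -1},
    {"rx": 0,"ry": 0,"rz": 0,"dx": 0,"dy": 0,"dz": 0,"gripper": -1},
    {"rx": 0,"ry": 0,"rz": 0,"dx": 0,"dy": 0,"dz": 0,"gripper": -1}
  ],
  "grip_force": 50
}}

```text
clock: 58.88
tcp_pos: [0.692, -0.1459, 0.1157]
orientation: [-0.09, -3.14, -0.004]
contact_force: [-1.2, -0.7, -4.3]
grip_width: 0.0093
gripper_force: 48.6
```

```bash
python3 - <<'E'
from plan import *
state(); p,_=cur(); print(cinv(p))
im=r.grab_frame("wrist"); hsv=cv2.cvtColor(im,cv2.COLOR_BGR2HSV); m=cv2.inRange(hsv,(0,120,60),(8,255,255))|cv2.inRange(hsv,(172,120,60),(180,255,255))
k,lab,st,ce=cv2.connectedComponentsWithStats(m); print([(ce[i].round(),st[i].tolist()) for i in range(1,k) if st[i,4]>30])
E
```

```text
t 58.88 p [ 0.692  -0.1459  0.1157] R [[-0.998, 0.057, -0.0], [0.057, 0.998, 0.003], [0.0, 0.003, -1.0]] w 0.0093 F [-1.2 -0.7 -4.3]
[ 72.59803008 -66.97807442]
[(array([322., 331.]), [309, 310, 26, 43, 1018])]
```

Call:
{"op": "step_arm", "data": {
  "moves": [
    {"rx": 0,"ry": 0,"rz": 0,"dx": 0,"dy": -10.6,"dz": -2.8,"gripper": -1},
    {"rx": 0,"ry": 0,"rz": 0,"dx": 0,"dy": -11.2,"dz": -1.6,"gripper": -1},
    {"rx": 0,"ry": 0,"rz": 0,"dx": 0,"dy": -11.1,"dz": 0,"gripper": -1},
    {"rx": 0,"ry": 0,"rz": 0,"dx": 0,"dy": -11.1,"dz": 1.4,"gripper": -1},
    {"rx": 0,"ry": 0,"rz": 0,"dx": 0,"dy": -10.8,"dz": 2.9,"gripper": -1},
    {"rx": 0,"ry": 0,"rz": 0,"dx": 0,"dy": -10.3,"dz": 4.2,"gripper": -1},
    {"rx": 0,"ry": 0,"rz": 0,"dx": 0,"dy": 0,"dz": 0,"gripper": -1}
  ]
}}

```text
clock: 59.8
tcp_pos: [0.6886, -0.2128, 0.1119]
orientation: [0.092, 3.139, 0.002]
contact_force: [-2.0, -0.3, -1.4]
grip_width: 0.0099
gripper_force: 50.8
```

```bash
python3 - <<'E'
from plan import *
state(); p,_=cur(); c=cinv(p); print(c); y=c[1]+95; print("tab z expected",26+np.sqrt(85.2**2-y**2),"alpha",np.degrees(np.arccos(y/85.2)))
im=r.grab_frame("wrist"); hsv=cv2.cvtColor(im,cv2.COLOR_BGR2HSV); m=cv2.inRange(hsv,(0,120,60),(8,255,255))|cv2.inRange(hsv,(172,120,60),(180,255,255))
k,lab,st,ce=cv2.connectedComponentsWithStats(m); print([(ce[i].round(),st[i].tolist()) for i in range(1,k) if st[i,4]>30])
E
```

```text
t 59.8 p [ 0.6886 -0.2128  0.1119] R [[-0.998, 0.059, 0.001], [0.059, 0.998, 0.001], [-0.001, 0.001, -1.0]] w 0.0099 F [-2.  -0.3 -1.4]
[  73.0104508  -134.01160154]
tab z expected 101.74387728127361 alpha 117.25056276651115
[(array([322., 317.]), [307, 281, 31, 69, 1565])]
```

Call:
{"op": "step_arm", "data": {
  "moves": [
    {"rx": 0,"ry": 0,"rz": 0,"dx": 0,"dy": -8.8,"dz": 5.2,"gripper": -1},
    {"rx": 0,"ry": 0,"rz": 0,"dx": 0,"dy": -8.1,"dz": 6.2,"gripper": -1},
    {"rx": 0,"ry": 0,"rz": 0,"dx": 0,"dy": -7.9,"dz": 7.8,"gripper": -1},
    {"rx": 0,"ry": 0,"rz": 0,"dx": 0,"dy": -6.8,"dz": 8.9,"gripper": -1},
    {"rx": 0,"ry": 0,"rz": 0,"dx": 0,"dy": -5.6,"dz": 9.7,"gripper": -1},
    {"rx": 0,"ry": 0,"rz": 0,"dx": 0,"dy": -4.4,"dz": 10.2,"gripper": -1},
    {"rx": 0,"ry": 0,"rz": 0,"dx": 0,"dy": -2.4,"dz": 8,"gripper": -1},
    {"rx": 0,"ry": 0,"rz": 0,"dx": 0,"dy": -1.4,"dz": 7.8,"gripper": -1},
    {"rx": 0,"ry": 0,"rz": 0,"dx": 0,"dy": 0,"dz": 0,"gripper": -1}
  ]
}}

```text
clock: 60.98
tcp_pos: [0.687, -0.2574, 0.0477]
orientation: [0.09, 3.137, 0.002]
contact_force: [2.3, -4.3, 2.9]
grip_width: 0.0098
gripper_force: 53.9
```

Call:
{"op": "step_arm", "data": {
  "moves": [
    {"rx": 0,"ry": 0,"rz": 0,"dx": 0,"dy": -0.4,"dz": 3,"gripper": -1},
    {"rx": 0,"ry": 0,"rz": 0,"dx": 0,"dy": 0,"dz": 0,"gripper": -1}
  ]
}}

```text
clock: 61.22
tcp_pos: [0.687, -0.2579, 0.0447]
orientation: [0.09, 3.137, 0.001]
contact_force: [4.4, -4.7, -1.6]
grip_width: 0.0101
gripper_force: 54.1
```

Call:
{"op": "step_arm", "data": {
  "moves": [
    {"rx": 0,"ry": 0,"rz": 0,"dx": 0,"dy": 0,"dz": 3,"gripper": -1},
    {"rx": 0,"ry": 0,"rz": 0,"dx": 0,"dy": 0,"dz": 0,"gripper": -1},
    {"rx": 0,"ry": 0,"rz": 0,"dx": 0,"dy": 0,"dz": 0,"gripper": -0.5},
    {"rx": 0,"ry": 0,"rz": 0,"dx": 0,"dy": 0,"dz": 0,"gripper": -0.4},
    {"rx": 0,"ry": 0,"rz": 0,"dx": 0,"dy": 0,"dz": -20,"gripper": -0.4},
    {"rx": 0,"ry": 0,"rz": 0,"dx": 0,"dy": 0,"dz": -50,"gripper": -0.4},
    {"rx": 0,"ry": 0,"rz": 0,"dx": 0,"dy": 0,"dz": -50,"gripper": -0.4},
    {"rx": 0,"ry": 0,"rz": 0,"dx": 0,"dy": 0,"dz": -50,"gripper": -0.4},
    {"rx": 0,"ry": 0,"rz": 0,"dx": 0,"dy": 0,"dz": 0,"gripper": -0.4}
  ]
}}

```text
clock: 62.35
tcp_pos: [0.6889, -0.2572, 0.2195]
orientation: [0.089, 3.129, 0.001]
contact_force: [0.7, -0.3, -0.2]
grip_width: 0.0259
gripper_force: 0.0
```

```bash
python3 - <<'E'
from plan import *
state(); p,_=cur(); print(cinv(p))
for n in("side","scene","wrist"):
    c=cam(n); im=r.grab_frame(n); cv2.imwrite(f"pics/latch_{n}.png",im); hsv=cv2.cvtColor(im,cv2.COLOR_BGR2HSV); m=cv2.inRange(hsv,(0,130,70),(8,255,255))|cv2.inRange(hsv,(172,130,70),(180,255,255))
    k,lab,st,ce=cv2.connectedComponentsWithStats(m); 
    u=w2px(n,[cpt(69,-180,z) for z in(32,38,44)],c).round(1).tolist()
    print(n,"expect z32,38,44:",u,[(ce[i].round(1).tolist(),st[i].tolist()) for i in range(1,k) if st[i,4]>15 and np.linalg.norm(ce[i]-u[0])<60])
E
```

```text
t 62.35 p [ 0.6889 -0.2572  0.2195] R [[-0.998, 0.057, 0.011], [0.057, 0.998, 0.0], [-0.011, 0.001, -1.0]] w 0.0259 F [ 0.7 -0.3 -0.2]
[  75.91118712 -178.23246003]
side expect z32,38,44: [[313.2, 163.8], [313.2, 161.8], [313.2, 159.8]] [([313.5, 164.2], [308, 161, 12, 7, 49])]
scene expect z32,38,44: [[272.8, 376.4], [272.6, 374.0], [272.3, 371.6]] [([271.6, 375.3], [264, 369, 16, 14, 111])]
wrist expect z32,38,44: [[319.5, 207.2], [319.5, 209.1], [319.4, 210.9]] [([318.1, 205.7], [312, 190, 13, 33, 415])]
```

Call:
{"op": "step_arm", "data": {
  "moves": [
    {"rx": 0,"ry": 0,"rz": 10,"dx": 0,"dy": 0,"dz": 0,"gripper": -0.06},
    {"rx": 0,"ry": 0,"rz": 10,"dx": 0,"dy": 0,"dz": 0,"gripper": -0.06},
    {"rx": 0,"ry": 0,"rz": 10,"dx": 0,"dy": 0,"dz": 0,"gripper": -0.06},
    {"rx": 0,"ry": 0,"rz": 10,"dx": 0,"dy": 0,"dz": 0,"gripper": -0.06},
    {"rx": 0,"ry": 0,"rz": 10,"dx": 0,"dy": 0,"dz": 0,"gripper": -0.06},
    {"rx": 0,"ry": 0,"rz": 10,"dx": 0,"dy": 0,"dz": 0,"gripper": -0.06},
    {"rx": 0,"ry": 0,"rz": 10,"dx": 0,"dy": 0,"dz": 0,"gripper": -0.06},
    {"rx": 0,"ry": 0,"rz": 10,"dx": 0,"dy": 0,"dz": 0,"gripper": -0.06},
    {"rx": 0,"ry": 0,"rz": 10,"dx": 0,"dy": 0,"dz": 0,"gripper": -0.06},
    {"rx": 0,"ry": 0,"rz": 0,"dx": 0,"dy": 0,"dz": 0,"gripper": -0.06},
    {"rx": 0,"ry": 0,"rz": 0,"dx": 35,"dy": -48,"dz": 0,"gripper": -0.06},
    {"rx": 0,"ry": 0,"rz": 0,"dx": 35,"dy": -48,"dz": 0,"gripper": -0.06},
    {"rx": 0,"ry": 0,"rz": 0,"dx": 35,"dy": -48,"dz": 0,"gripper": -0.06},
    {"rx": 0,"ry": 0,"rz": 0,"dx": 35,"dy": -48,"dz": 0,"gripper": -0.06},
    {"rx": 0,"ry": 0,"rz": 0,"dx": 35,"dy": -48,"dz": 0,"gripper": -0.06},
    {"rx": 0,"ry": 0,"rz": 0,"dx": 0,"dy": 0,"dz": 0,"gripper": -0.06},
    {"rx": 0,"ry": 0,"rz": 0,"dx": 0,"dy": 0,"dz": 0,"gripper": -0.06}
  ]
}}

```text
clock: 64.62
tcp_pos: [0.4568, -0.0684, 0.2125]
orientation: [-2.28, -2.16, -0.005]
contact_force: [0.5, -0.4, 0.7]
grip_width: 0.0403
gripper_force: 0.0
```

```bash
python3 - <<'E'
from plan import *
import dn
t=cpt(-171.7,0,0); dn.go(t[0],t[1],.10)
# black grip in side view: fit centroid
im=r.grab_frame("side"); g=im.max(2); u=w2px("side",[cpt(-171.7,y,35) for y in(-60,0,60)]); 
for k in(.2,.5,.8):
    q=u[0]*(1-k)+u[2]*k; row=g[int(round(q[1])),int(q[0])-14:int(q[0])+15]; print(q.round(1),row.tolist())
E
```

```text
t 64.62 p [ 0.4568 -0.0684  0.2125] R [[0.054, 0.999, 0.002], [0.999, -0.054, 0.003], [0.003, 0.002, -1.0]] w 0.0403 F [ 0.5 -0.4  0.7]
q [-0.17  0.17  0.21  2.1  -0.05  0.87  0.01]
ROT 1 x [ 0.1  -0.15  0.18] total 0.3
TR 1 x [ 3.1 -5.1  0. ] to [ 0.452 -0.065  0.213]
TR 3 x [ 0.   0.  37.5] to [ 0.452 -0.065  0.1  ]
[388.2 233.4] [171, 174, 172, 176, 176, 175, 174, 173, 169, 88, 18, 20, 23, 25, 23, 22, 20, 28, 111, 112, 111, 119, 177, 178, 180, 182, 181, 180, 181]
[382.1 245.1] [179, 180, 182, 179, 178, 180, 179, 179, 175, 22, 20, 23, 23, 21, 20, 18, 20, 44, 110, 109, 111, 118, 182, 181, 181, 180, 180, 182, 183]
[376.  256.9] [175, 171, 174, 181, 184, 181, 180, 184, 186, 137, 20, 24, 22, 24, 22, 22, 19, 21, 66, 110, 109, 116, 178, 182, 184, 180, 181, 182, 179]
```

Call:
{"op": "step_arm", "data": {
  "moves": [
    {"rx": 0,"ry": 0,"rz": 0,"dx": 3,"dy": -5,"dz": 0,"gripper": -0.06},
    {"rx": 0,"ry": 0,"rz": 0,"dx": 0,"dy": 0,"dz": 40,"gripper": -0.06},
    {"rx": 0,"ry": 0,"rz": 0,"dx": 0,"dy": 0,"dz": 40,"gripper": -0.06},
    {"rx": 0,"ry": 0,"rz": 0,"dx": 0,"dy": 0,"dz": 30,"gripper": -0.06},
    {"rx": 0,"ry": 0,"rz": 0,"dx": 0,"dy": 0,"dz": 0,"gripper": -0.06}
  ]
}}

```text
clock: 65.3
tcp_pos: [0.4504, -0.065, 0.1006]
orientation: [-2.281, -2.154, 0.002]
contact_force: [-0.8, 0.5, 0.8]
grip_width: 0.0399
gripper_force: 0.0
```

```bash
python3 - <<'E'
from plan import *
import dn
t=cpt(-171.7,0,0); dn.go(t[0],t[1],.039)
b=np.radians(np.r_[4:112:9]); x=-44-128*np.cos(b); z=26+128*np.sin(b)
for i in range(len(b)-1): print(np.degrees(b[i+1]).round(),"dy",round(x[i+1]-x[i],1),"dz",round(z[i]-z[i+1],1))
E
```

```text
t 65.3 p [ 0.4504 -0.065   0.1006] R [[0.057, 0.998, -0.004], [0.998, -0.057, 0.002], [0.002, -0.004, -1.0]] w 0.0399 F [-0.8  0.5  0.8]
q [-0.15  0.35  0.18  2.2  -0.12  0.6   0.06]
ROT 1 x [-0.23 -0.13 -0.01] total 0.3
TR 1 x [0.1 1.5 0. ] to [ 0.452 -0.065  0.101]
TR 2 x [ 0.   0.  30.8] to [ 0.452 -0.065  0.039]
13.0 dy 3.0 dz -19.9
22.0 dy 6.0 dz -19.2
31.0 dy 9.0 dz -18.0
40.0 dy 11.7 dz -16.4
49.0 dy 14.1 dz -14.3
58.0 dy 16.1 dz -11.9
67.0 dy 17.8 dz -9.3
76.0 dy 19.0 dz -6.4
85.0 dy 19.8 dz -3.3
94.0 dy 20.1 dz -0.2
103.0 dy 19.9 dz 3.0
```

Call:
{"op": "step_arm", "data": {
  "moves": [
    {"rx": 0,"ry": 0,"rz": 0,"dx": 0,"dy": 0.5,"dz": 25,"gripper": -0.06},
    {"rx": 0,"ry": 0,"rz": 0,"dx": 0,"dy": 0,"dz": 25,"gripper": -0.06},
    {"rx": 0,"ry": 0,"rz": 0,"dx": 0,"dy": 0,"dz": 12,"gripper": -0.06},
    {"rx": 0,"ry": 0,"rz": 0,"dx": 0,"dy": 0,"dz": 0,"gripper": -0.06},
    {"rx": 0,"ry": 0,"rz": 0,"dx": 0,"dy": 0,"dz": 0,"gripper": -1},
    {"rx": 0,"ry": 0,"rz": 0,"dx": 0,"dy": 0,"dz": 0,"gripper": -1},
    {"rx": 0,"ry": 0,"rz": 0,"dx": 0,"dy": 0,"dz": 0,"gripper": -1},
    {"rx": 0,"ry": 0,"rz": 0,"dx": 0,"dy": 0,"dz": 0,"gripper": -1}
  ],
  "grip_force": 60
}}

```text
clock: 66.3
tcp_pos: [0.4545, -0.0647, 0.0415]
orientation: [2.283, 2.156, 0.009]
contact_force: [4.7, -0.7, 7.5]
grip_width: 0.014
gripper_force: 59.1
```

Call:
{"op": "step_arm", "data": {
  "moves": [
    {"rx": 0,"ry": 0,"rz": 0,"dx": 0,"dy": 1.2,"dz": -10,"gripper": -1},
    {"rx": 0,"ry": 0,"rz": 0,"dx": 0,"dy": 1.8,"dz": -9.9,"gripper": -1},
    {"rx": 0,"ry": 0,"rz": 0,"dx": 0,"dy": 2.7,"dz": -9.7,"gripper": -1},
    {"rx": 0,"ry": 0,"rz": 0,"dx": 0,"dy": 3.3,"dz": -9.5,"gripper": -1},
    {"rx": 0,"ry": 0,"rz": 0,"dx": 0,"dy": 4.2,"dz": -9.2,"gripper": -1},
    {"rx": 0,"ry": 0,"rz": 0,"dx": 0,"dy": 4.8,"dz": -8.8,"gripper": -1},
    {"rx": 0,"ry": 0,"rz": 0,"dx": 0,"dy": 5.6,"dz": -8.4,"gripper": -1},
    {"rx": 0,"ry": 0,"rz": 0,"dx": 0,"dy": 6.1,"dz": -8,"gripper": -1},
    {"rx": 0,"ry": 0,"rz": 0,"dx": 0,"dy": 6.8,"dz": -7.4,"gripper": -1},
    {"rx": 0,"ry": 0,"rz": 0,"dx": 0,"dy": 7.3,"dz": -6.9,"gripper": -1},
    {"rx": 0,"ry": 0,"rz": 0,"dx": 0,"dy": 0,"dz": 0,"gripper": -1}
  ]
}}

```text
clock: 67.68
tcp_pos: [0.4915, -0.0669, 0.1278]
orientation: [-2.277, -2.15, 0.006]
contact_force: [-13.7, 2.2, 6.9]
grip_width: 0.0138
gripper_force: 58.7
```

```bash
python3 -c "
from plan import *
state(); p,_=cur(); c=cinv(p); print(c, 'r',np.hypot(c[0]+44,p[2]*1e3-6.5-26),'ang',np.degrees(np.arctan2(p[2]*1e3-32.5,-44-c[0])))"
```

```text
t 67.67 p [ 0.4915 -0.0669  0.1278] R [[0.057, 0.998, -0.009], [0.998, -0.057, 0.004], [0.004, -0.009, -1.0]] w 0.0138 F [-13.7   2.2   6.9]
[-132.10378006    0.38438044] r 129.78062181732614 ang 47.24483105669379
```

Call:
{"op": "step_arm", "data": {
  "moves": [
    {"rx": 0,"ry": 0,"rz": 0,"dx": 0,"dy": 5.5,"dz": -8,"gripper": -1},
    {"rx": 0,"ry": 0,"rz": 0,"dx": 0,"dy": 6.5,"dz": -7,"gripper": -1},
    {"rx": 0,"ry": 0,"rz": 0,"dx": 0,"dy": 8.3,"dz": -5.6,"gripper": -1},
    {"rx": 0,"ry": 0,"rz": 0,"dx": 0,"dy": 8.8,"dz": -5,"gripper": -1},
    {"rx": 0,"ry": 0,"rz": 0,"dx": 0,"dy": 9.1,"dz": -4.3,"gripper": -1},
    {"rx": 0,"ry": 0,"rz": 0,"dx": 0,"dy": 0,"dz": 0,"gripper": -1}
  ]
}}

```text
clock: 68.42
tcp_pos: [0.5353, -0.0696, 0.1602]
orientation: [-2.284, -2.156, -0.006]
contact_force: [-7.0, 1.4, 14.4]
grip_width: 0.0136
gripper_force: 58.9
```

```bash
python3 -c "
from plan import *
state(); p,_=cur(); c=cinv(p); print(c, 'r',np.hypot(c[0]+44,p[2]*1e3-6.5-26),'ang',np.degrees(np.arctan2(p[2]*1e3-32.5,-44-c[0])))"
```

```text
t 68.42 p [ 0.5353 -0.0696  0.1602] R [[0.057, 0.998, 0.002], [0.998, -0.057, 0.003], [0.004, 0.002, -1.0]] w 0.0136 F [-7.   1.4 14.4]
[-88.16300235   0.26914874] r 135.1082890276642 ang 70.92102310618444
```

Call:
{"op": "step_arm", "data": {
  "moves": [
    {"rx": 0,"ry": 0,"rz": 0,"dx": 0,"dy": 0,"dz": 0,"gripper": -0.5},
    {"rx": 0,"ry": 0,"rz": 0,"dx": 0,"dy": 0,"dz": 5,"gripper": -0.5},
    {"rx": 0,"ry": 0,"rz": 0,"dx": 0,"dy": 0,"dz": 4,"gripper": -0.5},
    {"rx": 0,"ry": 0,"rz": 0,"dx": 0,"dy": 0,"dz": 0,"gripper": -0.5}
  ]
}}

```text
clock: 68.92
tcp_pos: [0.5339, -0.0695, 0.1486]
orientation: [-2.283, -2.156, -0.003]
contact_force: [-0.5, 0.6, -0.2]
grip_width: 0.0213
gripper_force: 0.3
```

```bash
python3 -c "
from plan import *
state(); p,_=cur(); c=cinv(p); print(c)
z=26+np.sqrt(128**2-(c[0]+44)**2); print('grip z if centred',z,'tcp-above',p[2]*1e3-z)"
```

```text
t 68.92 p [ 0.5339 -0.0695  0.1486] R [[0.057, 0.998, 0.0], [0.998, -0.057, 0.003], [0.003, 0.0, -1.0]] w 0.0213 F [-0.5  0.6 -0.2]
[-89.55506849   0.20144567]
grip z if centred 145.6191277986784 tcp-above 2.9529759470231056
```

Call:
{"op": "step_arm", "data": {
  "moves": [
    {"rx": 0,"ry": 0,"rz": 0,"dx": 0,"dy": 10,"dz": -3.1,"gripper": -0.5},
    {"rx": 0,"ry": 0,"rz": 0,"dx": 0,"dy": 10,"dz": -2.2,"gripper": -0.5},
    {"rx": 0,"ry": 0,"rz": 0,"dx": 0,"dy": 10,"dz": -1.4,"gripper": -0.5},
    {"rx": 0,"ry": 0,"rz": 0,"dx": 0,"dy": 10,"dz": -0.7,"gripper": -0.5},
    {"rx": 0,"ry": 0,"rz": 0,"dx": 0,"dy": 10,"dz": 0.2,"gripper": -0.5},
    {"rx": 0,"ry": 0,"rz": 0,"dx": 0,"dy": 10,"dz": 0.9,"gripper": -0.5},
    {"rx": 0,"ry": 0,"rz": 0,"dx": 0,"dy": 10,"dz": 1.8,"gripper": -0.5},
    {"rx": 0,"ry": 0,"rz": 0,"dx": 0,"dy": 10,"dz": 2.6,"gripper": -0.5},
    {"rx": 0,"ry": 0,"rz": 0,"dx": 0,"dy": 5,"dz": 2,"gripper": -0.5},
    {"rx": 0,"ry": 0,"rz": 0,"dx": 0,"dy": 0,"dz": 0,"gripper": -0.5}
  ]
}}

```text
clock: 70.18
tcp_pos: [0.62, -0.0743, 0.1492]
orientation: [-2.284, -2.157, -0.006]
contact_force: [0.8, 0.2, 1.3]
grip_width: 0.0213
gripper_force: 0.9
```

```bash
python3 -c "
from plan import *
state(); p,_=cur(); c=cinv(p); print(c)"
```

```text
t 70.17 p [ 0.62   -0.0743  0.1492] R [[0.057, 0.998, 0.003], [0.998, -0.057, 0.003], [0.003, 0.003, -1.0]] w 0.0213 F [0.8 0.2 1.3]
[-3.346158    0.38383596]
```

Call:
{"op": "step_arm", "data": {
  "moves": [
    {"rx": 0,"ry": 0,"rz": 0,"dx": 0,"dy": 3,"dz": 0.5,"gripper": -0.5},
    {"rx": 0,"ry": 0,"rz": 0,"dx": 0,"dy": 2,"dz": 0,"gripper": -0.5},
    {"rx": 0,"ry": 0,"rz": 0,"dx": 0,"dy": 0,"dz": 0,"gripper": -0.5}
  ]
}}

```text
clock: 70.55
tcp_pos: [0.6237, -0.0747, 0.1485]
orientation: [-2.283, -2.156, -0.004]
contact_force: [-0.6, -0.3, 0.2]
grip_width: 0.021
gripper_force: 0.0
```

```bash
python3 - <<'E'
from plan import *
state(); p,_=cur(); c=cinv(p); print(c)
im=r.grab_frame("scene"); g=im.max(2)
for y in(-45,45):
  for x in(-20,-9,0): print(y,x,w2px("scene",cpt(x,y,146))[0].round(1))
  q=w2px("scene",cpt(0,y,146))[0]; print(g[int(round(q[1])),int(q[0])-20:int(q[0])+21].tolist())
E
```

```text
t 70.55 p [ 0.6237 -0.0747  0.1485] R [[0.057, 0.998, 0.001], [0.998, -0.057, 0.003], [0.003, 0.001, -1.0]] w 0.021 F [-0.6 -0.3  0.2]
[0.3772494  0.20497561]
-45 -20 [284.1 250.8]
-45 -9 [289.2 253.7]
-45 0 [293.5 256. ]
[180, 178, 179, 185, 187, 185, 185, 184, 180, 180, 177, 178, 180, 170, 145, 100, 60, 31, 21, 20, 21, 23, 27, 22, 18, 22, 12, 15, 26, 51, 74, 97, 115, 138, 144, 140, 123, 113, 110, 110, 99]
45 -20 [319.3 223.2]
45 -9 [324.3 225.7]
45 0 [328.5 227.8]
[51, 44, 33, 38, 33, 25, 25, 23, 24, 27, 27, 31, 34, 29, 23, 26, 27, 27, 27, 28, 25, 28, 23, 25, 27, 25, 23, 29, 26, 20, 24, 25, 52, 109, 160, 179, 182, 181, 184, 185, 183]
```

Call:
{"op": "step_arm", "data": {
  "moves": [
    {"rx": 0,"ry": 0,"rz": 0,"dx": 0,"dy": 2.5,"dz": 0,"gripper": -0.5},
    {"rx": 0,"ry": 0,"rz": 0,"dx": 0,"dy": 2,"dz": 0,"gripper": -0.5},
    {"rx": 0,"ry": 0,"rz": 0,"dx": 0,"dy": 0,"dz": 0,"gripper": -0.5}
  ]
}}

```text
clock: 70.97
tcp_pos: [0.6285, -0.0749, 0.1485]
orientation: [-2.283, -2.156, -0.004]
contact_force: [-0.9, -0.0, -0.8]
grip_width: 0.0213
gripper_force: 0.0
```

Call:
{"op": "step_arm", "data": {
  "moves": [
    {"rx": 0,"ry": 0,"rz": 0,"dx": 0,"dy": 2,"dz": 0,"gripper": -0.5},
    {"rx": 0,"ry": 0,"rz": 0,"dx": 0,"dy": 2,"dz": 0,"gripper": -0.5},
    {"rx": 0,"ry": 0,"rz": 0,"dx": 0,"dy": 0,"dz": 0,"gripper": -0.5}
  ]
}}

```text
clock: 71.35
tcp_pos: [0.629, -0.0749, 0.1482]
orientation: [-2.279, -2.152, 0.003]
contact_force: [-11.9, 1.5, 8.6]
grip_width: 0.0214
gripper_force: 5.9
```

```bash
python3 - <<'E'
from plan import *
o=state(); print(o["gripper_force"]); p,_=cur(); print(cinv(p))
for n in("side","wrist"):
    c=cam(n); im=r.grab_frame(n); cv2.imwrite(f"pics/h_{n}.png",im); g=im.max(2)
    for y in(-50,50):
        a,b=w2px(n,[cpt(-60,y,146),cpt(60,y,146)],c); L=[]
        for k in np.linspace(0,1,41):
            q=a*(1-k)+b*k; i,j=int(round(q[1])),int(round(q[0])); L.append(int(g[i,j]) if 0<=i<480 and 0<=j<640 else -1)
        print(n,y,"x from -60 to 60 step 3:",L)
E
```

```text
t 71.35 p [ 0.629  -0.0749  0.1482] R [[0.057, 0.998, -0.007], [0.998, -0.057, 0.004], [0.004, -0.007, -1.0]] w 0.0214 F [-11.9   1.5   8.6]
5.899977385997772
[5.63197314 0.24709887]
side -50 x from -60 to 60 step 3: [63, 132, 131, 124, 67, 68, 83, 85, 84, 83, 84, 84, 83, 44, 26, 25, 27, 28, 39, 14, 15, 16, 14, 16, 17, 19, 19, 26, 26, 25, 101, 177, 175, 22, 18, 15, 18, 18, 25, 25, 24]
side 50 x from -60 to 60 step 3: [83, 83, 75, 139, 139, 139, 139, 90, 84, 84, 84, 84, 136, 138, 138, 160, 184, 185, 71, 16, 19, 23, 24, 23, 56, 180, 182, 186, 186, 184, 183, 183, 183, 185, 184, 184, 184, 187, 188, 186, 183]
wrist -50 x from -60 to 60 step 3: [30, 24, 28, 37, 34, 37, 37, 177, 22, 31, 36, 30, 37, 27, 35, 31, 11, 29, 28, 36, 23, 7, 27, 16, 39, 19, 24, 23, 28, 29, 35, 32, 40, 36, 38, 40, 33, 163, 38, 30, 40]
wrist 50 x from -60 to 60 step 3: [171, 177, 174, 176, 183, 181, 186, 176, 182, 180, 176, 174, 174, 175, 171, 167, 98, 53, 46, 49, 48, 50, 42, 34, 95, 51, 57, 119, 177, 175, 175, 178, 179, 176, 181, 177, 179, 179, 176, 179, 180]
```

Call:
{"op": "step_arm", "data": {
  "moves": [
    {"rx": 0,"ry": 0,"rz": 0,"dx": 0,"dy": -4,"dz": 0,"gripper": -0.5},
    {"rx": 0,"ry": 0,"rz": 0,"dx": 0,"dy": 0,"dz": 0,"gripper": -0.2},
    {"rx": 0,"ry": 0,"rz": 0,"dx": 0,"dy": 0,"dz": 0,"gripper": -0.1},
    {"rx": 0,"ry": 0,"rz": 0,"dx": 0,"dy": 0,"dz": -25,"gripper": -0.1},
    {"rx": 0,"ry": 0,"rz": 0,"dx": 0,"dy": 0,"dz": -40,"gripper": -0.1},
    {"rx": 0,"ry": 0,"rz": 0,"dx": 0,"dy": -30,"dz": -40,"gripper": -0.1},
    {"rx": 0,"ry": 0,"rz": 0,"dx": 0,"dy": -40,"dz": 0,"gripper": -0.1},
    {"rx": 0,"ry": 0,"rz": 0,"dx": 0,"dy": 0,"dz": 0,"gripper": -0.1},
    {"rx": 0,"ry": 0,"rz": 0,"dx": 0,"dy": 0,"dz": 0,"gripper": -0.1}
  ]
}}

```text
clock: 72.58
tcp_pos: [0.5592, -0.0711, 0.2537]
orientation: [-2.283, -2.157, -0.006]
contact_force: [1.2, 0.2, -0.5]
grip_width: 0.0389
gripper_force: 0.0
```

```bash
python3 - <<'E'
from up import *
state()
ims={n:r.grab_frame(n) for n in("side","scene")}
for n,im in ims.items():
    cv2.imwrite(f"pics/end_{n}.png",im); g=im.max(2)
    for y in(-45,45):
        a,b=w2px(n,[cpt(-60,y,146),cpt(60,y,146)]); L=[int(g[int(round(q[1])),int(round(q[0]))]) for q in (a*(1-k)+b*k for k in np.linspace(0,1,41))]; print(n,y,L)
    for Y in(-149,-90,-40,54,148):
        try: x,f,s=bluetop(n,cpt(1,Y,70),im); print(n,Y,cinv(x).round(1),round(float(f),2),s)
        except Exception as e: print(n,Y,e)
    hsv=cv2.cvtColor(im,cv2.COLOR_BGR2HSV); m=cv2.inRange(hsv,(0,130,70),(8,255,255))|cv2.inRange(hsv,(172,130,70),(180,255,255))
    k,lab,st,ce=cv2.connectedComponentsWithStats(m); u=w2px(n,cpt(69,-180,32))[0]
    print("tab",u.round(1),[(ce[i].round(1).tolist(),st[i,4]) for i in range(1,k) if st[i,4]>15 and np.linalg.norm(ce[i]-u)<60])
E
```

```text
t 72.58 p [ 0.5592 -0.0711  0.2537] R [[0.057, 0.998, 0.002], [0.998, -0.057, 0.003], [0.003, 0.002, -1.0]] w 0.0389 F [ 1.2  0.2 -0.5]
side -45 [131, 64, 59, 62, 84, 86, 136, 138, 90, 84, 135, 138, 137, 117, 61, 60, 58, 70, 104, 16, 22, 21, 23, 22, 142, 162, 164, 180, 181, 182, 179, 181, 181, 179, 181, 179, 179, 180, 179, 117, 88]
side 45 [61, 119, 137, 138, 138, 137, 137, 138, 83, 83, 83, 84, 133, 137, 138, 135, 177, 176, 177, 15, 19, 23, 23, 23, 136, 179, 182, 185, 184, 181, 182, 184, 184, 181, 186, 182, 181, 179, 186, 185, 187]
side -149 [ -0.2 -88.1] 0.6 [303, 162, 38, 47, 885]
side -90 [ -0.1 -88.2] 0.6 [303, 162, 38, 47, 885]
side -40 [  2.4 -44.9] 0.57 [303, 162, 38, 47, 885]
side 54 [1006.5 -980. ] 1.0 [303, 162, 38, 47, 885]
side 148 [  5.2 145.8] 0.69 [246, 218, 56, 82, 1493]
tab [313.2 163.8] []
scene -45 [179, 179, 178, 177, 176, 179, 178, 175, 177, 179, 181, 181, 184, 178, 178, 182, 179, 128, 40, 31, 29, 25, 15, 103, 173, 185, 182, 180, 181, 180, 175, 176, 175, 173, 175, 179, 145, 104, 85, 80, 81]
scene 45 [180, 181, 182, 179, 178, 180, 179, 179, 180, 180, 181, 180, 181, 178, 182, 184, 184, 148, 30, 29, 30, 27, 23, 41, 172, 189, 188, 186, 183, 186, 186, 182, 180, 182, 182, 158, 73, 72, 75, 82, 77]
scene -149 [-1.000e-01 -1.504e+02] 0.19 [238, 317, 31, 29, 691]
scene -90 [ -0.6 -89.8] 0.54 [262, 272, 57, 52, 1249]
scene -40 [  4.2 -45.3] 0.59 [262, 272, 57, 52, 1249]
scene 54 [ 1.2 55.9] 0.19 [319, 245, 32, 30, 551]
scene 148 [  5.  147.8] 0.62 [287, 226, 101, 110, 991]
tab [272.8 376.4] [([271.6, 375.3], np.int32(111))]
```

```bash
python3 -c "
from bench import r
print(r.hand_in())"
```

```text
the job is handed in; nothing more can be done
None
```

The job is handed in after about 73 s of robot time, with no verdict returned; by the final camera and force checks the three tipped pots stand in the lane with the two kept ones, the latch bar is home behind the gate (I did not measure the gate's own angle), and the handle is against its upright stop.

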